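# Lift and square the button sample boards

## Task

Pack up the stall's button sample boards: with the spatula, slide under each loose board on the table, lift it and lay it on top of the stack in the squaring jig, runners down and lying the same way as the boards there. Then tap the open sides of the stack until every board in it lies flush against both walls of the jig, and leave the spatula lying on its cork mat as it was, blade end where it was. Do not carry the boards in the fingers, and leave the other things on the table alone.

Things in the scene. Friction and masses are not known exactly. Their poses are not given: they have to be found in the camera images.
- board1: loose button sample board flat on the table (2 or 3 of the 3 are there, others read None): ply plate 100 x 150 x 4 mm on two wide runners, 12 mm high in all, buttons on top. Runners 8 mm high, along its x (100 mm side), leave a tunnel 56 mm wide, 8 mm high under the middle, open at both x ends. Origin: centre of underside, at the runners' feet; z up. x starts within 0.2 rad of world +y
- board2: another loose board, same shape as board1
- board3: another loose board, same shape as board1
- stack1: the lower board of the crooked stack already in the jig, same shape as board1
- stack2: the upper board of that stack, same shape as board1; boards stack at 12 mm per layer
- spatula: spatula on the cork mat: steel blade 90 x 42 x 2.5 mm; origin at the centre of the blade's underside, x to the tip (45 mm ahead), z up. A neck 16 mm wide rises from the blade's rear edge to a dark wooden handle, a bar 74 long (x -135 to -61) x 22 wide x 28 mm high (z 44 to 72), parallel to the blade. 0.15 kg
- spatula_grip (a point): the middle of the spatula's handle, at (-98, 0, 58) mm in the spatula's frame
- jig: fixed squaring jig: white base 10 mm thick, x -100..50, y -118..75 mm; plywood walls to 66 mm above the table: end wall, inner face x = 50 (y -55..85), side wall, inner face y = 75 (x -35..55), each 10 thick; -x and -y sides open. Origin at table height under the centre of a board pushed home, whose x lies along the jig's x. Jig x points roughly to world +y, its y to world -x
- jig_flush (a point): on the jig's base, 10 mm above the table: where the underside centre of the lowest board lies when it touches both walls; axes as the jig
- mat: fixed cork mat for the spatula, 250 x 80 x 3 mm, long along its x (roughly world +y); origin at the centre of its underside
- mat_rest (a point): on the mat's top, 45 mm ahead of its middle along x: where the spatula's origin belongs, with the blade towards the mat's +x
- pincushion: bystander: blue pincushion, 60 mm wide, 30 mm high, origin at its foot
- tape: bystander: white tape-measure puck, 52 mm wide, 22 mm high
- spool: bystander: grey thread spool, 34 mm wide, 30 mm high
Mind the look-alikes: they are no part of the job. There is more than one size of the spatula; the one meant has the size given above.

How it is judged:
On the way, in this order (a step that is already met when the one before it is completed fails the run):
1. a loose board is lifted clear of the table on the spatula (((height (world z) of board1 above 0.03 m and contact force between board1 and spatula above 0.2 N) or (height (world z) of board2 above 0.03 m and contact force between board2 and spatula above 0.2 N) or (height (world z) of board3 above 0.03 m and contact force between board3 and spatula above 0.2 N))), for 0.2 s.
2. every loose board lies flat on the stack in the jig (x of board1 in the frame of jig_flush between -0.06 and 0.06 m and y of board1 in the frame of jig_flush between -0.06 and 0.06 m and angle between each of board1, board2, board3's own z axis and vertical below 0.1 rad and height (world z) of each of board1, board2, board3 above 0.006 m and x of board2 in the frame of jig_flush between -0.06 and 0.06 m and y of board2 in the frame of jig_flush between -0.06 and 0.06 m and x of board3 in the frame of jig_flush between -0.06 and 0.06 m and y of board3 in the frame of jig_flush between -0.06 and 0.06 m), for 0.2 s.
At the end, for the whole second after the job is handed in: All boards lie flat, stacked in the jig, each within 5 mm of touching the end wall and the side wall and within 0.06 rad of square; the spatula lies flat on its mat, within 30 mm of its resting point and 0.25 rad of the mat's length; all at rest (x of stack1 in the frame of jig_flush between -0.005 and 0.005 m and y of stack1 in the frame of jig_flush between -0.005 and 0.005 m and angle between the x axis of each of stack1, stack2, board1, board2, board3 and the x axis of jig, either way round below 0.06 rad and angle between each of stack1, stack2, board1, board2, board3's own z axis and vertical below 0.06 rad and height (world z) of each of stack1, stack2, board1, board2, board3 above 0.006 m and linear speed of each of stack1, stack2, board1, board2, board3, spatula below 0.02 m/s and x of stack2 in the frame of jig_flush between -0.005 and 0.005 m and y of stack2 in the frame of jig_flush between -0.005 and 0.005 m and x of board1 in the frame of jig_flush between -0.005 and 0.005 m and y of board1 in the frame of jig_flush between -0.005 and 0.005 m and x of board2 in the frame of jig_flush between -0.005 and 0.005 m and y of board2 in the frame of jig_flush between -0.005 and 0.005 m and x of board3 in the frame of jig_flush between -0.005 and 0.005 m and y of board3 in the frame of jig_flush between -0.005 and 0.005 m and horizontal distance between spatula and mat_rest below 0.03 m and angle between the x axis of spatula and the x axis of mat, either way round below 0.25 rad and angle between spatula's own z axis and vertical below 0.1 rad and height (world z) of spatula below 0.012 m).
It fails at once if a bystander is pushed more than 30 mm away (distance of any of pincushion, tape, spool from where it was at the start of the episode above 0.03 m).
It fails at once if a board is carried in the fingers away from the jig ((height (world z) of stack1 above 0.03 m and contact force between stack1 and the fingers above 2 N and horizontal distance between stack1 and jig_flush above 0.15 m) or (height (world z) of stack2 above 0.03 m and contact force between stack2 and the fingers above 2 N and horizontal distance between stack2 and jig_flush above 0.15 m) or (height (world z) of board1 above 0.03 m and contact force between board1 and the fingers above 2 N and horizontal distance between board1 and jig_flush above 0.15 m) or (height (world z) of board2 above 0.03 m and contact force between board2 and the fingers above 2 N and horizontal distance between board2 and jig_flush above 0.15 m) or (height (world z) of board3 above 0.03 m and contact force between board3 and the fingers above 2 N and horizontal distance between board3 and jig_flush above 0.15 m)).
Of board1, board2, board3 only 2 to 3 are there at a start; the rules pass over those that are not, and their reading is None.
At some moment in a run one of board1, board2, board3 may be knocked a few centimetres aside while the robot is not near it.
It also fails if it takes over 210 s, if anything falls off the work surface, if the arm or the gripper's body presses on something with over 40 N, if the wrist force passes 120 N, or if a joint passes its speed limit or range.

## Robot

A 6-joint arm with a two-finger parallel gripper is mounted at the origin on the work surface. World frame = base frame: x ahead of the robot, y to its left, z up, the work surface at z = 0. Lengths are in m, angles in rad, forces in N, time in s.
With the tool pointing down it reaches from about 0.35 to 0.85 m from the base axis. Payload 8.1 kg.
Tool frame: the origin (TCP) lies at the very end of the fingers, on their centre line; the grasp point (between the pads) lies 19 mm behind it (robot.pinch_z is the distance from the TCP to the grasp point, in m); x points along the fingers, z is the direction in which the jaws open and shut, and the axes are right-handed (so a half turn about x gives the same grasp; the last joint's range is limited). The gripper opens to 93 mm and grips with 3 to 60 N. Pads are 15 mm wide; open, the fingers measure 128 mm over their backs; the gripper's body (75 mm by 188 mm) begins 65 mm behind the grasp point.
Start: joints at [1.209, 0.13, 1.488, -0, 1.523, -0.085], TCP at [0.164, 0.577, 0.219] pointing down, gripper open.
Joint ranges: [-2.96, 2.96], [-0.89, 2.26], [0.02, 2.5], [-1.34, 4.48], [0, 2.73], [-2.66, 2.66]. Speed limits (rad/s): [2.39, 2.39, 2.79, 3.14, 3.14, 3.14].

## Interface

Orientations are given as a rotation vector (axis times angle).
In Python, from plant import robot, optics, ticket gives the robot as it stands.
- The arm moves only by the tool jog_arm, never from a script. Its argument "targets" is a list of rows, each a list of 7 numbers: the shift along the tool's x, y, z in cm, then the turn, a rotation vector about the tool's x, y, z in degrees, then the closure, from 0 (fully open) to 1 (shut). In form: [[dx, dy, dz, ax, ay, az, grip], ...]. A call has 1 to 5 rows; each row is the pose to reach, as a shift and turn from the pose measured when the call began, along the tool's axes at that moment; what a row does not reach only later rows make up. A row lasts 1/8 s, in which the tool goes at most 62.5 mm and 10.7 degrees, less where a joint would pass 70% of its speed; a pose out of reach is approached as far as the arm can. A call with a gripper value outside its range is refused whole. The fingers move at their own pace and stop on an object; "squeeze" is the grip in N (left out, the last holds). Time passes only in rows, so rows that repeat a pose let the fingers close. It gives the time, the measured TCP pose, the force and the opening at its end, in the units of the state.
- robot.read_state(): the state, without advancing time (a new reading comes with each control period).
- optics.read_camera(name): name is "scene" or "side" or "wrist"; returns a dict with "frame" (420x560x3 uint8, red, green, blue), "vertical_fov" (degrees; the focal length in pixels is half the picture's height over the tangent of half this angle, whatever the lens; pixels are square), "cx", "cy" (the principal point, pixels), "R" (3x3) and "t" (3): a world point X has camera coordinates R X + t. Camera axes: x right, y down, z forward; pixel columns grow to the right and rows downward; lengths in m; the calibration is good to about 2 mm. A picture is of the moment at which its call begins. There is no depth.
- ticket.close_job(): hands the job in, once; it reports no verdict.
The state is a dict: "t": time; "q": joint angles; "dq": joint speeds; "joint_torque": joint torques, N m; "tool_pos": TCP position; "orientation": TCP orientation; "force": force on the tool from outside, world axes, zero at the start; "wrist_torque": the same for the moment, N m; "opening": finger opening in m.
Only numpy, scipy, OpenCV 4.12 (cv2) and the standard library are available. Lean on these libraries where they do the work, as an engineer would, in place of code of your own. Each camera call takes 0.05 s, during which the arm holds its last target.

## Working session

There is one attempt and no reset: what is moved stays moved. The work goes in short steps, Python scripts to look and compute and a tool call to move; the robot and the scene stay as the last step left them, time stands still between calls to the robot, and variables do not carry over. Pictures are saved under pics/ and viewed, and the job is handed in when it is done.

Besides the shell and the picture viewer there is one more tool, called in YAML: its name, and indented under it one key for each argument. jog_arm: Moves the arm, as the interface text tells. Its arguments: {"type":"object","properties":{"targets":{"type":"array"},"squeeze":{"type":"number"}},"required":["targets"]}

```bash
ls; mkdir -p pics; python3 - <<'E'
from plant import robot, optics, ticket
import cv2
s=robot.read_state();print(s, robot.pinch_z)
for n in ["scene","side","wrist"]:
    c=optics.read_camera(n); cv2.imwrite(f"pics/{n}0.png",c["frame"][:,:,::-1]); print(n,c["vertical_fov"],c["cx"],c["cy"],c["R"],c["t"])
E
```

```text
pics
{'t': 0.0, 'q': array([ 1.20856734e+00,  1.31153552e-01,  1.48927772e+00,  9.27161980e-06,
        1.52298544e+00, -8.54078010e-02]), 'dq': array([-0.0002823 ,  0.00123397, -0.00030014,  0.00140242, -0.00035626,
       -0.00013886]), 'joint_torque': array([ 3.01371847e-04, -5.59804308e+01, -4.91767430e+01,  7.67102279e-02,
        3.50029359e-02, -1.51207119e-04]), 'tool_pos': array([0.16375813, 0.57663267, 0.21759285]), 'orientation': array([-1.0039262 ,  1.32911872,  1.00232277]), 'force': array([-0.38344704, -0.38497368,  0.48045131]), 'wrist_torque': array([0.02064612, 0.05600387, 0.01561319]), 'opening': 0.09292064914498815} 0.0188
scene 44.161474675345836 281.61742123727385 219.25127977268858 [[-0.64089608  0.76752157 -0.0127614 ]
 [ 0.59637694  0.48738224 -0.63780334]
 [-0.48330814 -0.41637626 -0.77009353]] [ 0.28374155 -0.22705041  1.69638647]
side 57.070560998914 278.846239109828 211.70039571892337 [[ 0.84809639 -0.52933668 -0.02313443]
 [-0.32647184 -0.48768224 -0.80968029]
 [ 0.41731122  0.69423967 -0.58641507]] [-0.40330097  0.21655609  0.7919076 ]
wrist 67.19831118265185 272.8313264360249 211.65496502039719 [[ 2.74232289e-01  9.61663168e-01 -7.76916724e-04]
 [ 9.19782425e-01 -2.62053392e-01  2.92110100e-01]
 [ 2.80707931e-01 -8.08206158e-02 -9.56384382e-01]] [-0.59967011 -0.0329797   0.39259026]
```

View pics/scene0.png

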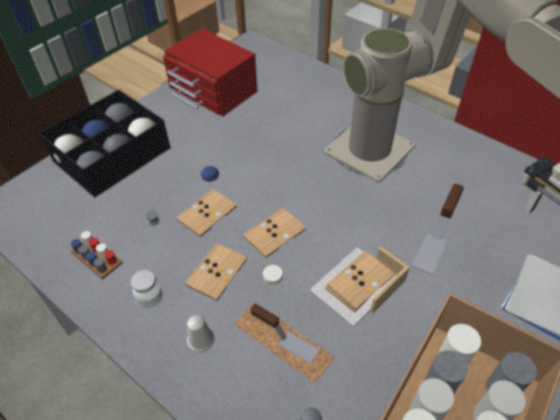

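View pics/side0.png

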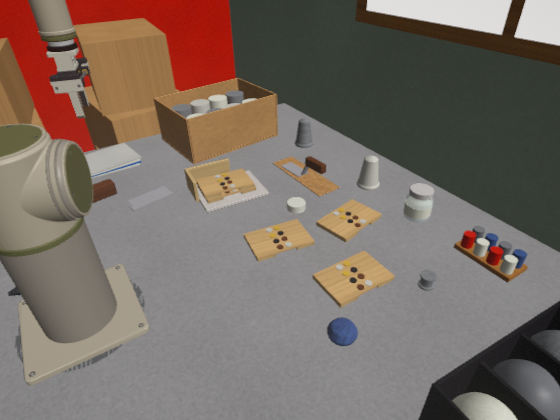

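View pics/wrist0.png

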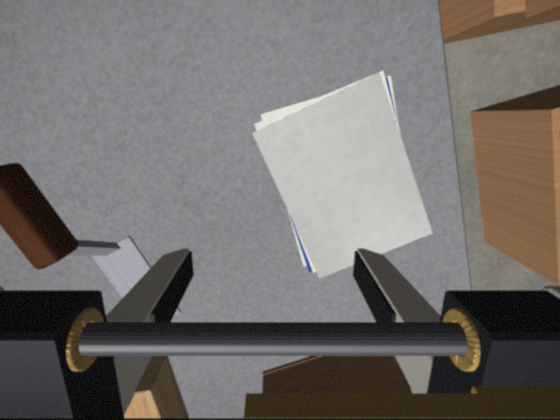

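```bash
cat > h.py <<'E'
import numpy as np, cv2
from scipy.spatial.transform import Rotation as Ro
def cam(n):
    from plant import optics
    c=optics.read_camera(n); c['img']=c['frame'][:,:,::-1].copy(); c['f']=c['frame'].shape[0]/2/np.tan(np.radians(c['vertical_fov'])/2); return c
def ray(c,uv,z):
    uv=np.atleast_2d(uv).astype(float)
    d=np.c_[(uv[:,0]-c['cx'])/c['f'],(uv[:,1]-c['cy'])/c['f'],np.ones(len(uv))]@c['R']
    o=-c['R'].T@c['t']
    return o+d*((z-o[2])/d[:,2])[:,None]
def proj(c,X):
    p=np.atleast_2d(X)@c['R'].T+c['t']; return np.c_[p[:,0]/p[:,2]*c['f']+c['cx'],p[:,1]/p[:,2]*c['f']+c['cy']]
def crop(c,x0,y0,x1,y1,k,name):
    cv2.imwrite('pics/'+name,cv2.resize(c['img'][y0:y1,x0:x1],None,fx=k,fy=k,interpolation=cv2.INTER_CUBIC))
def tri(c1,u1,c2,u2):
    P=[]
    for c in (c1,c2):
        K=np.array([[c['f'],0,c['cx']],[0,c['f'],c['cy']],[0,0,1]]); P.append(K@np.c_[c['R'],c['t']])
    X=cv2.triangulatePoints(P[0],P[1],np.atleast_2d(u1).T.astype(float),np.atleast_2d(u2).T.astype(float)); return (X[:3]/X[3]).T
E
python3 - <<'E'
from h import *
a=cam("scene"); b=cam("side")
crop(a,170,180,310,305,5.6,'s1.png'); crop(a,225,240,425,385,4,'s2.png')
crop(b,230,180,410,310,4.4,'d1.png'); crop(b,175,140,375,240,4,'d2.png')
E
```

```text
(no output)
```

View pics/s1.png

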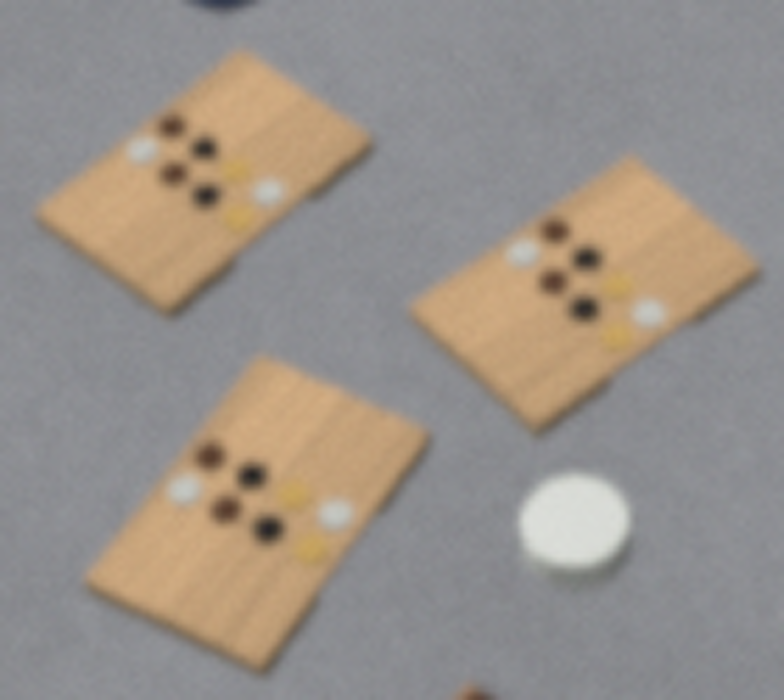

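View pics/s2.png

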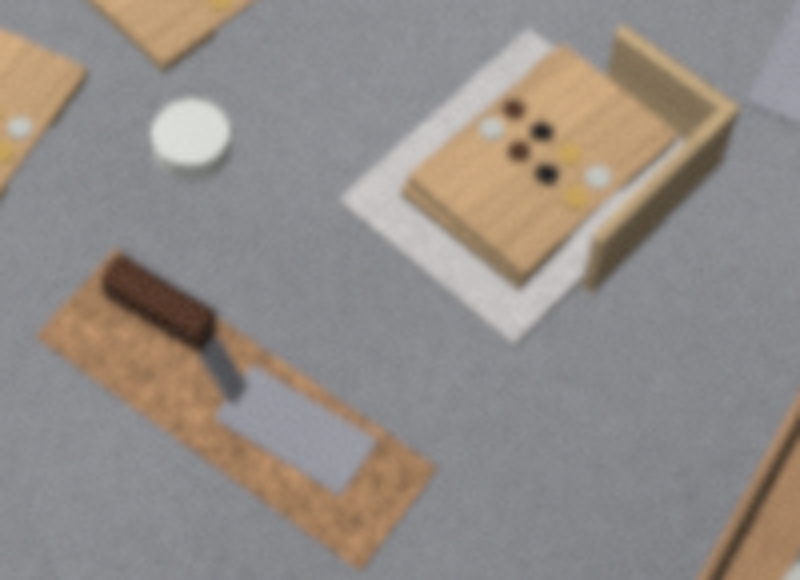

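View pics/d1.png

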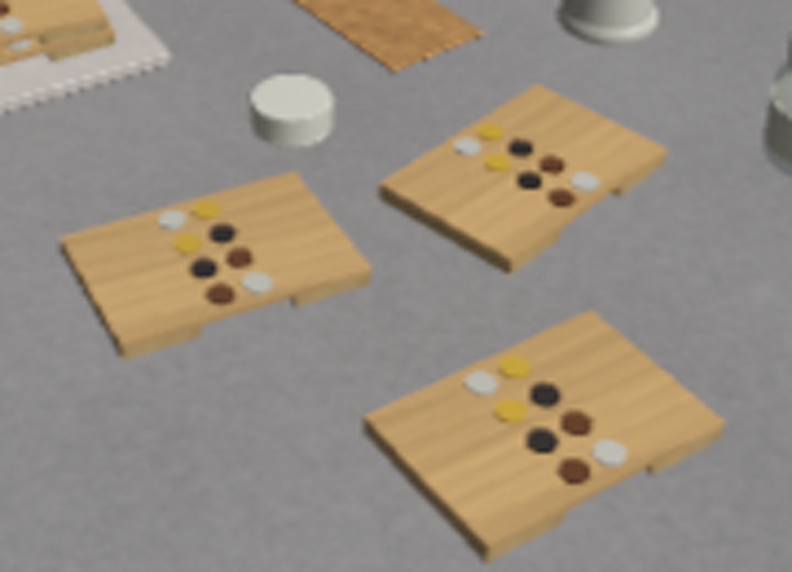

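View pics/d2.png

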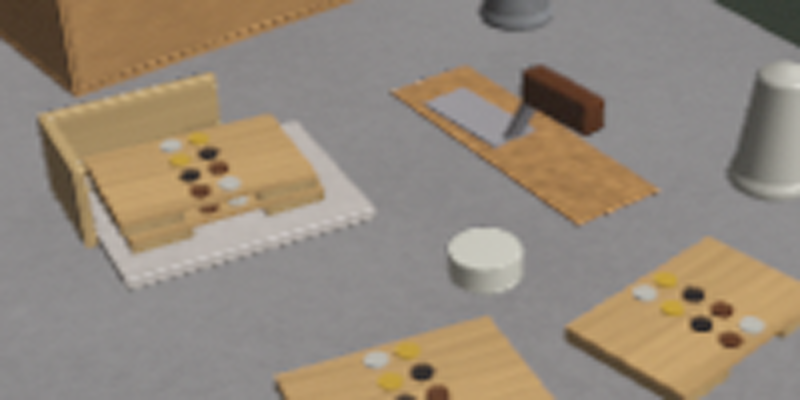

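```bash
cat >> h.py <<'E'
def wood(c):
    hsv=cv2.cvtColor(c['img'],cv2.COLOR_BGR2HSV)
    m=cv2.inRange(hsv,(8,70,90),(28,170,255)); return m
def quad(cnt):
    h=cv2.convexHull(cnt)
    for e in np.linspace(.01,.12,40):
        p=cv2.approxPolyDP(h,e*cv2.arcLength(h,True),True)
        if len(p)==4: return p[:,0].astype(float)
def fitquad(cnt):
    # refine: fit lines to hull points between corners
    q=quad(cnt)
    if q is None: return None
    pts=cnt[:,0].astype(float); L=[]
    for i in range(4):
        a,b=q[i],q[(i+1)%4]; d=(b-a)/np.linalg.norm(b-a); n=np.array([-d[1],d[0]])
        s=(pts-a)@d; r=np.abs((pts-a)@n); k=(s>.12*np.linalg.norm(b-a))&(s<.88*np.linalg.norm(b-a))&(r<2.5)
        vx,vy,x0,y0=cv2.fitLine(pts[k].astype(np.float32),cv2.DIST_HUBER,0,.01,.01).ravel(); L.append(((x0,y0),(vx,vy)))
    out=[]
    for i in range(4):
        (p,d),(p2,d2)=L[i-1],L[i]
        t=np.linalg.solve(np.array([d,[-d2[0],-d2[1]]]).T,np.array(p2)-np.array(p)); out.append(np.array(p)+t[0]*np.array(d))
    return np.array(out)
def boards(c,z=.012,amin=300,amax=6000):
    m=wood(c); cn,_=cv2.findContours(m,cv2.RETR_EXTERNAL,cv2.CHAIN_APPROX_NONE); R=[]
    for k in cn:
        A=cv2.contourArea(k)
        if A<amin or A>amax: continue
        q=fitquad(k)
        if q is None: continue
        X=ray(c,q,z)[:,:2]; R.append((q.mean(0),X,A))
    return R
def pose(X):
    e=[X[(i+1)%4]-X[i] for i in range(4)]; l=[np.linalg.norm(v) for v in e]
    i=0 if l[0]+l[2]<l[1]+l[3] else 1
    d=e[i]-e[(i+2)%4]; 
    if d[1]<0: d=-d
    return X.mean(0), np.degrees(np.arctan2(d[1],d[0])), sorted(l)
E
python3 - <<'E'
from h import *
for n in ["scene","side"]:
    c=cam(n); cv2.imwrite(f'pics/m_{n}.png',wood(c))
    for uv,X,A in boards(c):
        p,a,l=pose(X); print(n,uv.round(),A,p.round(4),round(a,1),np.round(l,3))
E
```

```text
scene [284. 341.] 1756.5 [0.7042 0.221 ] 0.8 [0.074 0.074 0.242 0.246]
scene [367. 279.] 2453.0 [0.4244 0.2797] 109.5 [0.133 0.138 0.16  0.184]
scene [216. 271.] 1638.0 [ 0.6608 -0.0467] 100.8 [0.097 0.098 0.148 0.151]
scene [274. 232.] 1374.5 [ 0.4607 -0.013 ] 81.5 [0.096 0.098 0.148 0.15 ]
scene [206. 212.] 1243.5 [ 0.5303 -0.2152] 88.9 [0.096 0.099 0.148 0.149]
scene [439.  75.] 1071.0 [-0.4996 -0.0239] 99.3 [0.258 0.283 0.319 0.457]
scene [473.  31.] 327.0 [-0.8553 -0.0599] 71.7 [0.07  0.089 0.141 0.193]
scene [399.   9.] 447.0 [-0.8162 -0.3916] 128.7 [0.007 0.159 0.233 0.236]
scene [194.   6.] 499.5 [-0.2806 -1.1053] 53.7 [0.019 0.175 0.199 0.227]
scene [137.  69.] 3419.5 [ 0.1817 -0.937 ] 178.5 [0.143 0.305 0.382 0.415]
side [353. 277.] 2324.5 [ 0.5317 -0.2207] 89.1 [0.097 0.105 0.15  0.151]
side [278. 239.] 1632.5 [ 0.462  -0.0189] 81.3 [0.099 0.108 0.151 0.151]
side [349. 219.] 1342.5 [ 0.6621 -0.0528] 101.5 [0.1   0.104 0.15  0.152]
side [218. 179.] 1763.5 [0.4583 0.3353] 170.8 [0.141 0.185 0.202 0.225]
side [306. 175.] 734.0 [0.6949 0.2011] 2.7 [0.073 0.078 0.242 0.246]
side [ 19. 112.] 2843.0 [-0.0377  1.818 ] 92.9 [0.075 0.135 3.293 3.417]
```

View pics/m_scene.png

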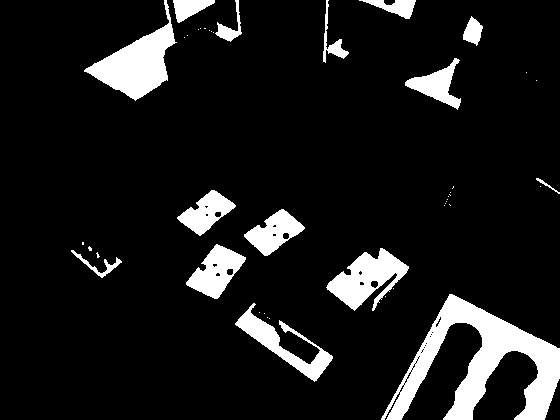

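View pics/m_side.png

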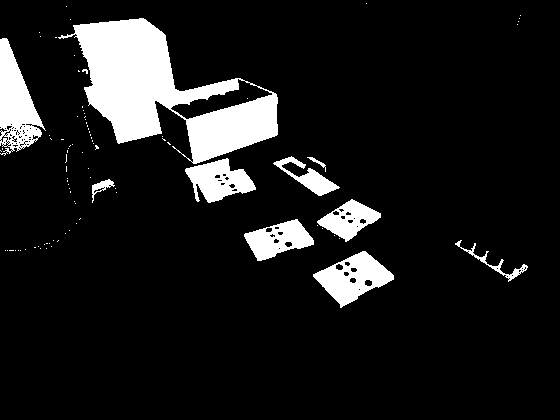

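```bash
python3 - <<'E'
from h import *
c=cam("scene")
s2=lambda x,y:(225+x/4,240+y/4)
P=ray(c,[s2(343,198),s2(530,30),s2(513,342)],.010)[:,:2]
L=np.array([[-.1,-.118],[-.1,.075],[.05,-.118]]) 
print(P, np.linalg.norm(P[1]-P[0]),np.linalg.norm(P[2]-P[0]))
def fit(L,P):
    a=L-L.mean(0);b=P-P.mean(0);U,S,V=np.linalg.svd(a.T@b);R=V.T@np.diag([1,np.linalg.det(V.T@U.T)])@U.T
    t=P.mean(0)-R@L.mean(0);return t,np.degrees(np.arctan2(R[1,0],R[0,0])),np.abs(L@R.T+t-P).max()
print("jig",fit(L,P))
# wall tops z .066: outer corner 60,85 ; end of side wall (-35,85)? ; end of end wall (60,-55)
W=ray(c,[s2(737,107),s2(622,27),s2(590,240)],.066)[:,:2]
print(W,"jig walls",fit(np.array([[.06,.085],[-.035,.085],[.055,-.055]]),W))
# spatula: blade corners top z=.0055; handle top z .075
B=ray(c,[s2(255,368),s2(218,413),s2(345,493),s2(376,440)],.0055)[:,:2]; print("blade",B,B.mean(0))
H=ray(c,[s2(118,252),s2(104,280),s2(200,330),s2(214,303)],.075)[:,:2]; print("handletop",H,H.mean(0))
b=cam("side")
d2=lambda x,y:(175+x/4,140+y/4)
H2=ray(b,[d2(535,66),d2(606,100),d2(601,98),d2(523,75)],.075)[:,:2]; print(H2)
# bystanders foot approx
for n,(u,v),z in [("pin",(209,173),.015),("tape",(272.5,273),.022),("spool",(153,217),.015)]: print(n,ray(c,(u,v),z))
for n,(u,v),z in [("pin",(343,331),.015),("tape",(296,204),.022),("spool",(428,280),.015)]: print(n,ray(b,(u,v),z))
# height by triangulation: tape top
print(tri(c,(272.5,272.5),b,(296,203)))
from plant import robot
s=robot.read_state();print(Ro.from_rotvec(s['orientation']).as_matrix().round(3))
E
```

```text
[[0.54638614 0.18551688]
 [0.35718206 0.20220099]
 [0.56183729 0.33032535]] 0.18993825506833975 0.1456304680129251
jig (array([0.43995596, 0.29436269]), np.float64(84.38036221202897), np.float64(0.00224199746420356))
[[0.36193125 0.35814575]
 [0.35467244 0.26679912]
 [0.50321095 0.33999448]] jig walls (array([0.44206637, 0.29126491]), np.float64(84.23626446739773), np.float64(0.0018210033534334369))
blade [[0.67508045 0.21700966]
 [0.712585   0.21873178]
 [0.70407363 0.30953321]
 [0.66564873 0.30329446]] [0.68934695 0.26214228]
handletop [[0.69580178 0.12730195]
 [0.71541682 0.13360836]
 [0.70432697 0.19944996]
 [0.6854683  0.19431882]] [0.70025347 0.16366977]
[[0.70485893 0.19219072]
 [0.71686865 0.11989949]
 [0.71569155 0.1243371 ]
 [0.68905178 0.1855864 ]]
pin [[ 0.4148508 -0.3185582  0.015    ]]
tape [[0.57640699 0.08061617 0.022     ]]
spool [[ 0.64544013 -0.31772604  0.015     ]]
pin [[ 0.41717516 -0.32396581  0.015     ]]
tape [[0.57372371 0.06699426 0.022     ]]
spool [[ 0.65481129 -0.32137219  0.015     ]]
[[0.57577702 0.07712455 0.01938742]]
[[-0.    -0.962  0.273]
 [-0.     0.273  0.962]
 [-1.     0.    -0.   ]]
```

```bash
cat > g.py <<'E'
from h import *
def go(p,yaw,tilt=0.0,quiet=False):
    """yaw: world angle deg of tool y; tilt: extra rot about tool z deg"""
    from plant import robot
    s=robot.read_state(); R=Ro.from_rotvec(s['orientation']).as_matrix()
    a=np.radians(yaw); y=np.array([np.cos(a),np.sin(a),0]); x=np.array([0,0,-1.]); z=np.cross(x,y)
    T=np.c_[x,y,z]@Ro.from_euler('z',tilt,degrees=True).as_matrix()
    d=R.T@(np.array(p)-s['tool_pos'])*100; r=np.degrees(Ro.from_matrix(R.T@T).as_rotvec())
    if not quiet: print("t",round(s['t'],2),"pos",s['tool_pos'].round(4),"yaw",round(np.degrees(np.arctan2(R[1,1],R[0,1])),1),"F",s['force'].round(1),"open",round(s['opening'],4))
    print("MOVE",d.round(2),r.round(1))
    return d,r
E
python3 - <<'E'
from g import *
go((.70,.11,.25),96.4)
E
```

```text
t 0.45 pos [0.1639 0.5771 0.2185] yaw 164.1 F [ 0.1 -0.2  0. ] open 0.0928
MOVE [ -3.14 -64.33 -30.29] [67.7 -0.   0. ]
```

jog_arm:
  targets:
    - [-3,-64,-30,67.7,0,0,0]
    - [-3,-64,-30,67.7,0,0,0]
    - [-3,-64,-30,67.7,0,0,0]
    - [-3,-64,-30,67.7,0,0,0]
    - [-3,-64,-30,67.7,0,0,0]

```text
t: 1.08
tool_pos: [0.401, 0.371, 0.2322]
orientation: [-0.275, 1.553, 0.275]
force: [0.0, 1.8, 0.6]
opening: 0.0934
```

```bash
python3 - <<'E'
from g import *
go((.70,.11,.25),96.4)
E
```

```text
t 1.07 pos [0.401  0.371  0.2322] yaw 110.1 F [0.  1.8 0.6] open 0.0934
MOVE [ -1.77 -34.78  19.13] [13.7  0.  -0. ]
```

jog_arm:
  targets:
    - [-1.8,-35,19,13.7,0,0,0]
    - [-1.8,-35,19,13.7,0,0,0]
    - [-1.8,-35,19,13.7,0,0,0]
    - [-1.8,-35,19,13.7,0,0,0]
    - [-1.8,-35,19,13.7,0,0,0]

```text
t: 1.7
tool_pos: [0.635, 0.1642, 0.2465]
orientation: [-0.087, 1.568, 0.088]
force: [-0.3, 1.5, 0.1]
opening: 0.0932
```

jog_arm:
  targets:
    - [0,-9,3,0,0,0,0]
    - [0,-9,3,0,0,0,0]
    - [0,-9,3,0,0,0,0]

```text
t: 2.08
tool_pos: [0.6756, 0.0751, 0.246]
orientation: [-0.084, 1.569, 0.084]
force: [-0.1, 0.8, -0.2]
opening: 0.0932
```

```bash
python3 - <<'E'
from g import *
go((.70,.11,.25),96.4)
c=cam("wrist"); cv2.imwrite("pics/w1.png",c['img']); print(-c['R'].T@c['t'])
E
```

```text
t 2.08 pos [0.6756 0.0751 0.246 ] yaw 96.2 F [-0.1  0.8 -0.2] open 0.0932
MOVE [-0.4   3.21  2.8 ] [-0.2  0.  -0. ]
[0.66606956 0.15681143 0.41288303]
```

View pics/w1.png

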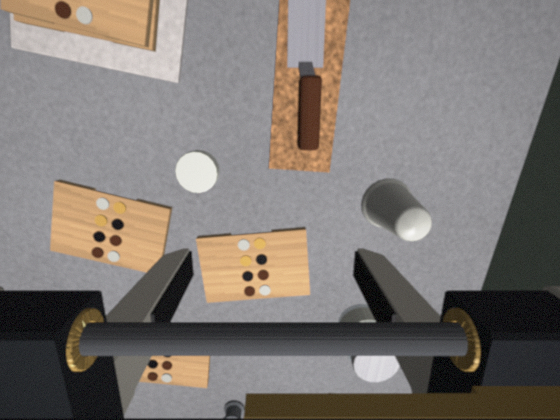

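```bash
python3 - <<'E'
from g import *
c=cam("wrist"); crop(c,250,0,370,180,3.3,'w1c.png')
hsv=cv2.cvtColor(c['img'],cv2.COLOR_BGR2HSV)
m=cv2.inRange(hsv,(0,60,20),(14,255,100)); m[:, :250]=0;m[:,370:]=0;m[180:]=0
n,l,st,ce=cv2.connectedComponentsWithStats(m); i=1+st[1:,4].argmax(); print(st[i],ce[i])
ct=max(cv2.findContours((l==i).astype(np.uint8),cv2.RETR_EXTERNAL,cv2.CHAIN_APPROX_NONE)[0],key=len)
b=cv2.boxPoints(cv2.minAreaRect(ct)); print(b, ray(c,b,.075)[:,:2], ray(c,b,.075)[:,:2].mean(0))
E
```

```text
[ 298   77   24   75 1547] [308.99353588 113.92954105]
[[296.81186 150.83263]
 [299.21     76.49065]
 [321.4127   77.20686]
 [319.01456 151.54884]] [[0.69466367 0.12592871]
 [0.68759407 0.19822155]
 [0.70953686 0.19994467]
 [0.71809406 0.1277175 ]] [0.70247217 0.16295311]
```

View pics/w1c.png

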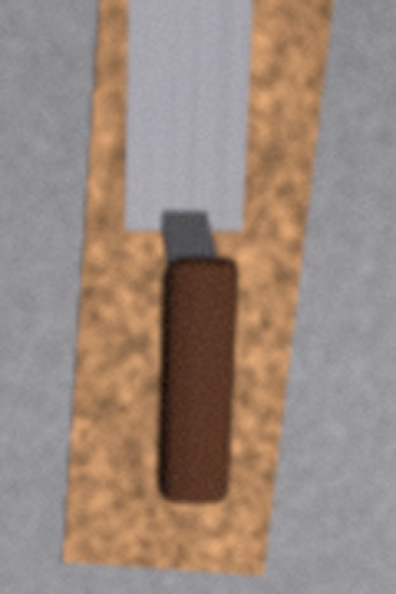

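```bash
python3 - <<'E'
from g import *
c=cam("wrist"); a=cam("scene")
print(tri(c,(309.1,114),a,(264.75,312.8)))
print("thimble foot",ray(a,(199,343),0))
go((.7015,.1635,.12),96.2)
go((.7015,.1635,.0418),96.2)
E
```

```text
[[0.70158364 0.16536003 0.07843581]]
thimble foot [[0.83529609 0.06460135 0.        ]]
t 2.27 pos [0.6745 0.0794 0.2466] yaw 96.4 F [ 0.2 -0.1 -0.2] open 0.0928
MOVE [12.67  8.04  3.62] [ 0.2  0.1 -0.1]
t 2.27 pos [0.6745 0.0794 0.2466] yaw 96.4 F [ 0.2 -0.1 -0.2] open 0.0928
MOVE [20.49  8.04  3.61] [ 0.2  0.1 -0.1]
```

jog_arm:
  targets:
    - [6,8,3.6,0,0,0,0]
    - [12.7,8,3.6,0,0,0,0]
    - [12.7,8,3.6,0,0,0,0]
    - [12.7,8,3.6,0,0,0,0]

```text
t: 2.78
tool_pos: [0.6979, 0.1652, 0.1153]
orientation: [-0.091, 1.575, 0.092]
force: [-0.8, 0.2, -0.1]
opening: 0.0927
```

```bash
python3 - <<'E'
from g import *
go((.7015,.1635,.0418),96.2)
E
```

```text
t 2.77 pos [0.6979 0.1652 0.1153] yaw 96.6 F [-0.8  0.2 -0.1] open 0.0927
MOVE [ 7.35 -0.22  0.38] [ 0.4 -0.4 -0. ]
```

jog_arm:
  targets:
    - [4,-0.2,0.35,0,0,0,0]
    - [7.3,-0.2,0.35,0,0,0,0]
    - [7.3,-0.2,0.35,0,0,0,0]
    - [7.3,-0.2,0.35,0,0,0,0]

```text
t: 3.28
tool_pos: [0.7029, 0.1638, 0.0458]
orientation: [-0.091, 1.571, 0.092]
force: [-0.1, 1.2, 0.2]
opening: 0.0933
```

```bash
python3 - <<'E'
from g import *
go((.7015,.1635,.0418),96.2)
E
```

```text
t 3.27 pos [0.7029 0.1638 0.0458] yaw 96.6 F [-0.1  1.2  0.2] open 0.0933
MOVE [ 0.4  -0.02 -0.14] [ 0.4 -0.1 -0.1]
```

jog_arm:
  targets:
    - [0.4,0,-0.1,0.4,-0.1,-0.1,0]
    - [0.4,0,-0.1,0.4,-0.1,-0.1,0]
    - [0.4,0,-0.1,0.4,-0.1,-0.1,0.5]
    - [0.4,0,-0.1,0.4,-0.1,-0.1,1]
    - [0.4,0,-0.1,0.4,-0.1,-0.1,1]
  squeeze: 50

```text
t: 3.9
tool_pos: [0.7018, 0.1637, 0.0417]
orientation: [-0.086, 1.57, 0.085]
force: [0.3, -0.5, 0.7]
opening: 0.0678
```

jog_arm:
  targets:
    - [0,0,0,0,0,0,1]
    - [0,0,0,0,0,0,1]
    - [0,0,0,0,0,0,1]
    - [0,0,0,0,0,0,1]

```text
t: 4.4
tool_pos: [0.7018, 0.1637, 0.0417]
orientation: [-0.086, 1.57, 0.085]
force: [-0.6, -0.1, -0.4]
opening: 0.0274
```

```bash
python3 - <<'E'
from g import *
go((.7015,.1635,.0418),96.2)
c=cam("side"); crop(c,230,130,390,230,5,'d3.png')
E
```

```text
t 4.4 pos [0.7018 0.1637 0.0417] yaw 96.2 F [-0.6 -0.1 -0.4] open 0.0274
MOVE [-0.01 -0.02 -0.04] [ 0.  -0.1  0. ]
```

View pics/d3.png

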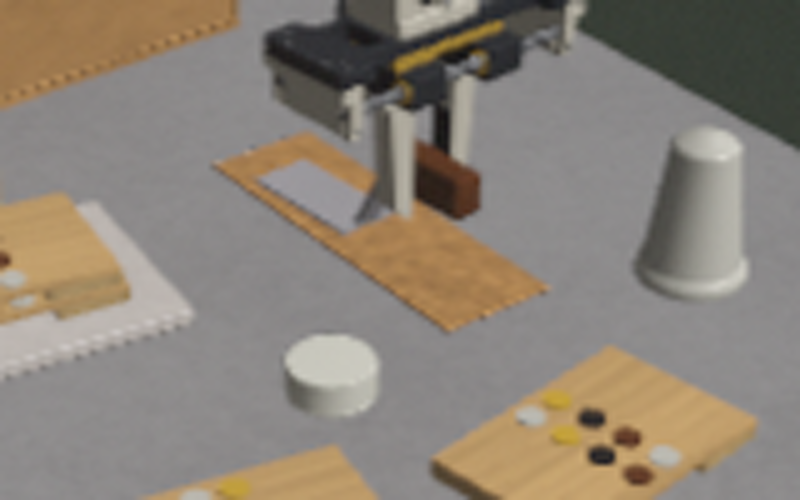

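jog_arm:
  targets:
    - [0,0,0,0,0,0,1]
    - [0,0,0,0,0,0,1]
    - [0,0,0,0,0,0,1]
    - [0,0,0,0,0,0,1]
  squeeze: 60

```text
t: 4.95
tool_pos: [0.7019, 0.1637, 0.0417]
orientation: [-0.086, 1.57, 0.085]
force: [0.2, 0.6, -0.2]
opening: 0.022
```

```bash
python3 - <<'E'
from g import *
go((.7015,.1635,.0418),96.2)
E
```

```text
t 4.95 pos [0.7019 0.1637 0.0417] yaw 96.2 F [ 0.2  0.6 -0.2] open 0.022
MOVE [-0.01 -0.01 -0.04] [ 0.  -0.1  0. ]
```

jog_arm:
  targets:
    - [-2,0,0,0,0,0,1]
    - [-7,0,0,0,0,0,1]
    - [-12,0,0,0,0,0,1]
    - [-14,0,0,0,0,0,1]
    - [-14,0,0,0,0,0,1]

```text
t: 5.58
tool_pos: [0.7031, 0.164, 0.1841]
orientation: [-0.086, 1.566, 0.085]
force: [-0.0, -0.0, -0.9]
opening: 0.0217
```

```bash
python3 - <<'E'
from g import *
go((.7015,.1635,.1818),96.2)
c=cam("wrist"); cv2.imwrite("pics/w2.png",c['img'])
c=cam("side"); crop(c,230,90,390,210,5,'d4.png')
E
```

```text
t 5.58 pos [0.7031 0.164  0.1841] yaw 96.2 F [-0.  -0.  -0.9] open 0.0217
MOVE [ 0.23 -0.03 -0.17] [0.  0.2 0. ]
```

View pics/w2.png

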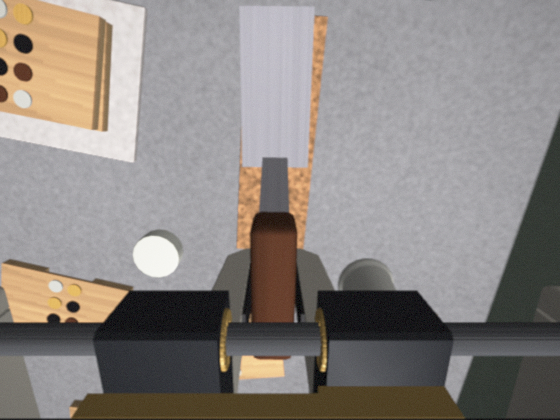

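View pics/d4.png

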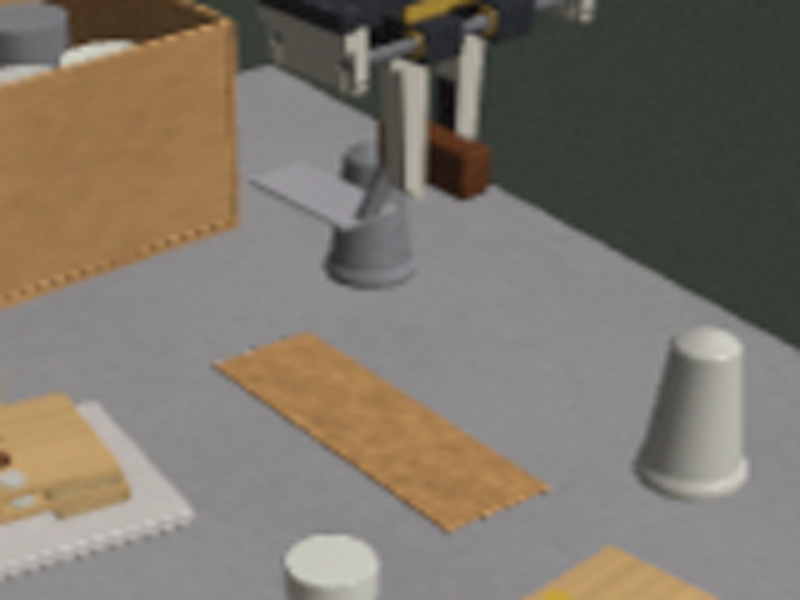

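```bash
cat >> g.py <<'E'
def blade(c=None,x0=225,x1=330,y1=172):
    from plant import robot
    c=c or cam("wrist"); s=robot.read_state(); R=Ro.from_rotvec(s['orientation']).as_matrix()
    hsv=cv2.cvtColor(c['img'],cv2.COLOR_BGR2HSV); m=cv2.inRange(hsv,(105,15,120),(135,60,220)); m[:,:x0]=0;m[:,x1:]=0;m[y1:]=0
    m=cv2.morphologyEx(m,cv2.MORPH_OPEN,np.ones((5,5)))
    k=max(cv2.findContours(m,cv2.RETR_EXTERNAL,cv2.CHAIN_APPROX_NONE)[0],key=cv2.contourArea)
    q=fitquad(k); X=ray(c,q,s['tool_pos'][2]-.0362); T=(X-s['tool_pos'])@R
    return q,T
E
python3 - <<'E'
from g import *
q,T=blade(); print(q.round(1),(T*1000).round(1),(T.mean(0)*1000).round(1))
E
```

```text
Traceback (most recent call last):
  File "g.py", line 17, in blade
    k=max(cv2.findContours(m,cv2.RETR_EXTERNAL,cv2.CHAIN_APPROX_NONE)[0],key=cv2.contourArea)
ValueError: max() iterable argument is empty
```

```bash
python3 - <<'E'
from g import *
c=cam("wrist");h=cv2.cvtColor(c['img'],cv2.COLOR_BGR2HSV)
print(h[20:160:30,250:305:12].tolist()); print(h[50:120:30,340:400:20].tolist())
E
```

```text
[[[123, 12, 193], [128, 14, 198], [124, 10, 203], [120, 13, 202], [129, 9, 194]], [[129, 13, 195], [133, 9, 195], [128, 14, 203], [120, 9, 196], [130, 12, 190]], [[124, 9, 194], [120, 13, 200], [123, 13, 201], [129, 13, 201], [127, 12, 191]], [[132, 13, 195], [131, 14, 196], [123, 13, 201], [130, 12, 195], [123, 12, 191]], [[123, 12, 196], [128, 10, 198], [126, 13, 196], [123, 12, 194], [129, 9, 193]]]
[[[135, 3, 157], [150, 2, 163], [90, 2, 161]], [[150, 5, 166], [128, 6, 167], [125, 9, 165]], [[140, 4, 173], [140, 10, 161], [114, 7, 172]]]
```

```bash
sed -i 's/(105,15,120),(135,60,220)/(100,5,181),(140,40,225)/' g.py; python3 - <<'E'
from g import *
q,T=blade(); print(q.round(1),(T*1000).round(1),(T.mean(0)*1000).round(1))
E
```

```text
[[312.4   6. ]
 [305.4 165. ]
 [242.3 165. ]
 [239.5   6. ]] [[ 35.9 140.7  21.4]
 [ 36.   51.8  20.1]
 [ 36.3  51.8 -20.4]
 [ 36.2 140.8 -19.3]] [36.1 96.3  0.5]
```

```bash
cat >> g.py <<'E'
def pre(b,ang,back,z,yo=0.3):
    a=np.radians(ang); d=np.array([np.cos(a),np.sin(a)])
    p=np.array(b)-(0.0963+back)*d
    return go((p[0],p[1],z),ang+yo)
E
python3 - <<'E'
from g import *
pre((.661,-.0475),101,.12,.16)
for uv,X,A in boards(cam("scene")):
    p,a,l=pose(X)
    if 1100<A<1900: print(uv.round(),A,p.round(4),round(a,1),np.round(l,3))
E
```

```text
t 5.83 pos [0.7005 0.1636 0.1784] yaw 96.2 F [-1.3  0.1 -2. ] open 0.0214
MOVE [  1.91 -42.1   -4.42] [-5.1 -0.3  0. ]
[216. 271.] 1491.5 [ 0.6607 -0.0474] 101.2 [0.093 0.098 0.149 0.149]
[206. 212.] 1245.0 [ 0.5303 -0.2153] 88.7 [0.095 0.099 0.148 0.149]
```

jog_arm:
  targets:
    - [0,-4,0,0,0,0,1]
    - [0.5,-9,-1,-1,0,0,1]
    - [1,-14,-2,-2,0,0,1]
    - [1.5,-19,-3,-3,0,0,1]
    - [1.9,-24,-3.5,-4,0,0,1]

```text
t: 6.5
tool_pos: [0.6909, -0.0803, 0.1587]
orientation: [-0.141, 1.573, 0.141]
force: [0.5, -0.7, -0.7]
opening: 0.022
```

```bash
python3 - <<'E'
from g import *
pre((.661,-.0475),101,.12,.16)
E
```

```text
t 6.5 pos [ 0.6909 -0.0803  0.1587] yaw 100.3 F [ 0.5 -0.7 -0.7] open 0.022
MOVE [ -0.11 -17.87  -2.09] [-1.  -0.4 -0. ]
```

jog_arm:
  targets:
    - [0,-4,-0.5,-1,0,0,1]
    - [0,-9,-1,-1,0,0,1]
    - [0,-14,-1.7,-1,0,0,1]
    - [0,-17.9,-2.1,-1,0,0,1]
    - [0,-17.9,-2.1,-1,-0.2,0,1]

```text
t: 7.12
tool_pos: [0.701, -0.2636, 0.157]
orientation: [-0.151, 1.571, 0.152]
force: [-0.9, 0.4, -2.9]
opening: 0.0215
```

jog_arm:
  targets:
    - [0,0,0,0,0,0,1]
    - [0,0,0,0,0,0,1]

```text
t: 7.38
tool_pos: [0.7008, -0.2625, 0.1562]
orientation: [-0.152, 1.572, 0.153]
force: [-0.3, 1.2, -1.9]
opening: 0.0217
```

```bash
python3 - <<'E'
from g import *
pre((.661,-.0475),101,.12,.16)
c=cam("wrist"); cv2.imwrite("pics/w3.png",c['img'])
q,T=blade(c); print(q.round(1),(T*1000).round(1),(T.mean(0)*1000).round(1))
for uv,X,A in boards(c,amax=60000,amin=3000):
    p,a,l=pose(X)
    print(uv.round(),A,p.round(4),round(a,1),np.round(l,3))
E
```

```text
t 7.38 pos [ 0.7008 -0.2625  0.1562] yaw 101.1 F [-0.3  1.2 -1.9] open 0.0217
MOVE [-0.38  0.24  0.19] [-0.2 -0.4 -0.1]
[[313.9   7. ]
 [307.9 168.3]
 [241.4 166. ]
 [239.5   7. ]] [[ 36.2 140.2  22.3]
 [ 36.1  49.6  21.8]
 [ 36.4  51.1 -21. ]
 [ 36.5 140.4 -19.4]] [36.3 95.3  0.9]
[275. 278.] 3136.0 [ 0.7189 -0.3509] 11.2 [0.038 0.042 0.107 0.107]
[108. 119.] 17319.0 [ 0.5322 -0.2172] 89.0 [0.099 0.099 0.151 0.152]
```

View pics/w3.png

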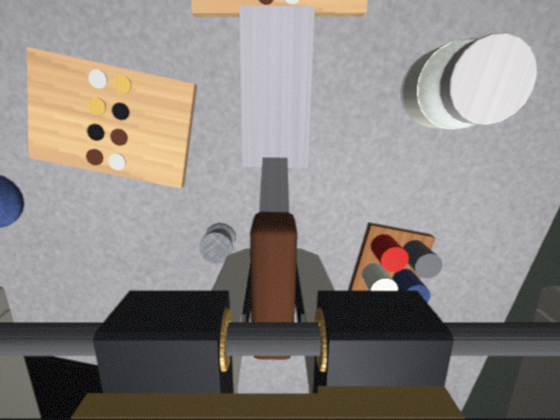

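```bash
python3 - <<'E'
from g import *
c=cam("wrist"); 
m=wood(c)[:40,150:400]; 
k=max(cv2.findContours(m,cv2.RETR_EXTERNAL,cv2.CHAIN_APPROX_NONE)[0],key=cv2.contourArea)[:,0]+[150,0]
print(k.min(0),k.max(0)); 
for v in (2,6,10): r=k[k[:,1]==v]; print(v,r[:,0].min(),r[:,0].max())
crop(c,170,0,390,40,3.5,'w3c.png')
P=ray(c,[(192,12),(367,14)],.012); print(P, P.mean(0), np.linalg.norm(P[1]-P[0]), np.degrees(np.arctan2(*(P[1]-P[0])[1::-1])))
go(( .7008,-.2625,.1),101)
E
```

```text
[191   0] [366  16]
2 191 366
6 192 365
10 192 365
[[ 0.59869273 -0.11116785  0.012     ]
 [ 0.74757172 -0.08383542  0.012     ]] [ 0.67313223 -0.09750163  0.012     ] 0.15136716113023083 10.402984786855338
t 7.47 pos [ 0.7012 -0.2624  0.1568] yaw 101.1 F [ 0.5 -0.3 -1. ] open 0.0218
MOVE [ 5.68 -0.01 -0.  ] [ 0.1 -0.3 -0.1]
```

View pics/w3c.png

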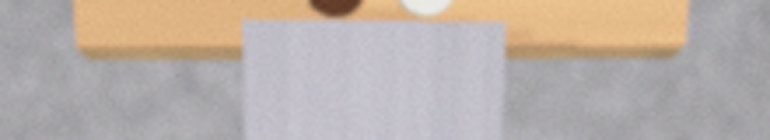

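```bash
cat >> g.py <<'E'
BY,BZ,BYAW=0.0958,0.0007,-0.7
def pre(b,ang,back,z,tilt=0.,lat=0.):
    """put blade centre at b - back*dir(ang), blade dir=ang"""
    a=np.radians(ang); d=np.array([np.cos(a),np.sin(a)]); p=np.array(b)-back*d+lat*np.array([-d[1],d[0]])
    t=a-np.radians(BYAW); y=np.array([np.cos(t),np.sin(t)]); zz=np.array([np.sin(t),-np.cos(t)])
    p=p-BY*y-BZ*zz
    return go((p[0],p[1],z),ang-BYAW,tilt)
E
python3 - <<'E'
from g import *
pre((.663,-.048),100.8,.115,.0412)
E
```

```text
t 7.47 pos [ 0.7012 -0.2624  0.1568] yaw 101.1 F [ 0.5 -0.3 -1. ] open 0.0218
MOVE [11.56  0.68  0.39] [-0.4 -0.3 -0.1]
```

jog_arm:
  targets:
    - [4,0.7,0.4,-0.4,-0.3,0,1]
    - [8,0.7,0.4,-0.4,-0.3,0,1]
    - [11,0.7,0.4,-0.4,-0.3,0,1]
    - [11,0.7,0.4,-0.4,-0.3,0,1]
    - [11,0.7,0.4,-0.4,-0.3,0,1]

```text
t: 8.1
tool_pos: [0.7041, -0.2547, 0.0487]
orientation: [-0.158, 1.564, 0.158]
force: [-0.5, -0.2, -0.7]
opening: 0.0215
```

```bash
python3 - <<'E'
from g import *
pre((.663,-.048),100.8,.115,.0412)
c=cam("wrist"); crop(c,140,0,420,200,2.8,'w4.png')
c=cam("side"); crop(c,290,170,450,290,5,'d5.png')
E
```

```text
t 8.1 pos [ 0.7041 -0.2547  0.0487] yaw 101.6 F [-0.5 -0.2 -0.7] open 0.0215
MOVE [ 0.75 -0.01 -0.12] [0.1 0.1 0. ]
```

View pics/w4.png

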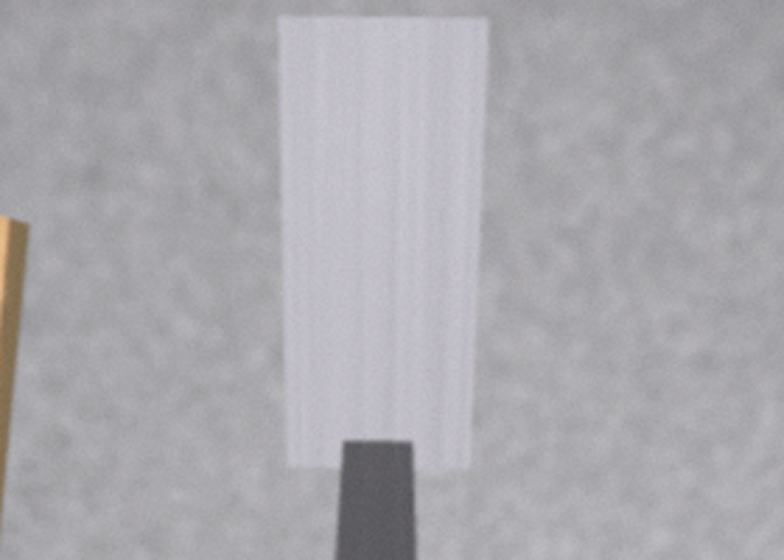

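View pics/d5.png

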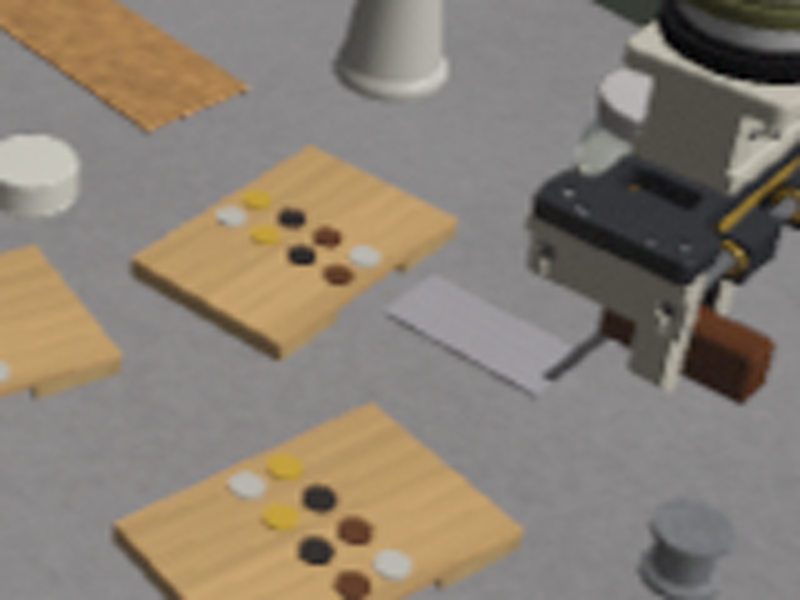

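jog_arm:
  targets:
    - [0.7,0,-0.1,0,0,0,1]
    - [0.7,0,-0.1,0,0,0,1]
    - [0.7,0,-0.1,0,0,0,1]

```text
t: 8.57
tool_pos: [0.7038, -0.2555, 0.0429]
orientation: [-0.159, 1.562, 0.157]
force: [0.3, 1.0, -1.7]
opening: 0.0216
```

```bash
python3 - <<'E'
from g import *
pre((.663,-.048),100.8,.115,.0412)
pre((.663,-.048),100.8,.0,.0412)
c=cam("side"); crop(c,350,190,450,260,7,'d6.png')
E
```

```text
t 8.57 pos [ 0.7038 -0.2555  0.0429] yaw 101.5 F [ 0.3  1.  -1.7] open 0.0216
MOVE [ 0.17  0.07 -0.08] [0.  0.2 0.1]
t 8.57 pos [ 0.7038 -0.2555  0.0429] yaw 101.5 F [ 0.3  1.  -1.7] open 0.0216
MOVE [ 0.16 11.57  0.07] [0.  0.2 0.1]
```

View pics/d6.png

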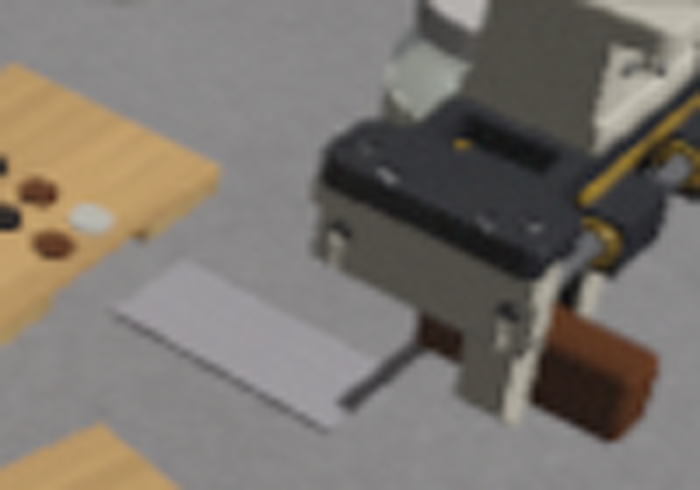

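jog_arm:
  targets:
    - [0.15,1.5,0,0,0.2,0,1]
    - [0.15,3,0,0,0.2,0,1]
    - [0.15,4.5,0,0,0.2,0,1]
    - [0.15,6,0,0,0.2,0,1]

```text
t: 9.12
tool_pos: [0.6916, -0.1952, 0.0414]
orientation: [-0.16, 1.565, 0.157]
force: [0.0, -0.3, -1.3]
opening: 0.0214
```

```bash
python3 - <<'E'
from g import *
pre((.663,-.048),100.8,.0,.0412)
c=cam("side"); crop(c,290,170,450,290,5,'d7.png')
E
```

```text
t 9.12 pos [ 0.6916 -0.1952  0.0414] yaw 101.6 F [ 0.  -0.3 -1.3] open 0.0214
MOVE [0.01 5.41 0.07] [ 0.1 -0.   0.1]
```

View pics/d7.png

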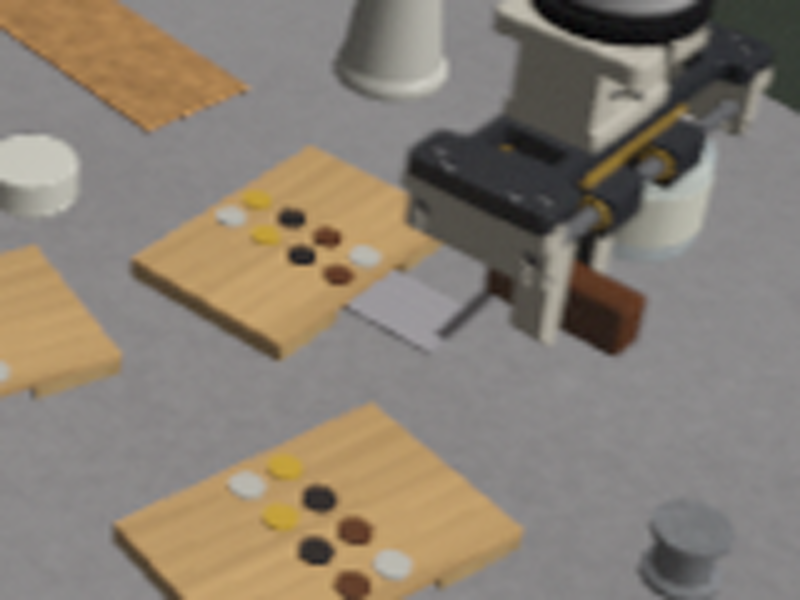

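jog_arm:
  targets:
    - [0,1.5,0,0,0,0.1,1]
    - [0,3,0,0,0,0.1,1]
    - [0,4.5,0,0,0,0.1,1]
    - [0,5.3,0,0,0,0.1,1]
    - [0,5.3,0,0,0,0.1,1]

```text
t: 9.8
tool_pos: [0.6807, -0.1406, 0.0413]
orientation: [-0.159, 1.566, 0.161]
force: [0.2, -0.5, -1.6]
opening: 0.0216
```

jog_arm:
  targets:
    - [-0.4,0,0,0,0,0,1]
    - [-0.8,0,0,0,0,0,1]
    - [-1.5,0,0,0,0,0,1]
    - [-3,0,0,0,0,0,1]
    - [-4.5,0,0,0,0,0,1]

```text
t: 10.42
tool_pos: [0.6811, -0.1408, 0.0878]
orientation: [-0.159, 1.565, 0.161]
force: [0.1, -1.4, -2.8]
opening: 0.0215
```

```bash
python3 - <<'E'
from g import *
pre((.663,-.048),100.8,.0,.0412)
c=cam("side"); crop(c,290,150,450,270,5,'d8.png')
c=cam("wrist"); cv2.imwrite('pics/w5.png',c['img'])
E
```

```text
t 10.43 pos [ 0.6811 -0.1408  0.0878] yaw 101.7 F [ 0.1 -1.4 -2.8] open 0.0215
MOVE [ 4.66 -0.13  0.01] [ 0.2 -0.  -0.1]
```

View pics/d8.png

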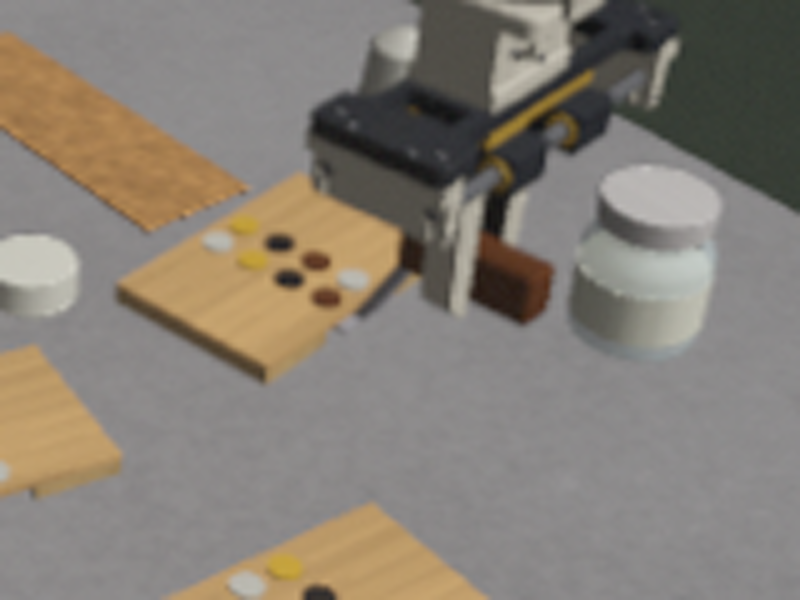

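View pics/w5.png

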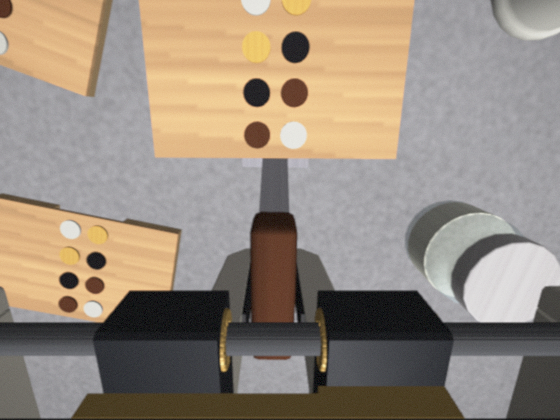

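```bash
cat >> g.py <<'E'
def held(c):
    """board on blade: near edge of top plate in tool frame -> centre (y,z mm) and yaw offset deg rel. tool y"""
    from plant import robot
    s=robot.read_state(); R=Ro.from_rotvec(s['orientation']).as_matrix()
    m=wood(c); m[:, :100]=0; m[:,450:]=0; m[190:]=0
    k=max(cv2.findContours(m,cv2.RETR_EXTERNAL,cv2.CHAIN_APPROX_NONE)[0],key=cv2.contourArea)[:,0]
    M=np.zeros_like(m); cv2.drawContours(M,[k.reshape(-1,1,2)],-1,255,-1)
    # bottom edge points
    cols=np.arange(k[:,0].min()+12,k[:,0].max()-12,3); cols=cols[(cols<235)|(cols>320)]
    pts=[(u,np.where(M[:,u])[0].max()) for u in cols if M[:,u].any()]
    vx,vy,x0,y0=cv2.fitLine(np.array(pts,np.float32),cv2.DIST_HUBER,0,.01,.01).ravel()
    vb=int(y0)-6; row=np.where(M[vb])[0]; 
    # side edges: fit over rows
    rows=np.arange(max(20,vb-90),vb-2,4)
    l=np.polyfit(rows,[np.where(M[v])[0].min() for v in rows],1); r=np.polyfit(rows,[np.where(M[v])[0].max() for v in rows],1)
    P=[]
    for e in (l,r):
        # x=e0*y+e1 ; y=y0+(x-x0)*vy/vx
        sl=vy/vx; y=(y0+sl*(e[1]-x0))/(1-sl*e[0]); P.append((e[0]*y+e[1],y))
    X=ray(c,P,s['tool_pos'][2]-.0322); T=(X-s['tool_pos'])@R*1000
    d=T[1]-T[0]; w=np.linalg.norm(d); ang=np.degrees(np.arctan2(-d[1],d[2])) # toward +y..
    n=np.array([d[2],-d[1]])/w  # (y,z) normal
    mid=T.mean(0)[1:]; ctr=mid+50*n
    yo=-np.degrees(np.arctan2(n[1],n[0]))
    return P,w,ctr,yo
E
python3 - <<'E'
from g import *
print(held(cam("wrist")))
E
```

```text
([(np.float64(154.95856927074237), np.float64(156.55838559606994)), (np.float64(394.7306184694001), np.float64(157.9467058082564))], np.float64(151.11533067455298), array([106.69074284,   1.92916797]), np.float64(-0.4178914742937891))
```

jog_arm:
  targets:
    - [-1,0,0,0,0,0,1]
    - [-2.5,0,0,0,0,0,1]
    - [-4.5,0,0,0,0,0,1]
    - [-6.5,0,0,0,0,0,1]
    - [-7,0,0,0,0,0,1]

```text
t: 11.2
tool_pos: [0.6835, -0.1415, 0.1621]
orientation: [-0.161, 1.558, 0.159]
force: [0.9, -0.0, -2.2]
opening: 0.0219
```

```bash
python3 - <<'E'
from g import *
pre((.663,-.048),100.8,.0,.16)
print(held(cam("wrist")))
c=cam("side"); crop(c,290,110,450,230,5,'d9.png')
E
```

```text
t 11.2 pos [ 0.6835 -0.1415  0.1621] yaw 101.7 F [ 0.9 -0.  -2.2] open 0.0219
MOVE [ 0.21 -0.01 -0.22] [0.2 0.4 0.1]
([(np.float64(176.6198478216826), np.float64(156.93391532861526)), (np.float64(394.8153858999449), np.float64(157.3675142125818))], np.float64(136.9343662850305), array([107.0419873 ,   8.24121292]), np.float64(-0.2210131717915289))
```

View pics/d9.png

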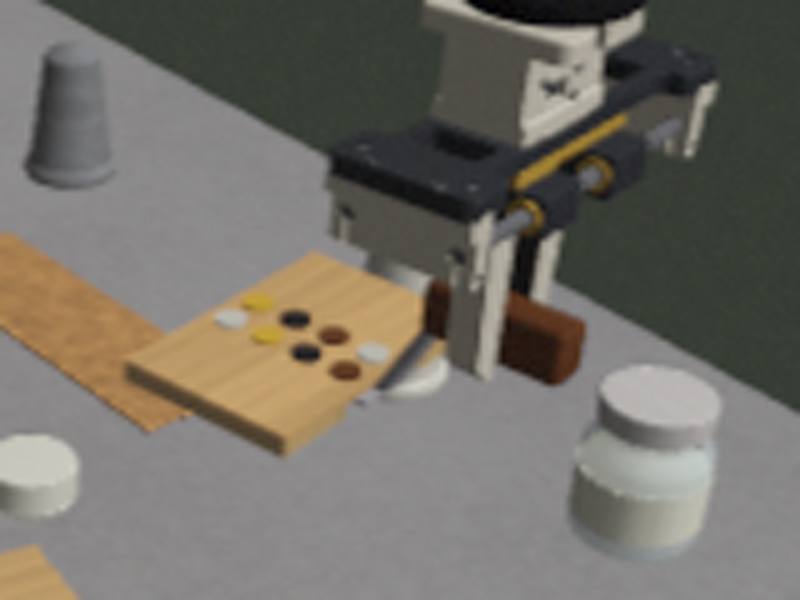

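```bash
cat >> g.py <<'E'
JIG=np.array([.441,.2925]); JA=84.3
def lay(jx,jy,z,by,bz,yo,tilt=0.):
    a=np.radians(JA); P=JIG+jx*np.array([np.cos(a),np.sin(a)])+jy*np.array([-np.sin(a),np.cos(a)])
    t=a-np.radians(yo); y=np.array([np.cos(t),np.sin(t)]); zz=np.array([np.sin(t),-np.cos(t)])
    p=P-by*y-bz*zz
    return go((p[0],p[1],z),JA-yo,tilt)
E
python3 - <<'E'
from g import *
lay(-.010,-.010,.16,.107,.0019,-.4)
E
```

```text
t 11.3 pos [ 0.6826 -0.1413  0.1601] yaw 101.7 F [ 0.3  0.6 -2.7] open 0.0221
MOVE [ -0.11  35.94 -17.53] [17.   0.3  0. ]
```

jog_arm:
  targets:
    - [0,1,-0.5,0.5,0.1,0,1]
    - [0,3,-1.5,1.5,0.2,0,1]
    - [0,5.5,-2.7,2.6,0.3,0,1]
    - [0,8,-4,3.8,0.3,0,1]
    - [0,10.5,-5.2,5,0.3,0,1]

```text
t: 11.92
tool_pos: [0.6087, -0.0476, 0.1585]
orientation: [-0.091, 1.572, 0.091]
force: [1.0, -0.1, -1.8]
opening: 0.0218
```

```bash
python3 - <<'E'
from g import *
lay(-.010,-.010,.16,.107,.0019,-.4)
E
```

```text
t 11.93 pos [ 0.6087 -0.0476  0.1585] yaw 96.6 F [ 1.  -0.1 -1.8] open 0.0218
MOVE [ -0.12  24.1  -14.36] [11.9 -0.2  0. ]
```

jog_arm:
  targets:
    - [0,2.5,-1.4,1.2,0,0,1]
    - [0,5,-2.9,2.5,0,0,1]
    - [0,7.5,-4.4,3.7,0,0,1]
    - [0,10,-6,5,0,0,1]
    - [0,12.5,-7.4,6,0,0,1]

```text
t: 12.55
tool_pos: [0.5188, 0.0691, 0.1575]
orientation: [-0.008, 1.575, 0.008]
force: [-0.3, -0.3, -3.0]
opening: 0.0217
```

```bash
python3 - <<'E'
from g import *
lay(-.010,-.010,.16,.107,.0019,-.4)
E
```

```text
t 12.55 pos [0.5188 0.0691 0.1575] yaw 90.6 F [-0.3 -0.3 -3. ] open 0.0217
MOVE [-0.22 10.69 -7.95] [ 5.9 -0.3  0. ]
```

jog_arm:
  targets:
    - [0,2.5,-1.9,1.5,0,0,1]
    - [0,5,-3.7,3,0,0,1]
    - [0,7.5,-5.6,4.3,0,0,1]
    - [0,9.5,-7.1,5.3,0,0,1]
    - [0,10.7,-8,5.9,0,0,1]

```text
t: 13.18
tool_pos: [0.4356, 0.1762, 0.1567]
orientation: [0.072, 1.576, -0.073]
force: [-0.7, -0.4, -3.1]
opening: 0.0218
```

jog_arm:
  targets:
    - [0,0,0,0,0,0,1]
    - [0,0,0,0,0,0,1]

```text
t: 13.42
tool_pos: [0.4351, 0.176, 0.1561]
orientation: [0.071, 1.577, -0.073]
force: [0.6, -0.3, -2.1]
opening: 0.0217
```

```bash
python3 - <<'E'
from g import *
lay(-.010,-.010,.16,.107,.0019,-.4)
c=cam("wrist"); cv2.imwrite('pics/w6.png',c['img']); print(held(c))
c=cam("scene"); crop(c,270,180,430,320,5,'s6.png')
c=cam("side"); crop(c,170,110,330,230,5,'d10.png')
E
```

```text
t 13.43 pos [0.4351 0.176  0.1561] yaw 84.7 F [ 0.6 -0.3 -2.1] open 0.0217
MOVE [-0.39 -0.05  0.31] [ 0.  -0.4  0.1]
([(np.float64(155.0304912478825), np.float64(157.0)), (np.float64(394.8735177865612), np.float64(157.0))], np.float64(149.82331302499554), array([ 1.07361866e+02, -5.07210978e-02]), np.float64(0.028100961072084627))
```

View pics/w6.png

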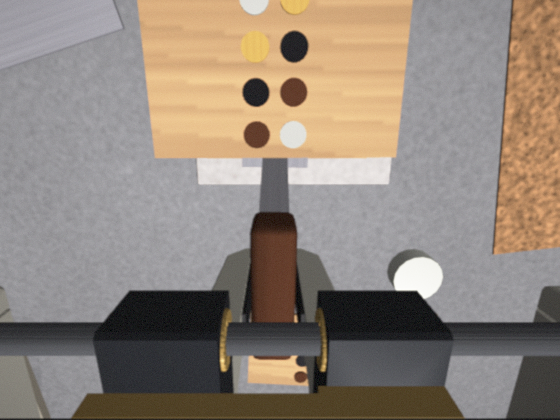

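View pics/s6.png

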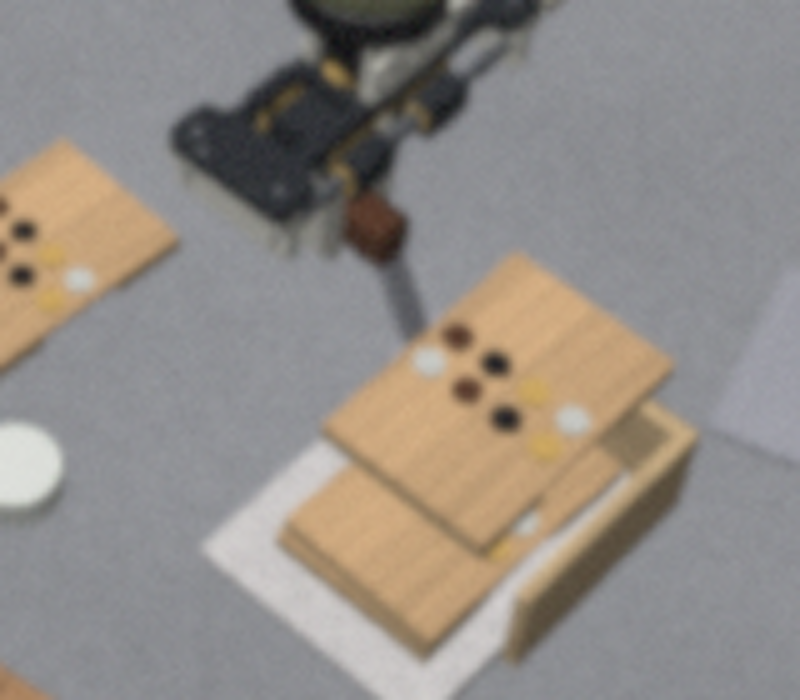

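View pics/d10.png

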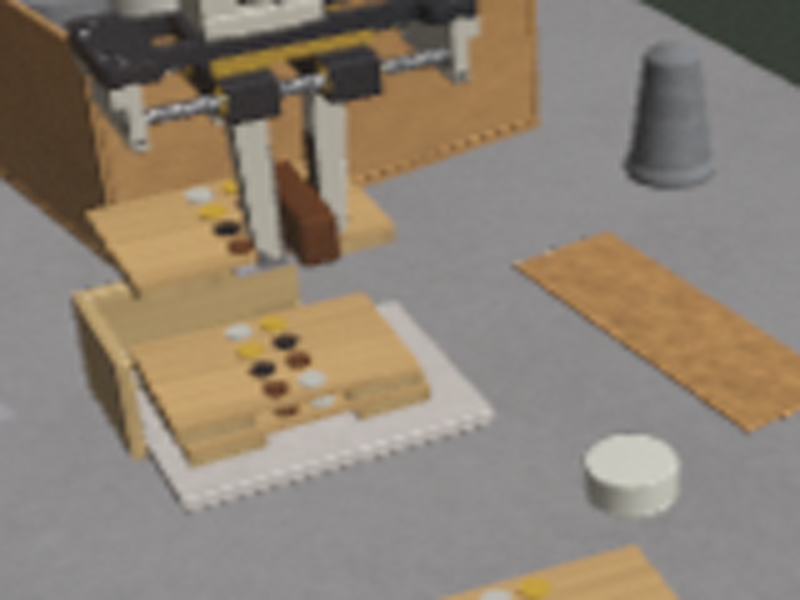

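```bash
python3 - <<'E'
from g import *
c=cam("wrist"); crop(c,170,140,420,200,3.1,'w6c.png')
P=ray(c,[(197.5,184.5),(390,184)],.0095)[:,:2]; print(P,np.linalg.norm(P[1]-P[0]))
d=(P[0]-P[1])/np.linalg.norm(P[0]-P[1]); x=np.array([d[1],-d[0]]) ; a=np.degrees(np.arctan2(x[1],x[0]))
print(a, P[0]+.1*x-.075*d, P[1]+.1*x+.118*d)
E
```

```text
[[0.3593434  0.19781317]
 [0.55313228 0.18034818]] 0.19457429336755994
84.85020056717943 [0.44301665 0.29067751] [0.44458459 0.2905362 ]
```

View pics/w6c.png

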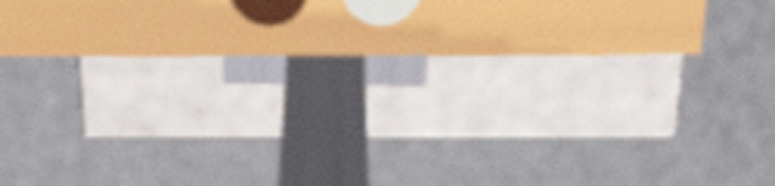

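```bash
sed -i 's/^JIG=.*/JIG=np.array([.443,.291]); JA=84.6/' g.py; python3 - <<'E'
from g import *
lay(-.008,-.008,.16,.1072,.001,-.2)
lay(-.008,-.008,.0802,.1072,.001,-.2)
E
```

```text
t 13.62 pos [0.4358 0.1758 0.1567] yaw 84.7 F [-0.  -0.1 -2.1] open 0.0214
MOVE [-0.34  0.02  0.36] [-0.1 -0.4  0.1]
t 13.62 pos [0.4358 0.1758 0.1567] yaw 84.7 F [-0.  -0.1 -2.1] open 0.0214
MOVE [7.64 0.03 0.42] [-0.1 -0.4  0.1]
```

jog_arm:
  targets:
    - [1,0,0.4,0,-0.4,0.1,1]
    - [3,0,0.4,0,-0.4,0.1,1]
    - [5,0,0.4,0,-0.4,0.1,1]
    - [6.4,0,0.4,0,-0.4,0.1,1]
    - [6.4,0,0.4,0,-0.4,0.1,1]

```text
t: 14.25
tool_pos: [0.4383, 0.1749, 0.0911]
orientation: [0.073, 1.572, -0.074]
force: [-0.2, -0.5, -2.9]
opening: 0.0222
```

```bash
python3 - <<'E'
from g import *
lay(-.008,-.008,.0802,.1072,.001,-.2)
c=cam("wrist"); print(held(c))
c=cam("scene"); crop(c,290,220,430,340,5.5,'s7.png')
c=cam("side"); crop(c,170,130,290,220,6,'d11.png')
E
```

```text
t 14.25 pos [0.4383 0.1749 0.0911] yaw 84.7 F [-0.2 -0.5 -2.9] open 0.0222
MOVE [1.09 0.09 0.11] [-0.1 -0.1  0. ]
([(np.float64(161.936352290779), np.float64(157.25578028043896)), (np.float64(393.39241647353646), np.float64(168.8737935459731))], np.float64(144.95754581392026), array([103.13561646,   4.3600425 ]), np.float64(-2.909533955071638))
```

View pics/s7.png

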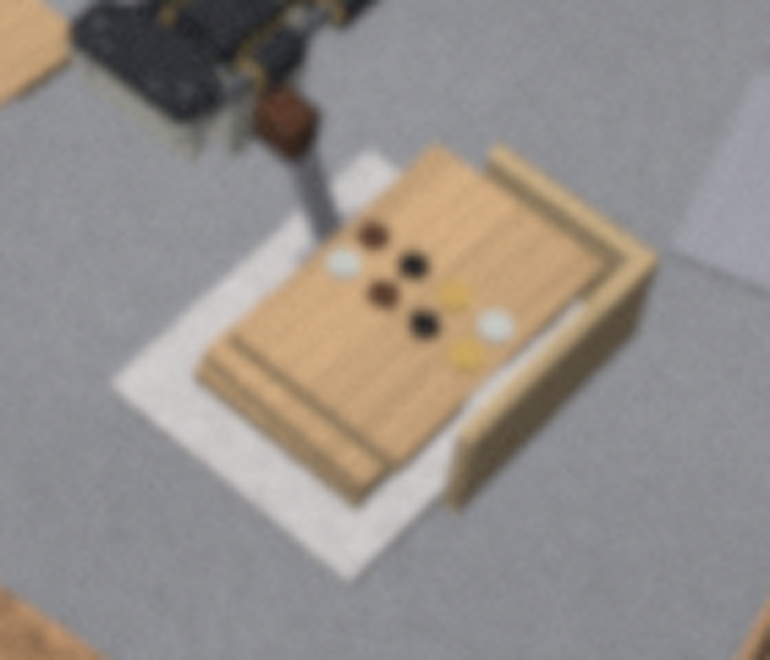

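View pics/d11.png

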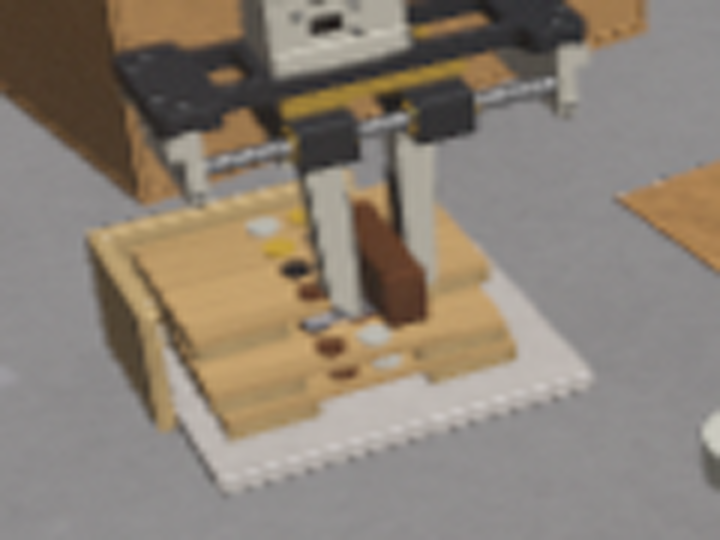

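```bash
python3 - <<'E'
from g import *
c=cam("scene")
P=ray(c,[(225+x/4,240+y/4) for x,y in [(405,183),(563,45),(680,132),(520,273)]],.034)[:,:2]
p,a,l=pose(P); print(p,a,l)
t=np.radians(JA);X=np.array([np.cos(t),np.sin(t)]);Y=np.array([-np.sin(t),np.cos(t)])
print("stack2 in jig mm",((p-JIG)@X*1000).round(1),((p-JIG)@Y*1000).round(1))
# new board corners in s7, z = tool .0911-.0322
Q=ray(c,[(290+x/5.5,220+y/5.5) for x,y in [(237,340),(440,145),(615,265),(397,465)]],.0589)[:,:2]
p,a,l=pose(Q); print(p,a,l); print("held in jig mm",((p-JIG)@X*1000).round(1),((p-JIG)@Y*1000).round(1))
E
```

```text
[0.45152983 0.2743591 ] 84.80608029577841 [np.float64(0.09446269876160489), np.float64(0.09854343477149495), np.float64(0.1535155163128497), np.float64(0.15581489949845084)]
stack2 in jig mm -15.8 -10.1
[0.44562818 0.2863303 ] 85.73723630378925 [np.float64(0.09371822428853639), np.float64(0.10195822935317685), np.float64(0.15202633607724622), np.float64(0.1539907702693662)]
held in jig mm -4.4 -3.1
```

jog_arm:
  targets:
    - [0,0,0.5,0,0,0,1]
    - [0.4,0,0.6,0,0,0,1]
    - [0.8,0,0.6,0,0,0,1]
    - [1.1,0,0.6,0,0,0,1]
    - [1.1,0,0.6,0,0,0,1]

```text
t: 15.08
tool_pos: [0.4457, 0.1748, 0.082]
orientation: [0.073, 1.569, -0.073]
force: [-0.7, -0.5, -2.4]
opening: 0.0217
```

```bash
python3 - <<'E'
from g import *
lay(-.008,-.013,.0782,.1072,.001,-.2)
E
```

```text
t 15.07 pos [0.4457 0.1748 0.082 ] yaw 84.7 F [-0.7 -0.5 -2.4] open 0.0217
MOVE [ 0.38  0.02 -0.12] [-0.1  0.1 -0. ]
```

jog_arm:
  targets:
    - [0.3,0,-0.1,0,0,0,1]
    - [0.6,0,-0.1,0,0,0,1]
    - [0.6,0,-0.1,0,0,0,1]
    - [0.6,0,-0.1,0,0,0,1]

```text
t: 15.58
tool_pos: [0.4448, 0.175, 0.0762]
orientation: [0.074, 1.568, -0.073]
force: [-1.0, 0.1, -1.7]
opening: 0.0219
```

```bash
python3 - <<'E'
from g import *
lay(-.008,-.013,.0762,.1072,.001,-.2)
c=cam("side"); crop(c,170,130,290,220,6,'d12.png')
c=cam("wrist"); crop(c,120,60,440,260,2.4,'w7.png')
E
```

```text
t 15.57 pos [0.4448 0.175  0.0762] yaw 84.7 F [-1.   0.1 -1.7] open 0.0219
MOVE [ 0.    0.01 -0.04] [-0.1  0.1 -0. ]
```

View pics/d12.png

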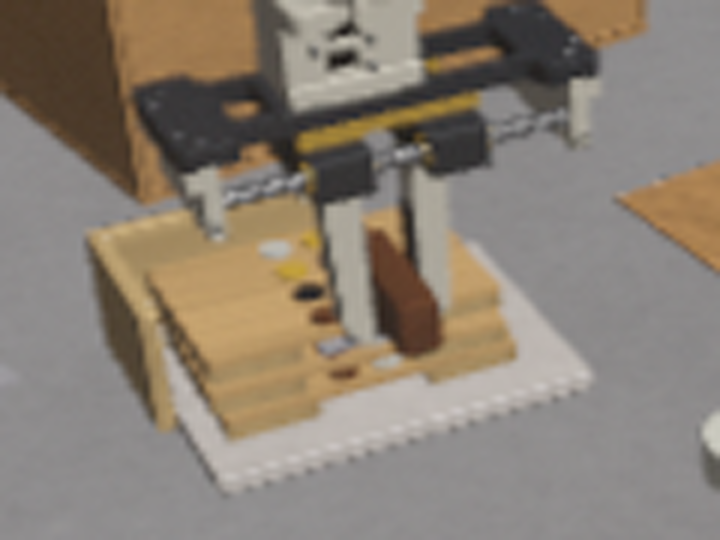

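View pics/w7.png

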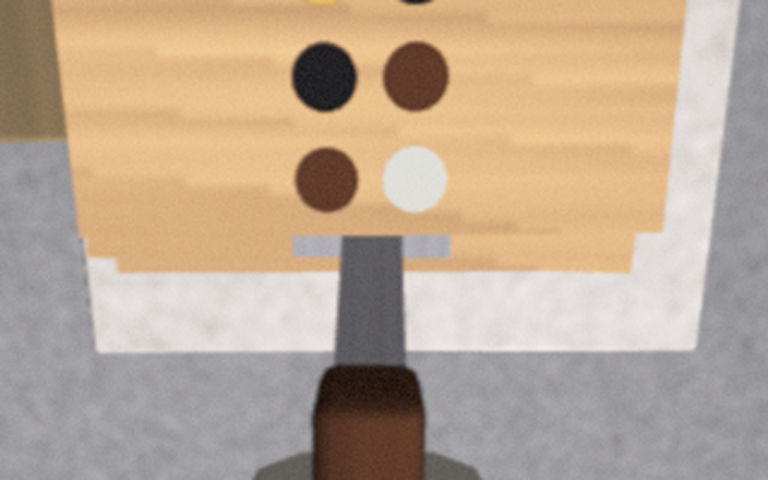

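jog_arm:
  targets:
    - [0.1,0,0,0,0,0,1]
    - [0.1,-0.5,0,0,0,0,1]
    - [0.1,-1.5,0,0,0,0,1]
    - [0.1,-2.5,0,0,0,0,1]

```text
t: 16.18
tool_pos: [0.4424, 0.1493, 0.0752]
orientation: [0.073, 1.568, -0.073]
force: [-0.2, 0.9, -1.6]
opening: 0.0219
```

```bash
python3 - <<'E'
from g import *
lay(-.008,-.013,.0762,.1072,.001,-.2)
c=cam("wrist"); crop(c,120,60,440,260,2.4,'w8.png')
E
```

```text
t 16.18 pos [0.4424 0.1493 0.0752] yaw 84.7 F [-0.2  0.9 -1.6] open 0.0219
MOVE [-0.1   2.6  -0.04] [-0.1  0.1 -0. ]
```

View pics/w8.png

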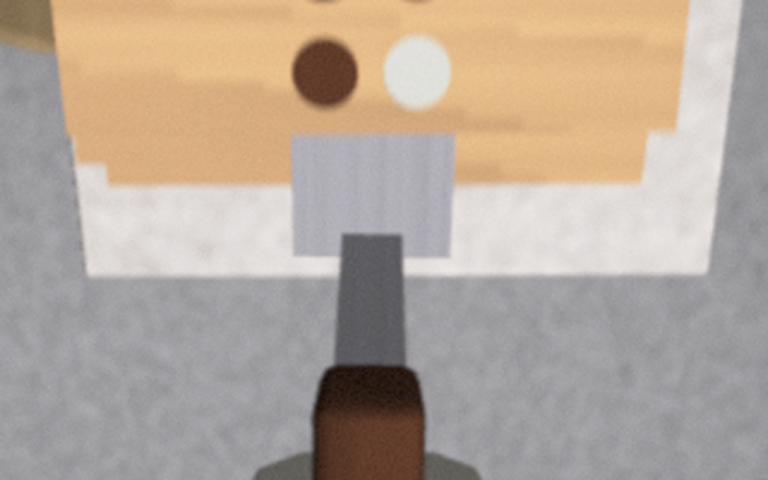

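jog_arm:
  targets:
    - [0,-1.5,0,0,0,0,1]
    - [0,-3,0,0,0,0,1]
    - [0,-4.5,0,0,0,0,1]
    - [0,-6,0,0,0,0,1]
    - [0,-8,0,0,0,0,1]

```text
t: 16.85
tool_pos: [0.4348, 0.0677, 0.0752]
orientation: [0.073, 1.568, -0.073]
force: [0.1, -0.2, -2.1]
opening: 0.0217
```

jog_arm:
  targets:
    - [-2,-2,0,0,0,0,1]
    - [-6,-3,0,0,0,0,1]
    - [-8,-4,0,0,0,0,1]
    - [-8,-4,0,0,0,0,1]

```text
t: 17.35
tool_pos: [0.4323, 0.0269, 0.157]
orientation: [0.074, 1.564, -0.075]
force: [-0.1, -0.1, -2.3]
opening: 0.0215
```

```bash
python3 - <<'E'
from g import *
pre((.5322,-.2172),89,.12,.16)
c=cam("wrist"); cv2.imwrite('pics/w9.png',c['img']); q,T=blade(c); print((T*1000).round(1),(T.mean(0)*1000).round(1))
c=cam("scene"); cv2.imwrite('pics/s9.png',c['img'])
for uv,X,A in boards(c):
    p,a,l=pose(X)
    if 1000<A<1900: print(uv.round(),A,p.round(4),round(a,1),np.round(l,3))
E
```

```text
t 17.35 pos [0.4323 0.0269 0.157 ] yaw 84.6 F [-0.1 -0.1 -2.3] open 0.0215
MOVE [ -0.22 -44.86  13.97] [-5.1  0.3  0. ]
[[ 36.2 140.3 -18.4]
 [ 36.3 140.3  23.3]
 [ 36.3  50.2  22.7]
 [ 36.2  50.4 -19.2]] [36.2 95.3  2.1]
[274. 232.] 1379.0 [ 0.4608 -0.0128] 81.5 [0.096 0.098 0.148 0.15 ]
[206. 212.] 1246.0 [ 0.5304 -0.2155] 89.2 [0.095 0.099 0.148 0.149]
```

View pics/w9.png

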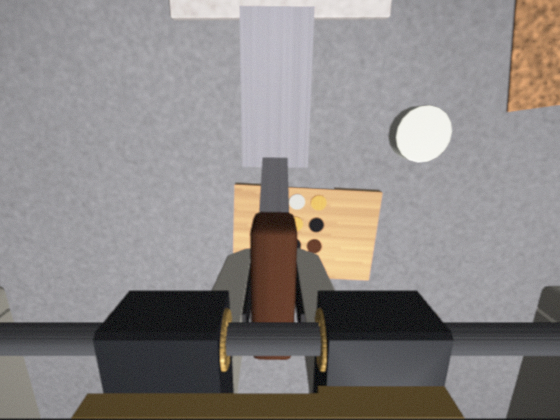

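View pics/s9.png

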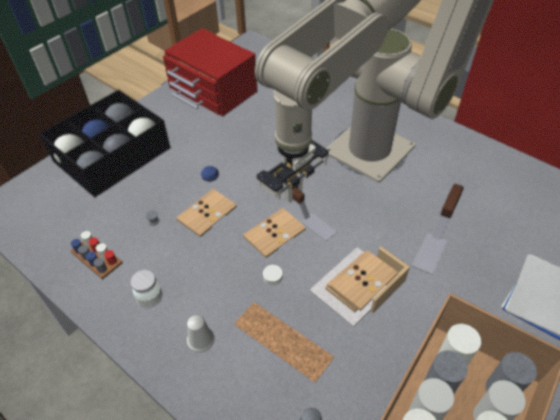

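jog_arm:
  targets:
    - [0,-4,1.2,-0.5,0,0,1]
    - [0,-10,3,-1.2,0,0,1]
    - [0,-15.5,4.8,-2,0,0,1]
    - [0,-21,6.5,-3,0,0,1]
    - [0,-26.5,8.2,-4,0,0,1]

```text
t: 18.08
tool_pos: [0.4868, -0.2448, 0.1523]
orientation: [0.019, 1.572, -0.017]
force: [0.8, 0.7, -1.1]
opening: 0.0216
```

```bash
sed -i 's/^BY,BZ,BYAW=.*/BY,BZ,BYAW=0.0955,0.0011,-0.6/' g.py; python3 - <<'E'
from g import *
pre((.5315,-.2165),89.1,.12,.16)
E
```

```text
t 18.07 pos [ 0.4868 -0.2448  0.1523] yaw 88.7 F [ 0.8  0.7 -1.1] open 0.0216
MOVE [ -0.81 -18.62   4.55] [-1.  -0.1 -0.1]
```

jog_arm:
  targets:
    - [-0.4,-5,1.4,-0.5,0,0,1]
    - [-0.8,-10,2.8,-1,0,0,1]
    - [-0.8,-15,4,-1,0,0,1]
    - [-0.8,-18.5,4.6,-1,0,0,1]
    - [-0.8,-18.5,4.6,-1,0,0,1]

```text
t: 18.7
tool_pos: [0.5276, -0.432, 0.1567]
orientation: [0.009, 1.575, -0.003]
force: [0.6, 0.1, -2.0]
opening: 0.0213
```

jog_arm:
  targets:
    - [0,0,0,0,0,0,1]
    - [0,0,0,0,0,0,1]

```text
t: 18.95
tool_pos: [0.5274, -0.4304, 0.1555]
orientation: [0.01, 1.576, -0.001]
force: [-0.3, 0.4, -1.5]
opening: 0.0215
```

```bash
cat >> g.py <<'E'
def nearedge(c,x0=100,x1=450,y1=45,z=.012,off=2):
    m=wood(c); m[:,:x0]=0;m[:,x1:]=0;m[y1:]=0
    k=max(cv2.findContours(m,cv2.RETR_EXTERNAL,cv2.CHAIN_APPROX_NONE)[0],key=cv2.contourArea)
    M=np.zeros_like(m); cv2.drawContours(M,[k],-1,255,-1)
    k=k[:,0]; cols=np.arange(k[:,0].min()+5,k[:,0].max()-5,2); cols=cols[(cols<236)|(cols>318)]
    v=[np.where(M[:,u])[0].max() for u in cols]; sl,b=np.polyfit(cols,v,1)
    r=np.where(M[3])[0]; P=[(u,sl*u+b-off) for u in (r.min(),r.max())]
    X=ray(c,P,z)[:,:2]; d=(X[1]-X[0]); w=np.linalg.norm(d); d/=w; n=np.array([-d[1],d[0]])
    print("edge px",np.round(P,1),"w",w.round(4),"ctr",(X.mean(0)+.05*n).round(4),"ang",np.degrees(np.arctan2(n[1],n[0])).round(1))
E
python3 - <<'E'
from g import *
pre((.5315,-.2165),89.1,.115,.0412)
c=cam("wrist"); cv2.imwrite('pics/w10.png',c['img']); q,T=blade(c); print((T*1000).round(1),(T.mean(0)*1000).round(1))
nearedge(c)
E
```

```text
t 18.95 pos [ 0.5274 -0.4304  0.1555] yaw 89.6 F [-0.3  0.4 -1.5] open 0.0215
MOVE [11.43  0.28  0.13] [-0.1 -0.3 -0.3]
[[ 36.8 140.6  22.5]
 [ 36.3  50.7  21.5]
 [ 36.5  50.7 -20.9]
 [ 37.  140.7 -20.2]] [36.7 95.6  0.7]
edge px [[190.  19.]
 [281.  19.]] w 0.0791 ctr [ 0.495  -0.2171] ang 89.5
```

View pics/w10.png

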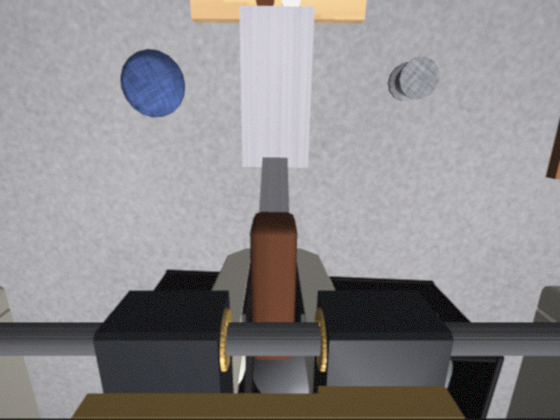

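```bash
python3 - <<'E'
from g import *
c=cam("wrist"); a=cam("scene")
crop(a,30,80,190,200,5,'s10.png'); crop(c,130,240,530,420,2,'w10b.png')
for z in (0,.03,.06,.09): print(z,ray(c,[(166,270),(433,282)],z).round(3).tolist())
E
```

```text
0 [[0.404, -0.514, 0.0], [0.708, -0.531, 0.0]]
0.03 [[0.416, -0.499, 0.03], [0.691, -0.514, 0.03]]
0.06 [[0.427, -0.484, 0.06], [0.675, -0.497, 0.06]]
0.09 [[0.439, -0.468, 0.09], [0.658, -0.48, 0.09]]
```

View pics/s10.png

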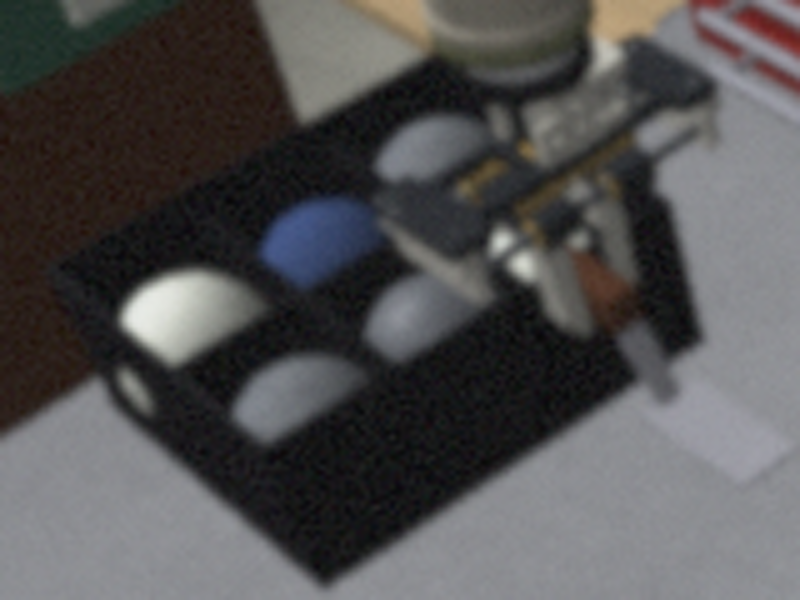

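View pics/w10b.png

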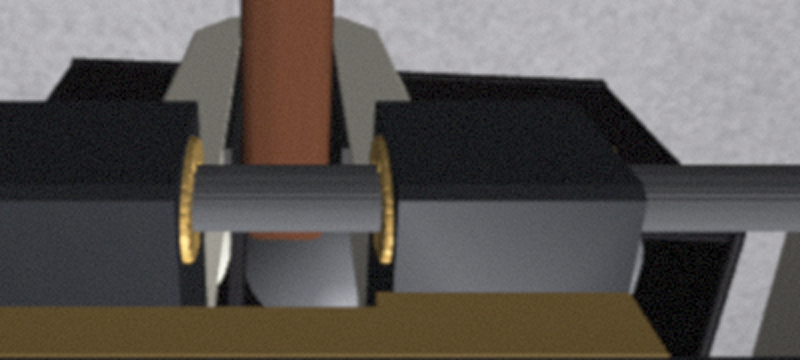

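```bash
python3 - <<'E'
from g import *
a=cam("scene"); c=cam("wrist")
print(ray(a,[(30+325/5,80+585/5),(170,148)],0).round(3))
X=ray(a,(170,148),0)[0]
for h in (.06,.08,.1,.12): print(h,proj(a,X+[0,0,h]).round(0),proj(c,X+[0,0,h]).round(0))
print("rim seen at",(30+665/5,80+190/5))
E
```

```text
[[ 0.698 -0.528  0.   ]
 [ 0.405 -0.513  0.   ]]
0.06 [[167. 134.]] [[145. 297.]]
0.08 [[166. 129.]] [[137. 310.]]
0.1 [[164. 124.]] [[126. 324.]]
0.12 [[163. 120.]] [[115. 340.]]
rim seen at (163.0, 118.0)
```

```bash
python3 - <<'E'
from g import *
c=cam("wrist"); crop(c,170,0,390,40,3.5,'w10c.png')
m=wood(c)[:40]; print([(u,np.where(m[:,u])[0].max()) for u in (195,210,225,325,340,360)]); print([ (v,np.where(m[v,150:400])[0].min()+150,np.where(m[v,150:400])[0].max()+150) for v in (4,8,12,16)])
P=ray(c,[(191.5,18),(365,18)],.012)[:,:2]; d=P[1]-P[0]; w=np.linalg.norm(d); d/=w; n=np.array([-d[1],d[0]]); print(w,P.mean(0)+.05*n,np.degrees(np.arctan2(n[1],n[0])))
E
```

```text
[(195, np.int64(20)), (210, np.int64(20)), (225, np.int64(20)), (325, np.int64(20)), (340, np.int64(20)), (360, np.int64(19))]
[(4, np.int64(190), np.int64(363)), (8, np.int64(190), np.int64(363)), (12, np.int64(190), np.int64(363)), (16, np.int64(191), np.int64(363))]
0.15114676405201832 [ 0.53296086 -0.2177334 ] 89.48979120914714
```

View pics/w10c.png

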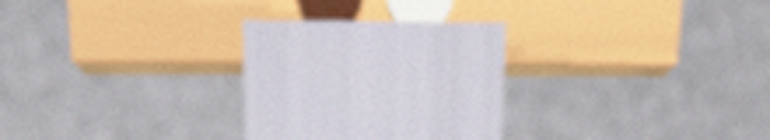

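jog_arm:
  targets:
    - [3,0.2,0.15,-0.1,-0.3,-0.2,1]
    - [7,0.2,0.15,-0.1,-0.3,-0.2,1]
    - [10.5,0.2,0.15,-0.1,-0.3,-0.2,1]
    - [11.3,0.2,0.15,-0.1,-0.3,-0.2,1]
    - [11.3,0.2,0.15,-0.1,-0.3,-0.2,1]

```text
t: 19.88
tool_pos: [0.529, -0.4293, 0.0445]
orientation: [0.004, 1.569, -0.004]
force: [-0.0, -0.1, -1.4]
opening: 0.0215
```

jog_arm:
  targets:
    - [0,0,0,0,0,0,1]

```text
t: 20.0
tool_pos: [0.5302, -0.4304, 0.047]
orientation: [0.002, 1.567, -0.006]
force: [0.2, 0.1, -0.5]
opening: 0.0221
```

```bash
python3 - <<'E'
from g import *
pre((.532,-.217),89.3,.0,.0412)
c=cam("side"); crop(c,300,210,460,340,5,'d13.png')
E
```

```text
t 20.0 pos [ 0.5302 -0.4304  0.047 ] yaw 89.7 F [ 0.2  0.1 -0.5] open 0.0221
MOVE [ 5.500e-01  1.179e+01 -1.000e-02] [-0.2  0.2  0.1]
```

View pics/d13.png

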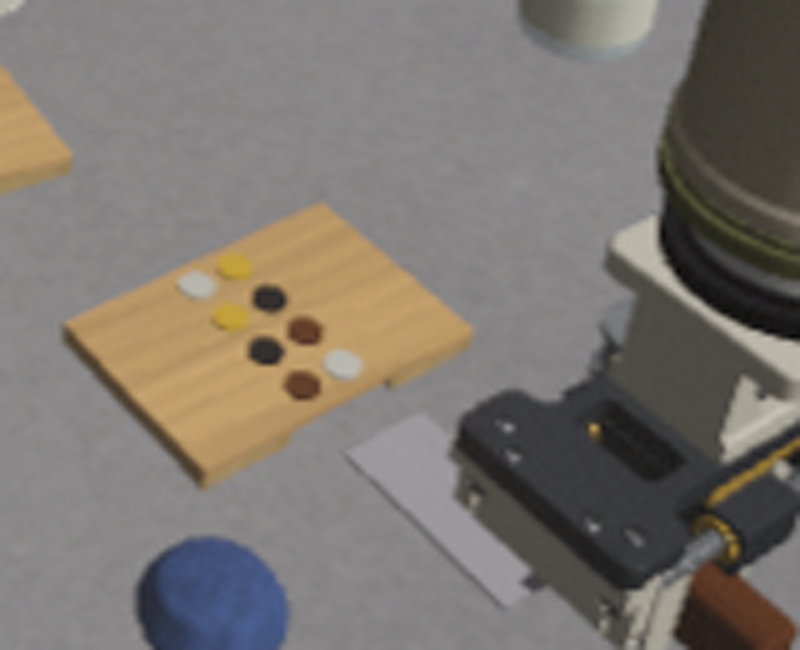

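jog_arm:
  targets:
    - [0.5,0,0,0,0.2,0,1]
    - [0.5,0,0,0,0.2,0,1]
    - [0.5,0,0,0,0.2,0,1]
    - [0.5,0,0,0,0.2,0,1]

```text
t: 20.55
tool_pos: [0.5303, -0.4304, 0.0421]
orientation: [0.002, 1.57, -0.006]
force: [-0.6, -0.3, -1.7]
opening: 0.0218
```

```bash
python3 - <<'E'
from g import *
pre((.532,-.217),89.3,.0,.0412)
E
```

```text
t 20.55 pos [ 0.5303 -0.4304  0.0421] yaw 89.7 F [-0.6 -0.3 -1.7] open 0.0218
MOVE [ 0.07 11.79 -0.02] [-0.2  0.   0.1]
```

jog_arm:
  targets:
    - [0,1.5,0,0,0,0,1]
    - [0,3,0,0,0,0,1]
    - [0,4.5,0,0,0,0,1]
    - [0,6,0,0,0,0,1]
    - [0,7.5,0,0,0,0,1]

```text
t: 21.18
tool_pos: [0.5307, -0.3542, 0.042]
orientation: [0.002, 1.57, -0.006]
force: [-0.1, -0.2, -1.5]
opening: 0.0217
```

```bash
python3 - <<'E'
from g import *
pre((.532,-.217),89.3,.0,.0412)
for uv,X,A in boards(cam("scene")):
    p,a,l=pose(X)
    if 1000<A<1900: print(uv.round(),A,p.round(4),round(a,1),np.round(l,3))
E
```

```text
t 21.18 pos [ 0.5307 -0.3542  0.042 ] yaw 89.7 F [-0.1 -0.2 -1.5] open 0.0217
MOVE [ 0.07  4.17 -0.02] [-0.2  0.   0.1]Traceback (most recent call last):
  File "<stdin>", line 3, in <module>
  File "h.py", line 47, in boards
    q=fitquad(k)
  File "h.py", line 36, in fitquad
    vx,vy,x0,y0=cv2.fitLine(pts[k].astype(np.float32),cv2.DIST_HUBER,0,.01,.01).ravel(); L.append(((x0,y0),(vx,vy)))
                ~~~~~~~~~~~^^^^^^^^^^^^^^^^^^^^^^^^^^^^^^^^^^^^^^^^^^^^^^^^^^^^
cv2.error: OpenCV(4.12.0) /io/opencv/modules/imgproc/src/linefit.cpp:50: error: (-215:Assertion failed) count > 0 in function 'fitLine2D_wods'
```

No contact. Go on, to the full depth, then check with the wrist view before lifting.

jog_arm:
  targets:
    - [0,1.5,0,0,0,0,1]
    - [0,3,0,0,0,0,1]
    - [0,4,0,0,0,0,1]
    - [0,4.2,0,0,0,0,1]
    - [0,4.2,0,0,0,0,1]

```text
t: 21.85
tool_pos: [0.5311, -0.3104, 0.0418]
orientation: [0.002, 1.57, -0.004]
force: [-0.4, -0.0, -2.0]
opening: 0.0216
```

```bash
sed -i 's/        vx,vy,x0,y0=cv2.fitLine(pts\[k\]/        if k.sum()<3: return None\n        vx,vy,x0,y0=cv2.fitLine(pts[k]/' h.py; python3 - <<'E'
from g import *
pre((.532,-.217),89.3,.0,.0412)
c=cam("wrist"); crop(c,100,0,460,270,2.2,'w11.png'); print(held(c))
E
```

```text
t 21.85 pos [ 0.5311 -0.3104  0.0418] yaw 89.8 F [-0.4 -0.  -2. ] open 0.0216
MOVE [ 0.06 -0.21 -0.03] [-0.1  0.   0.1]
([(np.float64(152.10270829244695), np.float64(157.7772295551509)), (np.float64(394.30672197176744), np.float64(159.28508457683193))], np.float64(151.7013628798504), array([ 1.06512482e+02, -4.39021906e-02]), np.float64(-0.4010187525847819))
```

View pics/w11.png

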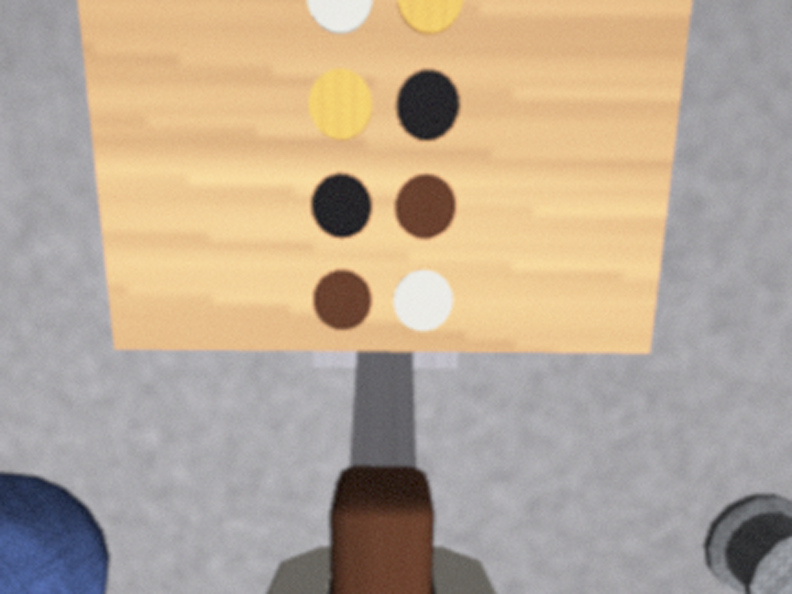

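jog_arm:
  targets:
    - [-0.4,0,0,0,0,0,1]
    - [-0.8,0,0,0,0,0,1]
    - [-1.5,0,0,0,0,0,1]
    - [-3,0,0,0,0,0,1]
    - [-5,0,0,0,0,0,1]

```text
t: 22.52
tool_pos: [0.5309, -0.3105, 0.093]
orientation: [0.003, 1.571, -0.004]
force: [-0.0, -0.5, -2.6]
opening: 0.0217
```

jog_arm:
  targets:
    - [-2,0,0,0,0,0,1]
    - [-4,0,0,0,0,0,1]
    - [-6,0,0,0,0,0,1]
    - [-7.5,0,0,0,0,0,1]
    - [-7.5,0,0,0,0,0,1]

```text
t: 23.15
tool_pos: [0.5317, -0.311, 0.1698]
orientation: [0.001, 1.568, -0.006]
force: [0.9, 0.1, -1.9]
opening: 0.0217
```

```bash
python3 - <<'E'
from g import *
lay(-.008,-.012,.17,.1067,.0007,-.3)
c=cam("wrist"); print(held(c))
c=cam("side"); crop(c,280,160,440,290,5,'d14.png')
E
```

```text
t 23.15 pos [ 0.5317 -0.311   0.1698] yaw 89.7 F [ 0.9  0.1 -1.9] open 0.0217
MOVE [-0.17 48.63 -8.98] [4.8 0.1 0.1]
([(np.float64(154.19727325732313), np.float64(156.8162346378103)), (np.float64(393.80855087664673), np.float64(158.17135613233052))], np.float64(150.95477340546316), array([106.32717855,   1.18671013]), np.float64(-0.398060415390724))
```

View pics/d14.png

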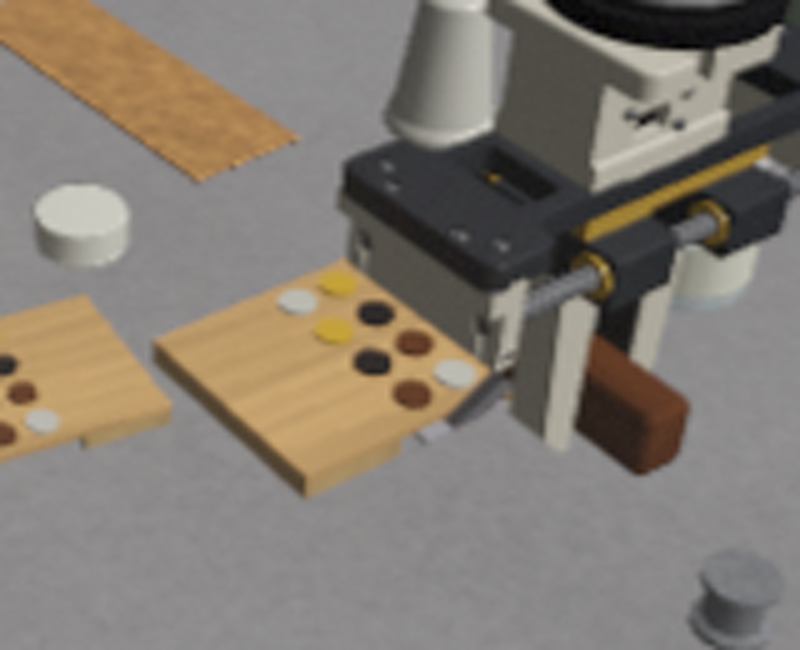

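Board on blade. Carry to the jig (48.6 cm).

jog_arm:
  targets:
    - [0,1,-0.2,0.1,0,0,1]
    - [0,3,-0.6,0.3,0,0,1]
    - [0,5.5,-1,0.6,0,0,1]
    - [0,8.5,-1.6,0.9,0,0,1]
    - [0,11.5,-2.1,1.2,0,0,1]

```text
t: 23.88
tool_pos: [0.5091, -0.1934, 0.1661]
orientation: [0.02, 1.573, -0.02]
force: [-0.5, -0.6, -1.6]
opening: 0.0215
```

jog_arm:
  targets:
    - [0,3,-0.5,0.3,0,0,1]
    - [0,6,-1,0.6,0,0,1]
    - [0,9,-1.6,0.9,0,0,1]
    - [0,12,-2.1,1.2,0,0,1]
    - [0,15,-2.7,1.5,0,0,1]

```text
t: 24.5
tool_pos: [0.4848, -0.0412, 0.1653]
orientation: [0.041, 1.574, -0.04]
force: [0.9, 0.5, -2.1]
opening: 0.0217
```

```bash
python3 - <<'E'
from g import *
lay(-.008,-.012,.165,.1067,.0007,-.3)
E
```

```text
t 24.5 pos [ 0.4848 -0.0412  0.1653] yaw 87.0 F [ 0.9  0.5 -2.1] open 0.0217
MOVE [ 0.06 21.45 -5.2 ] [ 2.1 -0.2 -0. ]
```

jog_arm:
  targets:
    - [0,3,-0.7,0.3,0,0,1]
    - [0,6,-1.5,0.6,0,0,1]
    - [0,9,-2.2,0.9,0,0,1]
    - [0,12,-3,1.2,0,0,1]
    - [0,15,-3.7,1.5,0,0,1]

```text
t: 25.12
tool_pos: [0.4541, 0.1117, 0.1645]
orientation: [0.062, 1.576, -0.061]
force: [0.3, -0.6, -2.0]
opening: 0.0218
```

jog_arm:
  targets:
    - [0,2.5,-0.6,0.3,0,0,1]
    - [0,4.5,-1.1,0.5,0,0,1]
    - [0,5.9,-1.4,0.6,0,0,1]
    - [0,6.2,-1.5,0.6,0,0,1]
    - [0,6.2,-1.5,0.6,0,0,1]

```text
t: 25.75
tool_pos: [0.4438, 0.1744, 0.1644]
orientation: [0.07, 1.576, -0.069]
force: [1.8, -0.1, -2.6]
opening: 0.0216
```

jog_arm:
  targets:
    - [0,0,0,0,0,0,1]

```text
t: 25.88
tool_pos: [0.444, 0.1738, 0.1643]
orientation: [0.07, 1.576, -0.07]
force: [-0.2, -0.3, -2.4]
opening: 0.0218
```

```bash
cat > lc.py <<'E'
from g import *
t=np.radians(JA);X=np.array([np.cos(t),np.sin(t)]);Y=np.array([-np.sin(t),np.cos(t)])
def injig(p): return ((p-JIG)@X*1000).round(1),((p-JIG)@Y*1000).round(1)
E
python3 - <<'E'
from lc import *
lay(-.008,-.012,.165,.1067,.0007,-.3)
c=cam("wrist"); cv2.imwrite('pics/w12.png',c['img']); print(held(c))
P=ray(c,[(197.5,184.5),(390,184)],.0095)
c=cam("scene"); crop(c,280,200,420,330,5.5,'s12.png')
E
```

```text
t 25.88 pos [0.444  0.1738 0.1643] yaw 84.9 F [-0.2 -0.3 -2.4] open 0.0218
MOVE [-0.07  0.19 -0.01] [ 0.  -0.4  0. ]
([(np.float64(154.24622656346799), np.float64(156.63088216279445)), (np.float64(393.87611030949523), np.float64(157.91652775876796))], np.float64(149.94423131730474), array([107.06523847,   0.15615224]), np.float64(-0.31104243127036))
```

View pics/w12.png

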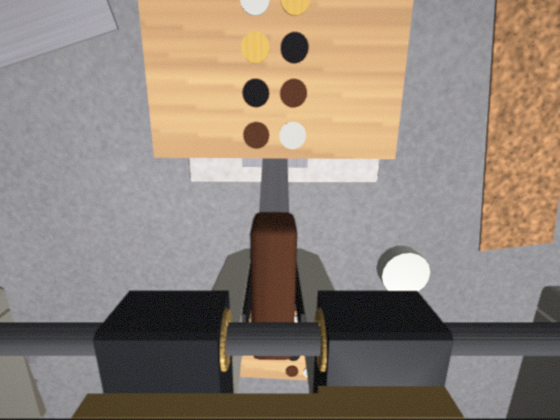

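View pics/s12.png

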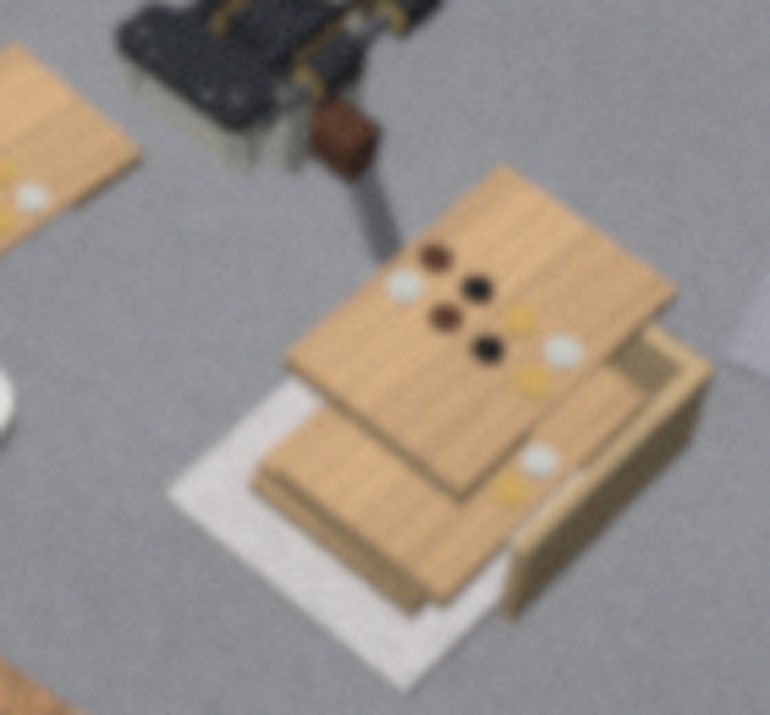

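```bash
python3 - <<'E'
from g import *
go((.4446,.175,.0942),84.7)
E
```

```text
t 25.98 pos [0.444  0.1739 0.1643] yaw 84.9 F [ 0.4 -0.8 -3.5] open 0.0216
MOVE [7.01 0.12 0.09] [ 0.2 -0.4  0. ]
```

jog_arm:
  targets:
    - [1,0.1,0.1,0.2,-0.4,0,1]
    - [3,0.1,0.1,0.2,-0.4,0,1]
    - [5,0.1,0.1,0.2,-0.4,0,1]
    - [6.7,0.1,0.1,0.2,-0.4,0,1]
    - [6.9,0.1,0.1,0.2,-0.4,0,1]

```text
t: 26.6
tool_pos: [0.4434, 0.1744, 0.0935]
orientation: [0.072, 1.572, -0.074]
force: [-0.8, -0.5, -2.1]
opening: 0.0216
```

```bash
python3 - <<'E'
from g import *
go((.4446,.175,.0880),84.7)
c=cam("wrist"); crop(c,120,60,440,260,2.4,'w13.png')
c=cam("side"); crop(c,170,130,290,220,6,'d15.png')
E
```

```text
t 26.6 pos [0.4434 0.1744 0.0935] yaw 84.7 F [-0.8 -0.5 -2.1] open 0.0216
MOVE [0.55 0.08 0.12] [-0.  -0.1  0.1]
```

View pics/d15.png

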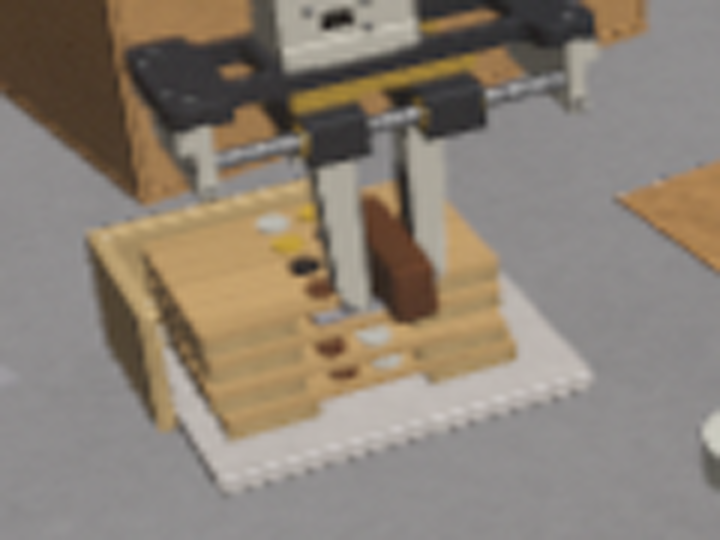

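View pics/w13.png

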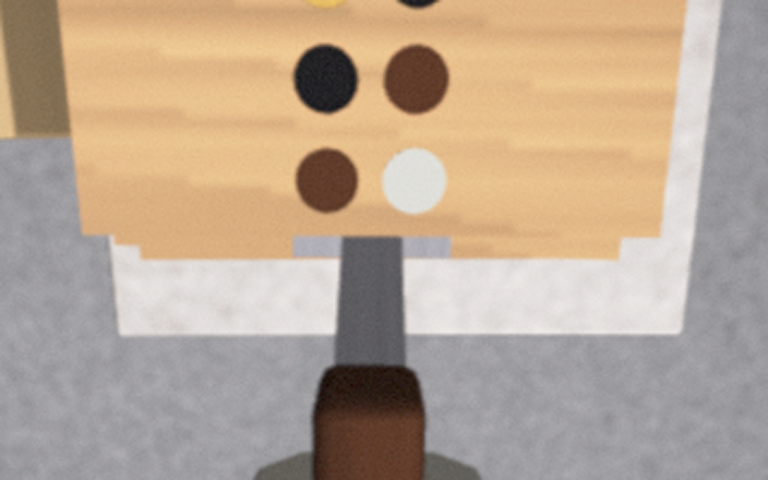

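jog_arm:
  targets:
    - [0.3,0.1,0.1,0,0,0,1]
    - [0.6,0.1,0.1,0,0,0,1]
    - [0.6,0.1,0.1,0,0,0,1]
    - [0.6,0.1,0.1,0,0,0,1]

```text
t: 27.2
tool_pos: [0.4459, 0.1757, 0.0895]
orientation: [0.073, 1.569, -0.073]
force: [-0.0, 0.4, -2.3]
opening: 0.0216
```

```bash
python3 - <<'E'
from g import *
go((.4446,.175,.0872),84.7)
c=cam("wrist"); crop(c,120,60,440,260,2.4,'w14.png')
E
```

```text
t 27.2 pos [0.4459 0.1757 0.0895] yaw 84.7 F [-0.   0.4 -2.3] open 0.0216
MOVE [ 0.23 -0.09 -0.12] [-0.   0.1  0. ]
```

View pics/w14.png

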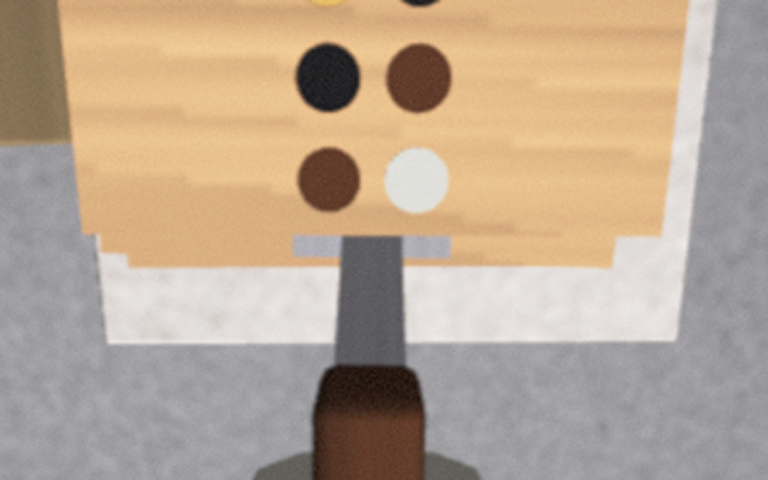

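jog_arm:
  targets:
    - [0.2,0,0,0,0,0,1]
    - [0.2,0,0,0,0,0,1]
    - [0.25,-0.3,0,0,0,0,1]
    - [0.25,-1.3,0,0,0,0,1]
    - [0.25,-2.3,0,0,0,0,1]

```text
t: 27.88
tool_pos: [0.4437, 0.152, 0.087]
orientation: [0.072, 1.569, -0.073]
force: [0.5, -0.4, -1.6]
opening: 0.0218
```

```bash
python3 - <<'E'
from g import *
go((.4446,.175,.0872),84.7)
c=cam("wrist"); crop(c,120,60,440,260,2.4,'w15.png')
E
```

```text
t 27.88 pos [0.4437 0.152  0.087 ] yaw 84.7 F [ 0.5 -0.4 -1.6] open 0.0218
MOVE [-0.02  2.3  -0.12] [-0.   0.1  0. ]
```

View pics/w15.png

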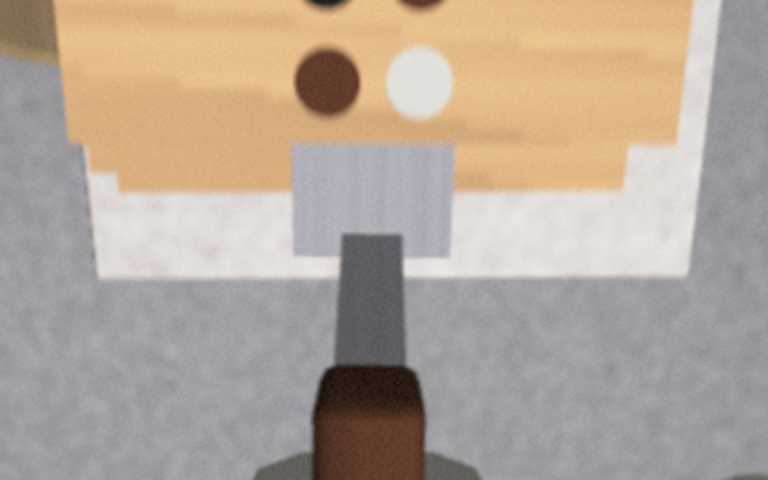

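Laid and staying put. Retract fully and rise.

jog_arm:
  targets:
    - [0,-1.5,0,0,0,0,1]
    - [0,-3,0,0,0,0,1]
    - [0,-4.5,0,0,0,0,1]
    - [0,-6,0,0,0,0,1]
    - [0,-8,0,0,0,0,1]

```text
t: 28.55
tool_pos: [0.4361, 0.0704, 0.0871]
orientation: [0.072, 1.569, -0.074]
force: [0.6, 0.6, -1.7]
opening: 0.0217
```

jog_arm:
  targets:
    - [-2,-3,0,0,0,0,1]
    - [-6,-8,0,0,0,0,1]
    - [-7,-13,0,0,0,0,1]
    - [-7,-16,0,0,0,0,1]
    - [-7,-16,0,0,0,0,1]

```text
t: 29.18
tool_pos: [0.4208, -0.0911, 0.1575]
orientation: [0.075, 1.568, -0.077]
force: [-0.6, 0.6, -1.8]
opening: 0.0216
```

```bash
python3 - <<'E'
from g import *
c=cam("scene"); cv2.imwrite('pics/s16.png',c['img'])
for n in ("scene","side"):
  for uv,X,A in boards(cam(n)):
    p,a,l=pose(X)
    if 1000<A<2400: print(uv.round(),A,p.round(4),round(a,1),np.round(l,3))
pre((.4615,-.014),81.5,.12,.16)
E
```

```text
[274. 232.] 1377.5 [ 0.4611 -0.0128] 82.3 [0.096 0.098 0.148 0.15 ]
[278. 239.] 1629.5 [ 0.462 -0.019] 81.3 [0.099 0.108 0.151 0.151]
[211. 181.] 1337.0 [0.4361 0.3384] 172.6 [0.109 0.128 0.207 0.215]
t 29.32 pos [ 0.4209 -0.0885  0.157 ] yaw 84.7 F [-0.7  0.2 -1.7] open 0.0213
MOVE [ -0.3  -13.73   2.15] [2.6 0.  0. ]
```

View pics/s16.png

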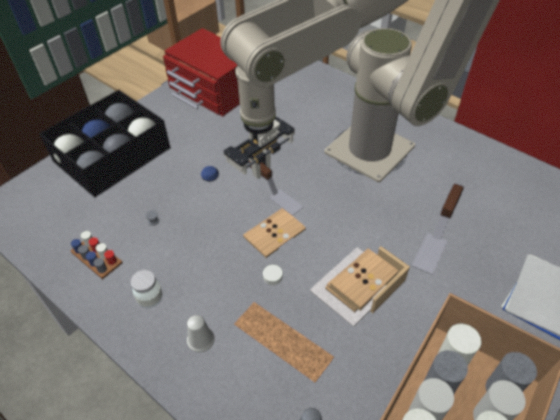

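jog_arm:
  targets:
    - [0,-4,0.5,0.5,0,0,1]
    - [0,-8,1,1.2,0,0,1]
    - [0,-12,1.7,2,0,0,1]
    - [0,-13.7,2.1,2.6,0,0,1]
    - [0,-13.7,2.1,2.6,0,0,1]

```text
t: 29.95
tool_pos: [0.4293, -0.2265, 0.1567]
orientation: [0.109, 1.568, -0.109]
force: [0.3, -0.8, -1.6]
opening: 0.0217
```

jog_arm:
  targets:
    - [0,0,0,0,0,0,1]
    - [0,0,0,0,0,0,1]

```text
t: 30.2
tool_pos: [0.4293, -0.2252, 0.1566]
orientation: [0.108, 1.568, -0.107]
force: [0.4, -0.3, -1.9]
opening: 0.0215
```

```bash
cat >> g.py <<'E'
def edge2(c,row=None):
    m=wood(c)[:45]; m=m.copy(); m[:,:130]=0; m[:,430:]=0
    cols=[u for u in list(range(200,234,3))+list(range(322,355,3)) if m[:,u].any()]
    v=[np.where(m[:,u])[0].max() for u in cols]; sl,b=np.polyfit(cols,v,1)
    L=np.median([np.where(m[r])[0].min() for r in range(3,15)]);R=np.median([np.where(m[r])[0].max() for r in range(3,15)])
    P=[(u,sl*u+b-2) for u in (L+.5,R+1)]; X=ray(c,P,.012)[:,:2]; d=X[1]-X[0]; w=np.linalg.norm(d); d/=w; n=np.array([-d[1],d[0]])
    print("px",np.round(P,1).tolist(),"w",w.round(4),"ctr",(X.mean(0)+.05*n).round(4),"ang",np.degrees(np.arctan2(n[1],n[0])).round(1))
E
python3 - <<'E'
from g import *
c=cam("wrist"); cv2.imwrite('pics/w17.png',c['img']); edge2(c); q,T=blade(c); print((T*1000).round(1),(T.mean(0)*1000).round(1))
pre((.463,-.0145),81.7,.115,.0412)
E
```

```text
px [[191.5, 16.8], [365.0, 19.4]] w 0.1507 ctr [ 0.4632 -0.0149] ang 81.3
[[ 36.3 140.4  22.2]
 [ 36.2  51.1  21.2]
 [ 36.2  51.1 -20.6]
 [ 36.3 140.5 -19.5]] [36.3 95.8  0.8]
t 30.25 pos [ 0.4293 -0.2254  0.1567] yaw 82.1 F [ 0.6  0.2 -1.4] open 0.0215
MOVE [11.55  0.3   0.28] [-0.2 -0.  -0. ]
```

View pics/w17.png

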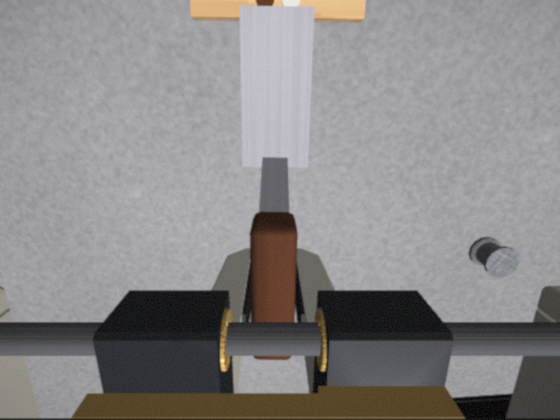

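jog_arm:
  targets:
    - [3,0.2,0.25,0,0,0,1]
    - [7,0.2,0.25,0,0,0,1]
    - [10.5,0.2,0.25,0,0,0,1]
    - [11.4,0.2,0.25,0,0,0,1]
    - [11.4,0.2,0.25,0,0,0,1]

```text
t: 30.88
tool_pos: [0.4321, -0.2235, 0.043]
orientation: [0.108, 1.569, -0.107]
force: [-0.3, 0.6, -1.2]
opening: 0.0215
```

```bash
python3 - <<'E'
from g import *
pre((.463,-.0147),81.5,.115,.0412)
E
```

```text
t 30.88 pos [ 0.4321 -0.2235  0.043 ] yaw 82.1 F [-0.3  0.6 -1.2] open 0.0215
MOVE [ 0.18  0.05 -0.04] [ 0. -0. -0.]
```

jog_arm:
  targets:
    - [0.15,0,0,0,0,0,1]
    - [0.15,0,0,0,0,0,1]
    - [0.15,0,0,0,0,0,1]

```text
t: 31.25
tool_pos: [0.4326, -0.2238, 0.0423]
orientation: [0.108, 1.567, -0.108]
force: [0.8, -1.1, -1.6]
opening: 0.0214
```

```bash
python3 - <<'E'
from g import *
pre((.463,-.0147),81.5,0,.0412)
c=cam("side"); crop(c,220,190,380,310,5,'d18.png')
E
```

```text
t 31.25 pos [ 0.4326 -0.2238  0.0423] yaw 82.1 F [ 0.8 -1.1 -1.6] open 0.0214
MOVE [ 0.11 11.58  0.03] [ 0.  0. -0.]
```

View pics/d18.png

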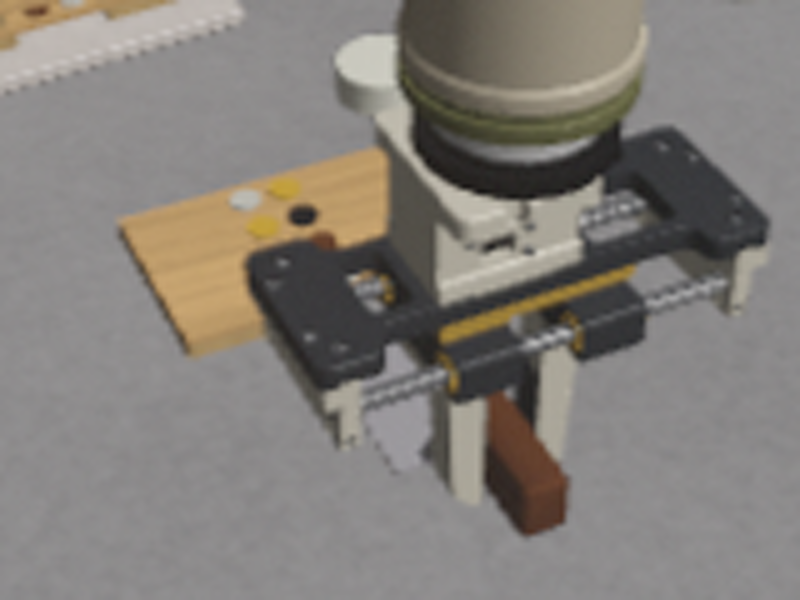

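jog_arm:
  targets:
    - [0.1,1.5,0,0,0,0,1]
    - [0.1,3,0,0,0,0,1]
    - [0.1,4.5,0,0,0,0,1]
    - [0.1,6,0,0,0,0,1]
    - [0.1,7.5,0,0,0,0,1]

```text
t: 31.92
tool_pos: [0.4429, -0.1482, 0.0411]
orientation: [0.108, 1.568, -0.107]
force: [-1.0, 1.3, -1.7]
opening: 0.0213
```

```bash
python3 - <<'E'
from g import *
pre((.463,-.0147),81.5,0,.0412)
c=cam("wrist"); crop(c,100,0,460,270,2.2,'w18.png')
E
```

```text
t 31.93 pos [ 0.4429 -0.1482  0.0411] yaw 82.2 F [-1.   1.3 -1.7] open 0.0213
MOVE [-0.01  3.95  0.05] [ 0.1  0.  -0. ]
```

View pics/w18.png

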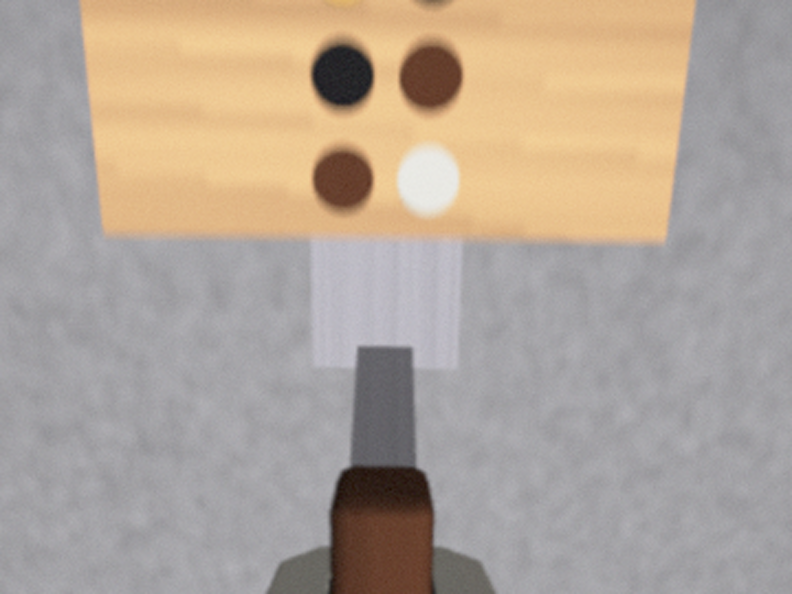

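jog_arm:
  targets:
    - [0,1.5,0,0,0,0,1]
    - [0,2.8,0,0,0,0,1]
    - [0,3.5,0,0,0,0,1]
    - [0,3.8,0,0,0,0,1]
    - [0,3.8,0,0,0,0,1]

```text
t: 32.6
tool_pos: [0.4481, -0.1091, 0.041]
orientation: [0.108, 1.568, -0.106]
force: [0.1, 0.6, -1.4]
opening: 0.021
```

jog_arm:
  targets:
    - [-0.4,0,0,0,0,0,1]
    - [-0.8,0,0,0,0,0,1]
    - [-1.5,0,0,0,0,0,1]
    - [-3,0,0,0,0,0,1]
    - [-5,0,0,0,0,0,1]

```text
t: 33.22
tool_pos: [0.4479, -0.1091, 0.092]
orientation: [0.108, 1.568, -0.106]
force: [-0.4, 0.5, -2.4]
opening: 0.0218
```

jog_arm:
  targets:
    - [-2,0,0,0,0,0,1]
    - [-4,0,0,0,0,0,1]
    - [-6,0,0,0,0,0,1]
    - [-8,0,0,0,0,0,1]
    - [-8,0,0,0,0,0,1]

```text
t: 33.85
tool_pos: [0.4493, -0.1098, 0.1747]
orientation: [0.107, 1.564, -0.107]
force: [1.5, -0.5, -3.0]
opening: 0.0213
```

```bash
python3 - <<'E'
from g import *
c=cam("wrist"); print(held(c)); cv2.imwrite('pics/w19.png',c['img'])
go((.4446,.175,.17),84.7)
E
```

```text
([(np.float64(155.19794488393504), np.float64(156.8227343685737)), (np.float64(394.9924399238259), np.float64(158.17549581860212))], np.float64(151.30789958114408), array([106.46770617,   2.08746267]), np.float64(-0.40851012524954544))
t 33.9 pos [ 0.4486 -0.1095  0.1732] yaw 82.2 F [ 0.5 -0.2 -2.6] open 0.022
MOVE [ 0.33 28.13 -4.26] [-2.5  0.1 -0.1]
```

View pics/w19.png

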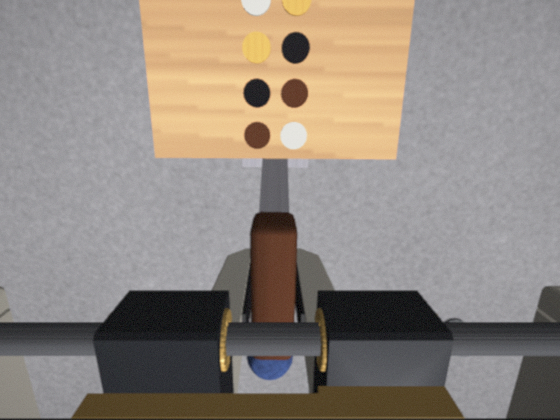

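jog_arm:
  targets:
    - [0,1,-0.2,0,0,0,1]
    - [0,3,-0.5,-0.3,0,0,1]
    - [0,6,-0.9,-0.5,0,0,1]
    - [0,9,-1.4,-0.8,0,0,1]
    - [0,12,-1.8,-1,0,0,1]

```text
t: 34.52
tool_pos: [0.4461, 0.0134, 0.1721]
orientation: [0.094, 1.569, -0.092]
force: [1.0, 0.1, -3.1]
opening: 0.0217
```

jog_arm:
  targets:
    - [0,3,-0.5,-0.3,0,0,1]
    - [0,6,-1,-0.6,0,0,1]
    - [0,9,-1.5,-0.9,0,0,1]
    - [0,11.5,-1.9,-1.1,0,0,1]
    - [0,13.5,-2.2,-1.4,0,0,1]

```text
t: 35.15
tool_pos: [0.4389, 0.1515, 0.1711]
orientation: [0.074, 1.571, -0.073]
force: [0.2, -0.9, -2.1]
opening: 0.0216
```

```bash
python3 - <<'E'
from g import *
go((.4446,.175,.17),84.7)
E
```

```text
t 35.15 pos [0.4389 0.1515 0.1711] yaw 84.6 F [ 0.2 -0.9 -2.1] open 0.0216
MOVE [0.11 2.39 0.35] [-0.1 -0.1 -0. ]
```

jog_arm:
  targets:
    - [0,1.5,0.2,0,0,0,1]
    - [0.5,2.3,0.4,0,0,0,1]
    - [2.5,2.4,0.4,0,0,0,1]
    - [4.5,2.4,0.4,0,0,0,1]
    - [6,2.4,0.4,0,0,0,1]

```text
t: 35.78
tool_pos: [0.4445, 0.1747, 0.1096]
orientation: [0.074, 1.573, -0.074]
force: [0.6, -0.5, -2.7]
opening: 0.0217
```

jog_arm:
  targets:
    - [0.2,0,0,0,0,0,1]
    - [0.2,0,0,0,0,0,1]

```text
t: 36.02
tool_pos: [0.4446, 0.1745, 0.1076]
orientation: [0.074, 1.573, -0.074]
force: [0.4, 1.1, -2.6]
opening: 0.022
```

```bash
python3 - <<'E'
from g import *
go((.4446,.175,.0998),84.7)
c=cam("wrist"); crop(c,120,60,440,260,2.4,'w20.png')
c=cam("side"); crop(c,170,130,290,220,6,'d20.png')
E
```

```text
t 36.02 pos [0.4446 0.1745 0.1076] yaw 84.6 F [ 0.4  1.1 -2.6] open 0.022
MOVE [ 0.78  0.05 -0.  ] [-0.1 -0.2  0. ]
```

View pics/w20.png

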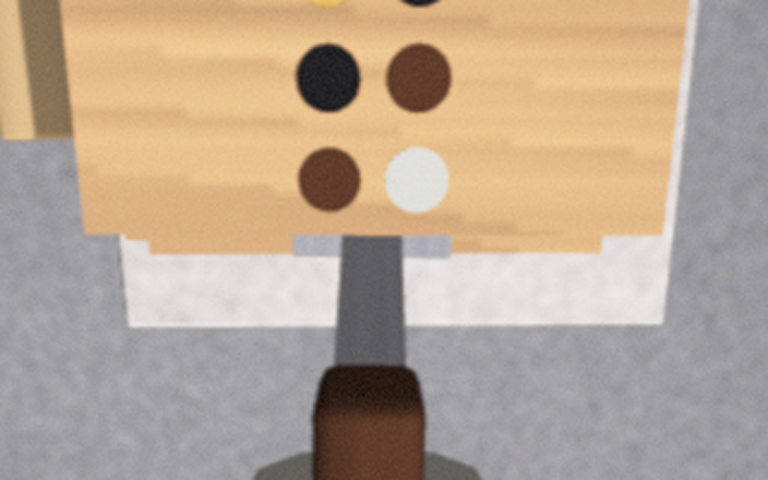

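View pics/d20.png

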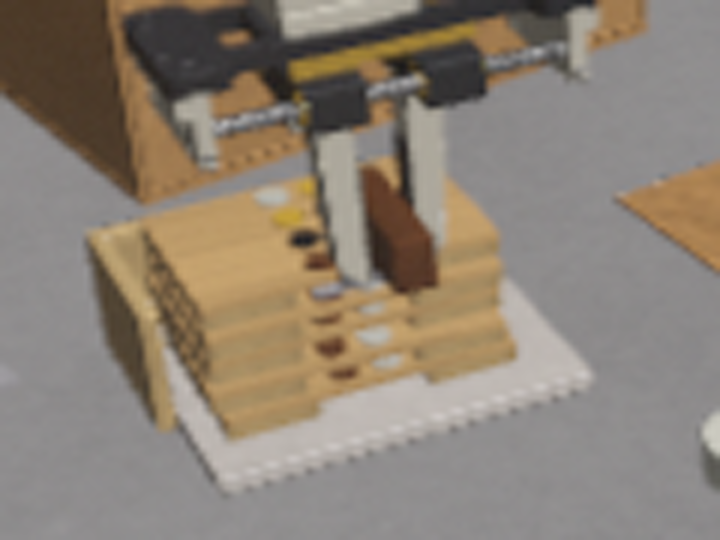

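jog_arm:
  targets:
    - [0.3,0,0,0,0,0,1]
    - [0.6,0,0,0,0,0,1]
    - [0.8,0,0,0,0,0,1]
    - [0.8,0,0,0,0,0,1]
    - [0.8,0,0,0,0,0,1]

```text
t: 36.75
tool_pos: [0.4453, 0.1748, 0.1006]
orientation: [0.074, 1.571, -0.073]
force: [-0.6, 0.0, -0.7]
opening: 0.0222
```

```bash
python3 - <<'E'
from g import *
go((.4446,.175,.0994),84.7)
E
```

```text
t 36.75 pos [0.4453 0.1748 0.1006] yaw 84.6 F [-0.6  0.  -0.7] open 0.0222
MOVE [ 0.12  0.01 -0.07] [-0.1 -0.1 -0. ]
```

jog_arm:
  targets:
    - [0.1,0,0,0,0,0,1]
    - [0.12,0,0,0,0,0,1]
    - [0.12,-0.3,0,0,0,0,1]
    - [0.12,-1.3,0,0,0,0,1]
    - [0.12,-2.3,0,0,0,0,1]

```text
t: 37.38
tool_pos: [0.443, 0.1511, 0.0993]
orientation: [0.074, 1.572, -0.073]
force: [-0.0, 0.4, -1.2]
opening: 0.0217
```

```bash
python3 - <<'E'
from g import *
go((.4446,.175,.0994),84.7)
c=cam("wrist"); crop(c,120,60,440,260,2.4,'w21.png')
E
```

```text
t 37.38 pos [0.443  0.1511 0.0993] yaw 84.6 F [-0.   0.4 -1.2] open 0.0217
MOVE [-0.01  2.39 -0.06] [-0.1 -0.1 -0. ]
```

View pics/w21.png

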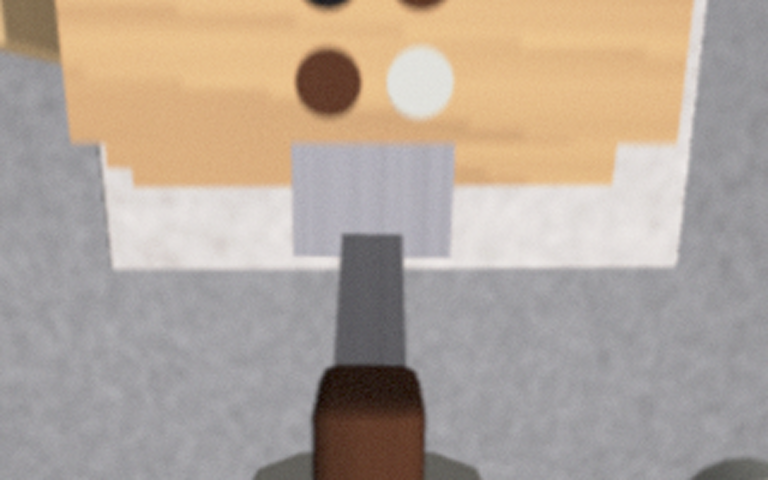

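Good. Withdraw fully, rise, head to the mat.

jog_arm:
  targets:
    - [0,-1.5,0,0,0,0,1]
    - [0,-3,0,0,0,0,1]
    - [0,-4.5,0,0,0,0,1]
    - [0,-6,0,0,0,0,1]
    - [0,-8,0,0,0,0,1]

```text
t: 38.05
tool_pos: [0.4352, 0.0695, 0.0993]
orientation: [0.074, 1.572, -0.074]
force: [-0.2, 0.2, -1.0]
opening: 0.0213
```

jog_arm:
  targets:
    - [-2,-3,0,0,0,0,1]
    - [-6,-4,0,0,0,0,1]
    - [-8,-4,2,0,0,0,1]
    - [-8,-4,5,0,0,0,1]
    - [-8,-4,8,0,0,0,1]

```text
t: 38.67
tool_pos: [0.5124, 0.0213, 0.1798]
orientation: [0.074, 1.57, -0.074]
force: [-0.6, 0.4, -0.9]
opening: 0.0219
```

```bash
python3 - <<'E'
from g import *
go((.7019,.1637,.17),96.2)
c=cam("scene"); crop(c,290,220,430,340,5.5,'s21.png'); crop(c,200,160,420,390,2.6,'s21b.png')
E
```

```text
t 38.67 pos [0.5124 0.0213 0.1798] yaw 84.6 F [-0.6  0.4 -0.9] open 0.0219
MOVE [ 0.97 15.97 17.52] [-11.6  -0.    0. ]
```

View pics/s21.png

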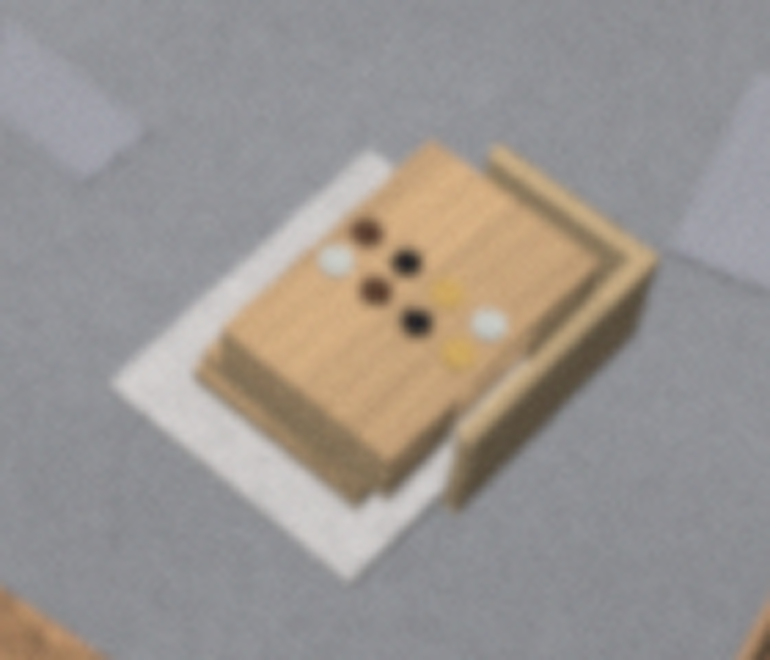

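jog_arm:
  targets:
    - [0,3,3.3,-2,0,0,1]
    - [0,7,7.7,-5,0,0,1]
    - [0.5,11,12,-8,0,0,1]
    - [1,15,16.5,-11,0,0,1]
    - [1,16,17.5,-11.6,0,0,1]

```text
t: 39.35
tool_pos: [0.7048, 0.1648, 0.1655]
orientation: [-0.087, 1.573, 0.086]
force: [-0.3, -0.8, -1.5]
opening: 0.0219
```

jog_arm:
  targets:
    - [0,0,0,0,0,0,1]

```text
t: 39.48
tool_pos: [0.705, 0.1648, 0.1644]
orientation: [-0.088, 1.574, 0.087]
force: [1.0, 0.0, -2.2]
opening: 0.0217
```

```bash
python3 - <<'E'
from g import *
go((.7019,.1637,.05),96.2)
c=cam("wrist"); cv2.imwrite('pics/w22.png',c['img'])
E
```

```text
t 39.48 pos [0.705  0.1648 0.1644] yaw 96.3 F [ 1.   0.  -2.2] open 0.0217
MOVE [11.44 -0.07 -0.27] [ 0.1 -0.3  0. ]
```

View pics/w22.png

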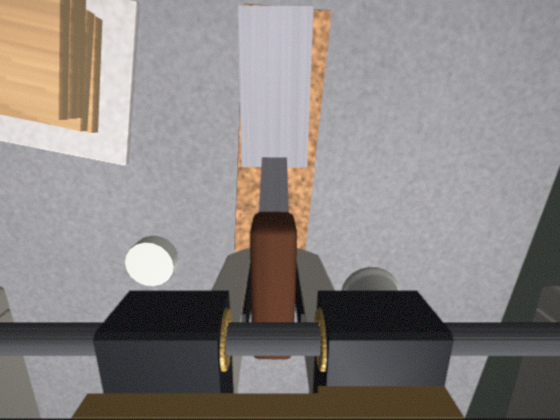

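jog_arm:
  targets:
    - [4,0,-0.2,0,-0.3,0,1]
    - [8,0,-0.2,0,-0.3,0,1]
    - [11,0,-0.2,0,-0.3,0,1]
    - [11.4,0,-0.2,0,-0.3,0,1]
    - [11.4,0,-0.2,0,-0.3,0,1]

```text
t: 40.15
tool_pos: [0.7021, 0.1634, 0.0516]
orientation: [-0.086, 1.568, 0.086]
force: [-0.4, 0.3, -1.1]
opening: 0.0215
```

```bash
python3 - <<'E'
from g import *
go((.7019,.1637,.0418),96.2)
E
```

```text
t 40.15 pos [0.7021 0.1634 0.0516] yaw 96.3 F [-0.4  0.3 -1.1] open 0.0215
MOVE [ 0.98  0.04 -0.01] [0.1 0.  0. ]
```

jog_arm:
  targets:
    - [0.5,0,0,0,0,0,1]
    - [0.9,0,0,0,0,0,1]
    - [0.95,0,0,0,0,0,1]
    - [0.95,0,0,0,0,0,1]
    - [0.95,0,0,0,0,0,1]

```text
t: 40.78
tool_pos: [0.7021, 0.1634, 0.0422]
orientation: [-0.086, 1.568, 0.086]
force: [-0.5, -0.1, -1.2]
opening: 0.022
```

```bash
python3 - <<'E'
from g import *
go((.7019,.1637,.0418),96.2)
E
```

```text
t 40.77 pos [0.7021 0.1634 0.0422] yaw 96.3 F [-0.5 -0.1 -1.2] open 0.022
MOVE [ 0.04  0.03 -0.02] [0.1 0.  0. ]
```

jog_arm:
  targets:
    - [0.03,0,0,0,0,0,0.8]
    - [0.03,0,0,0,0,0,0.5]
    - [0.03,0,0,0,0,0,0]
    - [0.03,0,0,0,0,0,0]
    - [0.03,0,0,0,0,0,0]

```text
t: 41.4
tool_pos: [0.7022, 0.1634, 0.042]
orientation: [-0.086, 1.568, 0.086]
force: [0.4, -0.4, -0.1]
opening: 0.0572
```

jog_arm:
  targets:
    - [0,0,0,0,0,0,0]
    - [0,0,0,0,0,0,0]
    - [0,0,0,0,0,0,0]

```text
t: 41.78
tool_pos: [0.7022, 0.1634, 0.042]
orientation: [-0.086, 1.568, 0.086]
force: [0.0, 0.2, -0.5]
opening: 0.0869
```

jog_arm:
  targets:
    - [-4,0,0,0,0,0,0]
    - [-9,0,0,0,0,0,0]
    - [-14,0,0,0,0,0,0]
    - [-15,0,0,0,0,0,0]
    - [-15,0,0,0,0,0,0]

```text
t: 42.4
tool_pos: [0.7025, 0.1636, 0.1928]
orientation: [-0.086, 1.566, 0.086]
force: [0.1, -0.9, -0.9]
opening: 0.0933
```

```bash
python3 - <<'E'
from g import *
go((.7019,.1637,.0418),96.2)
c=cam("wrist"); cv2.imwrite('pics/w23.png',c['img'])
E
```

```text
t 42.4 pos [0.7025 0.1636 0.1928] yaw 96.3 F [ 0.1 -0.9 -0.9] open 0.0933
MOVE [15.1   0.02 -0.1 ] [0.1 0.2 0. ]
```

View pics/w23.png

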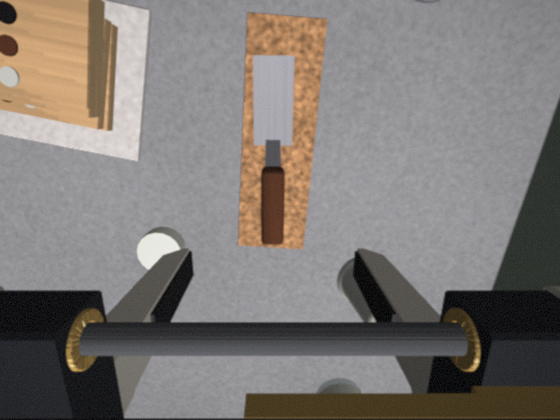

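```bash
python3 - <<'E'
from g import *
c=cam("wrist")
M=ray(c,[(248,13),(326,18),(303,248),(238,247)],.003)[:,:2]; ctr=M.mean(0); d=(M[0]+M[1])/2-(M[2]+M[3])/2; L=np.linalg.norm(d); d/=L
print("mat",ctr,L,np.degrees(np.arctan2(d[1],d[0])),"rest",ctr+.045*d)
B=ray(c,[(254,56),(294,56),(292,144),(253,144)],.0055)[:,:2]; e=(B[0]+B[1]-B[2]-B[3]); print("blade",B.mean(0),np.degrees(np.arctan2(e[1],e[0])), np.linalg.norm(B.mean(0)-ctr-.045*d))
E
```

```text
mat [0.70074369 0.21606219] 0.24835955246652805 92.32859254808902 rest [0.69891532 0.26102503]
blade [0.6908567  0.25870638] 95.20947656516013 0.00838554785911561
```

```bash
cat >> lc.py <<'E'
def goj(jx,jy,z,yaw): 
    P=JIG+jx*X+jy*Y; return go((P[0],P[1],z),yaw)
def wherej():
    from plant import robot
    s=robot.read_state(); p=s['tool_pos']; print("jig mm",injig(p[:2]),"z",p[2].round(4),"F jig x,y:",(s['force'][:2]@X).round(1),(s['force'][:2]@Y).round(1),s['force'][2].round(1),"open",s['opening'].round(3))
E
python3 - <<'E'
from lc import *
goj(-.12,-.010,.15,84.6)
E
```

```text
t 42.5 pos [0.701  0.1633 0.1895] yaw 96.3 F [ 0.5  0.3 -0.3] open 0.0929
MOVE [  4.01   3.56 -25.69] [11.7 -0.1  0. ]
```

jog_arm:
  targets:
    - [0,1,-5,3,0,0,0]
    - [0,2,-11,7,0,0,0]
    - [1,3,-17,11.7,0,0,0]
    - [2.5,3.5,-22,11.7,0,0,0]
    - [4,3.5,-25.7,11.7,0,0,0]

```text
t: 43.12
tool_pos: [0.4381, 0.1697, 0.1472]
orientation: [0.072, 1.576, -0.075]
force: [0.1, -0.7, 0.5]
opening: 0.0931
```

jog_arm:
  targets:
    - [0,0,0,0,0,0,0]
    - [0,0,0,0,0,0,0]

```text
t: 43.38
tool_pos: [0.4381, 0.1696, 0.1464]
orientation: [0.072, 1.577, -0.076]
force: [0.3, 0.4, 0.1]
opening: 0.093
```

```bash
python3 - <<'E'
from lc import *
goj(-.12,-.010,.016,84.6)
c=cam("wrist"); cv2.imwrite('pics/w24.png',c['img'])
E
```

```text
t 43.38 pos [0.4381 0.1696 0.1464] yaw 84.6 F [0.3 0.4 0.1] open 0.093
MOVE [13.04  0.17  0.44] [ 0.  -0.4  0.2]
```

View pics/w24.png

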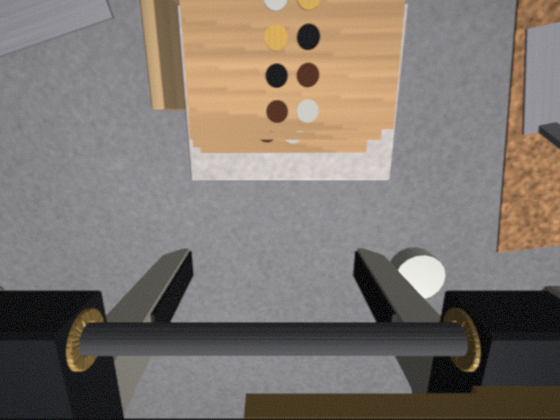

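jog_arm:
  targets:
    - [5,0,0.3,0,-0.4,0.2,0]
    - [10,0,0.4,0,-0.4,0.2,0]
    - [12.5,0.1,0.4,0,-0.4,0.2,0]
    - [12.8,0.1,0.4,0,-0.4,0.2,0]
    - [12.8,0.1,0.4,0,-0.4,0.2,0]

```text
t: 44.05
tool_pos: [0.4437, 0.1703, 0.0202]
orientation: [0.075, 1.567, -0.073]
force: [0.7, 0.0, -0.3]
opening: 0.093
```

```bash
python3 - <<'E'
from lc import *
goj(-.085,-.010,.016,84.6); wherej()
E
```

```text
t 44.05 pos [0.4437 0.1703 0.0202] yaw 84.6 F [ 0.7  0.  -0.3] open 0.093
MOVE [ 0.42  3.51 -0.21] [-0.   0.1 -0.1]Traceback (most recent call last):
  File "<stdin>", line 2, in <module>
  File "lc.py", line 8, in wherej
    s=robot.read_state(); p=s['tool_pos']; print("jig mm",injig(p[:2]),"z",p[2].round(4),"F jig x,y:",(s['force'][:2]@X).round(1),(s['force'][:2]@Y).round(1),s['force'][2].round(1),"open",s['opening'].round(3))
                                                                                                                                                                                            ^^^^^^^^^^^^^^^^^^
AttributeError: 'float' object has no attribute 'round'
```

jog_arm:
  targets:
    - [0.2,1,-0.1,0,0,0,0]
    - [0.4,2,-0.2,0,0,0,0]
    - [0.4,3,-0.2,0,0,0,0]
    - [0.4,3.5,-0.2,0,0,0,0]
    - [0.4,3.5,-0.2,0,0,0,0]

```text
t: 44.68
tool_pos: [0.445, 0.2058, 0.0163]
orientation: [0.075, 1.567, -0.072]
force: [0.1, -0.1, -0.8]
opening: 0.0929
```

```bash
sed -i "s/s\['opening'\].round(3)/round(s['opening'],3)/" lc.py; python3 - <<'E'
from lc import *
goj(-.057,-.010,.016,84.6); wherej()
c=cam("wrist"); crop(c,120,60,440,260,2.4,'w25.png')
c=cam("side"); crop(c,170,130,290,220,6,'d25.png')
E
```

```text
t 44.67 pos [0.445  0.2058 0.0163] yaw 84.6 F [ 0.1 -0.1 -0.8] open 0.0929
MOVE [ 0.03  2.76 -0.  ] [ 0.   0.1 -0.1]
jig mm (np.float64(-84.6), np.float64(-10.0)) z 0.0163 F jig x,y: -0.1 -0.1 -0.8 open 0.093
```

View pics/d25.png

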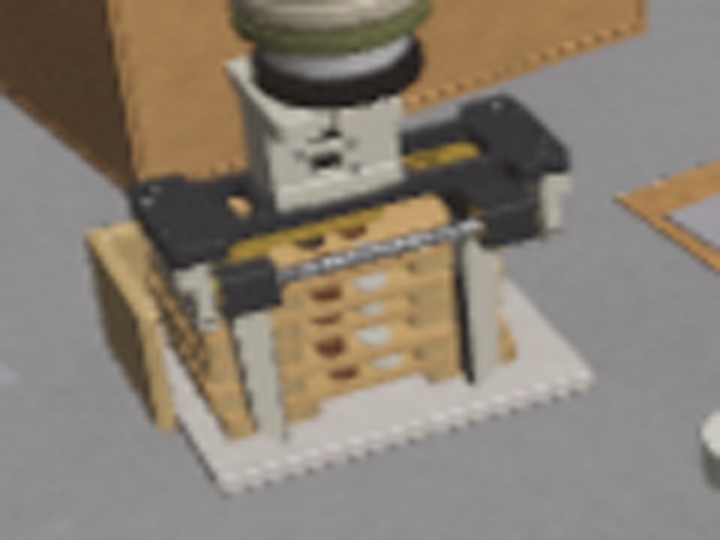

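View pics/w25.png

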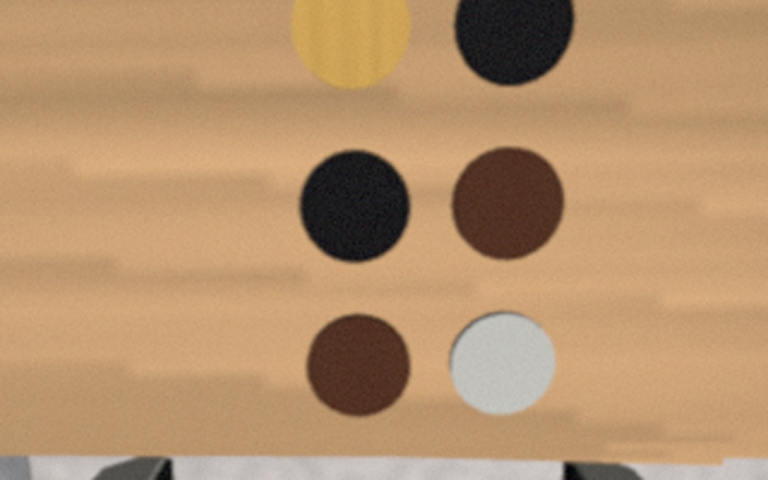

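jog_arm:
  targets:
    - [0,0.5,0,0,0,0,0]
    - [0,0.9,0,0,0,0,0]
    - [0,1.3,0,0,0,0,0]
    - [0,1.7,0,0,0,0,0]
    - [0,2,0,0,0,0,0]

```text
t: 45.4
tool_pos: [0.4467, 0.2247, 0.0161]
orientation: [0.074, 1.568, -0.074]
force: [-0.3, -8.0, 2.4]
opening: 0.0929
```

```bash
python3 - <<'E'
from lc import *
goj(-.057,-.010,.016,84.6); wherej()
E
```

```text
t 45.4 pos [0.4467 0.2247 0.0161] yaw 84.6 F [-0.3 -8.   2.4] open 0.0929
MOVE [0.01 0.87 0.01] [ 0.   0.1 -0. ]
jig mm (np.float64(-65.7), np.float64(-9.9)) z 0.0161 F jig x,y: -8.0 -0.4 2.4 open 0.093
```

jog_arm:
  targets:
    - [0,0.2,0,0,0,0,0]
    - [0,0.4,0,0,0,0,0]
    - [0,0.4,0,0,0,0,0]

```text
t: 45.78
tool_pos: [0.4473, 0.2279, 0.0161]
orientation: [0.073, 1.568, -0.075]
force: [0.3, -8.4, 2.9]
opening: 0.093
```

```bash
python3 - <<'E'
from lc import *
goj(-.057,-.010,.016,84.6); wherej()
c=cam("scene"); crop(c,290,220,430,340,5.5,'s26.png')
E
```

```text
t 45.77 pos [0.4473 0.2279 0.0161] yaw 84.6 F [ 0.3 -8.4  2.9] open 0.093
MOVE [ 0.01  0.54 -0.02] [-0.   0.1  0.1]
jig mm (np.float64(-62.4), np.float64(-10.2)) z 0.0161 F jig x,y: -8.3 -1.1 2.9 open 0.093
```

View pics/s26.png

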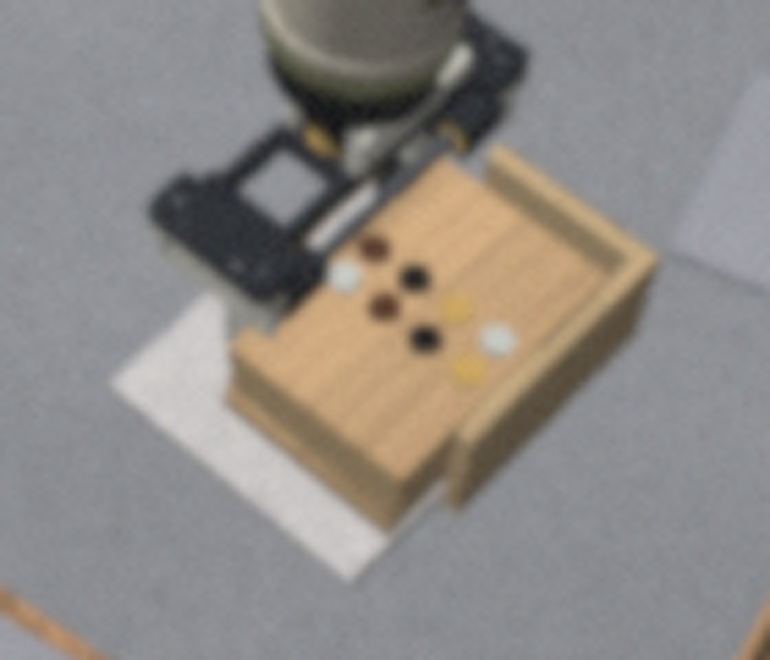

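Boards are all moving, near the end wall. Continue until the force rises.

jog_arm:
  targets:
    - [0,0.2,0,0,0,0,0]
    - [0,0.4,0,0,0,0,0]
    - [0,0.4,0,0,0,0,0]

```text
t: 46.2
tool_pos: [0.4477, 0.23, 0.0161]
orientation: [0.07, 1.568, -0.078]
force: [-1.1, -13.8, 5.7]
opening: 0.0928
```

```bash
python3 - <<'E'
from lc import *
wherej()
E
```

```text
jig mm (np.float64(-60.3), np.float64(-10.5)) z 0.0161 F jig x,y: -13.8 -0.2 5.7 open 0.093
```

jog_arm:
  targets:
    - [0,0.3,0,0,0,0,0]
    - [0,0.5,0,0,0,0,0]
    - [0,0.5,0,0,0,0,0]

```text
t: 46.58
tool_pos: [0.4477, 0.2299, 0.016]
orientation: [0.062, 1.57, -0.085]
force: [-5.1, -32.2, 15.6]
opening: 0.0929
```

```bash
python3 - <<'E'
from lc import *
wherej(); c=cam("scene"); crop(c,290,220,430,340,5.5,'s27.png')
E
```

```text
jig mm (np.float64(-60.4), np.float64(-10.4)) z 0.016 F jig x,y: -32.5 2.0 15.6 open 0.093
```

View pics/s27.png

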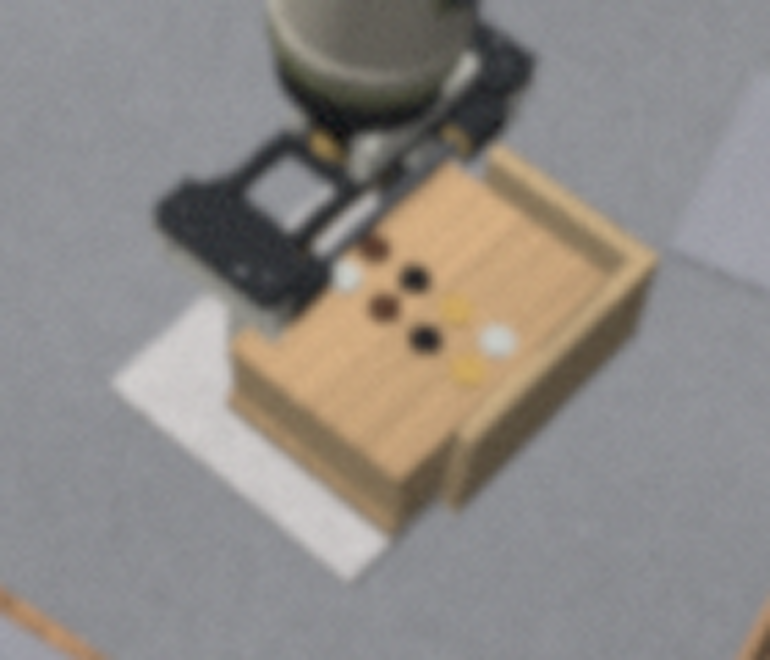

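jog_arm:
  targets:
    - [0,-1,0,0,0,0,0]
    - [0,-3,0,0,0,0,0]
    - [0,-5,0,0,0,0,0]
    - [-3,-6,0,0,0,0,0]
    - [-8,-6,0,0,0,0,0]

```text
t: 47.25
tool_pos: [0.4401, 0.1698, 0.0957]
orientation: [0.062, 1.574, -0.086]
force: [0.6, -0.5, -0.0]
opening: 0.0929
```

jog_arm:
  targets:
    - [-4,-1,0,0,0,0,0]
    - [-5,-1,0,0,0,0,0]
    - [-5,-1,0,0,0,0,0]

```text
t: 47.62
tool_pos: [0.4397, 0.1607, 0.146]
orientation: [0.063, 1.573, -0.086]
force: [-0.4, 0.6, -0.7]
opening: 0.0933
```

```bash
python3 - <<'E'
from lc import *
wherej(); 
c=cam("wrist"); cv2.imwrite('pics/w28.png',c['img'])
c=cam("scene"); crop(c,290,220,430,340,5.5,'s28.png')
c=cam("side"); crop(c,170,130,290,220,6,'d28.png')
goj(0.0,-.15,.15,-5.4); goj(0.0,-.15,.15,174.6)
E
```

```text
jig mm (np.float64(-130.1), np.float64(-9.0)) z 0.146 F jig x,y: 0.5 0.4 -0.7 open 0.093
t 47.77 pos [0.4383 0.1605 0.1439] yaw 84.6 F [-0.5  0.2 -1.2] open 0.0927
MOVE [-0.93 13.03 14.24] [90.   0.4  1.1]
t 47.77 pos [0.4383 0.1605 0.1439] yaw 84.6 F [-0.5  0.2 -1.2] open 0.0927
MOVE [-0.93 13.03 14.24] [-90.   -1.1   0.4]
```

View pics/w28.png

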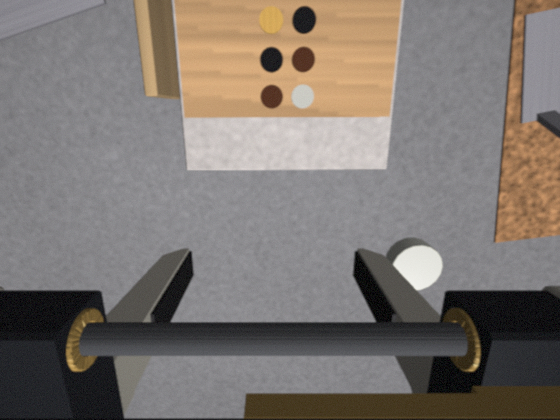

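View pics/s28.png

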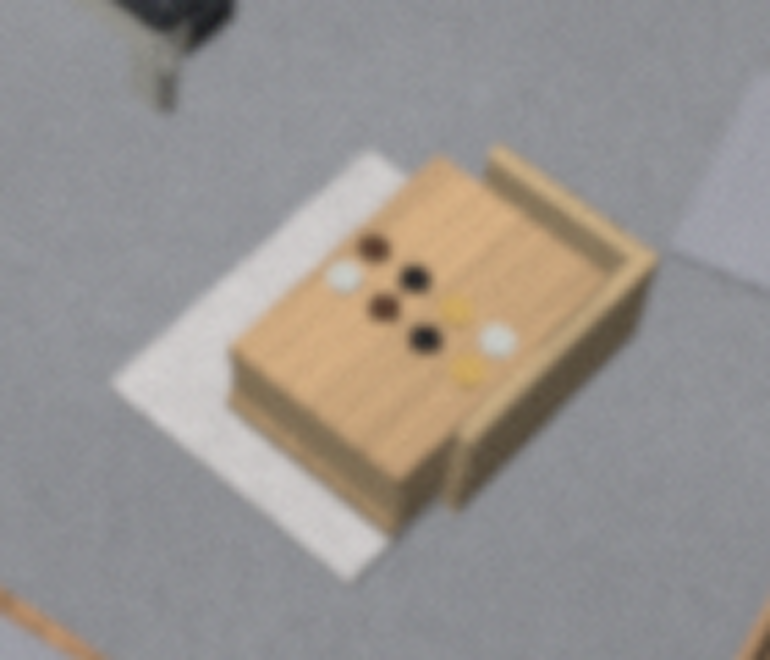

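View pics/d28.png

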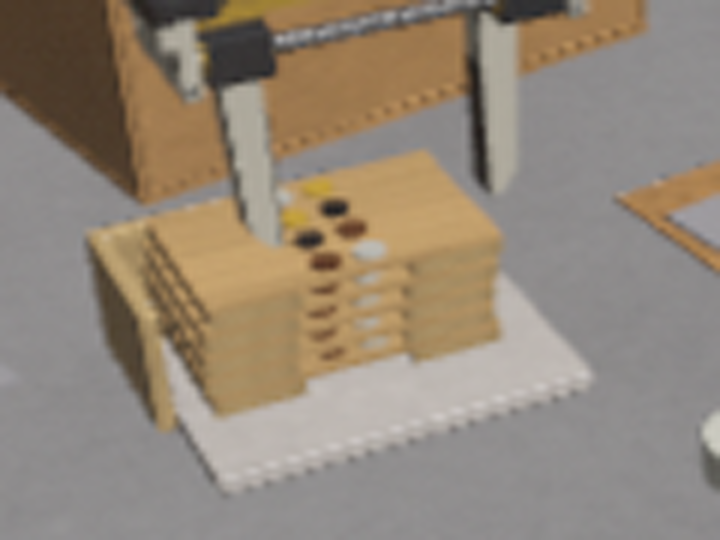

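jog_arm:
  targets:
    - [-0.9,2.5,3,-10,0,0,0.35]
    - [-0.9,5,6,-20,0,0,0.35]
    - [-0.9,7.5,9,-30,0,0,0.35]
    - [-0.9,10,12,-40,0,0,0.35]
    - [-0.9,12.7,14.2,-50,0,0,0.35]

```text
t: 48.4
tool_pos: [0.5918, 0.2741, 0.1472]
orientation: [-0.623, 1.5, 0.605]
force: [-0.3, -0.2, 0.1]
opening: 0.0603
```

```bash
python3 - <<'E'
from lc import *
goj(-0.003,-.15,.15,174.6);wherej()
E
```

```text
t 48.4 pos [0.5918 0.2741 0.1472] yaw 134.9 F [-0.3 -0.2  0.1] open 0.0603
MOVE [-0.28 -0.03 -0.  ] [-39.7  -1.2  -0.2]
jig mm (np.float64(-2.9), np.float64(-149.7)) z 0.1472 F jig x,y: -0.2 0.3 0.1 open 0.06
```

jog_arm:
  targets:
    - [0,0,0,-10,-0.5,0,0.35]
    - [0,0,0,-20,-1,0,0.35]
    - [0,0,0,-30,-1.2,0,0.35]
    - [0,0,0,-39.7,-1.2,-0.2,0.35]
    - [0,0,0,-39.7,-1.2,-0.2,0.35]

```text
t: 49.02
tool_pos: [0.5908, 0.2739, 0.145]
orientation: [-1.139, 1.255, 1.141]
force: [0.3, -0.1, -0.1]
opening: 0.0602
```

```bash
python3 - <<'E'
from lc import *
goj(-0.003,-.15,.016,174.6);wherej()
c=cam("wrist"); cv2.imwrite('pics/w29.png',c['img'])
E
```

```text
t 49.02 pos [0.5908 0.2739 0.145 ] yaw 174.6 F [ 0.3 -0.1 -0.1] open 0.0602
MOVE [12.9  -0.16  0.02] [-0.  -0.  -0.1]
jig mm (np.float64(-3.1), np.float64(-148.8)) z 0.145 F jig x,y: -0.1 -0.3 -0.1 open 0.06
```

View pics/w29.png

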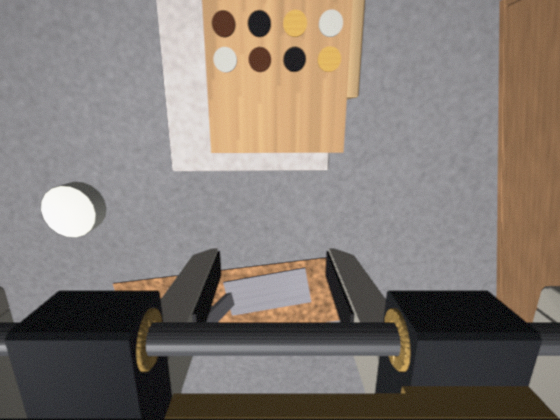

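jog_arm:
  targets:
    - [5,0,0,0,0,0,0.35]
    - [10,0,0,0,0,0,0.35]
    - [12.5,0,0,0,0,0,0.35]
    - [12.8,0,0,0,0,0,0.35]
    - [12.8,0,0,0,0,0,0.35]

```text
t: 49.7
tool_pos: [0.5912, 0.2742, 0.0181]
orientation: [-1.136, 1.255, 1.137]
force: [0.1, -0.5, 0.0]
opening: 0.0603
```

```bash
python3 - <<'E'
from lc import *
goj(-0.003,-.105,.016,174.6);wherej()
E
```

```text
t 49.7 pos [0.5912 0.2742 0.0181] yaw 174.3 F [ 0.1 -0.5  0. ] open 0.0603
MOVE [ 0.22  4.41 -0.04] [-0.3 -0.  -0.1]
jig mm (np.float64(-2.8), np.float64(-149.1)) z 0.0181 F jig x,y: -0.5 -0.2 0.0 open 0.06
```

jog_arm:
  targets:
    - [0.1,1.5,0,0,0,0,0.35]
    - [0.1,3,0,-0.3,0,0,0.35]
    - [0.1,4,0,-0.3,0,0,0.35]
    - [0.1,4.4,0,-0.3,0,0,0.35]
    - [0.1,4.4,0,-0.3,0,0,0.35]

```text
t: 50.32
tool_pos: [0.5478, 0.2787, 0.0178]
orientation: [-1.14, 1.252, 1.14]
force: [0.4, 0.2, -0.5]
opening: 0.0602
```

jog_arm:
  targets:
    - [0,0.4,0,0,0,0,0.35]
    - [0,0.7,0,0,0,0,0.35]
    - [0,1,0,0,0,0,0.35]
    - [0,1,0,0,0,0,0.35]

```text
t: 50.82
tool_pos: [0.5381, 0.2796, 0.0181]
orientation: [-1.14, 1.252, 1.14]
force: [3.2, -1.5, 0.8]
opening: 0.0607
```

```bash
python3 - <<'E'
from lc import *
goj(-0.003,-.085,.016,174.6);wherej()
c=cam("side"); crop(c,170,130,290,220,6,'d30.png')
E
```

```text
t 50.83 pos [0.5381 0.2796 0.0181] yaw 174.6 F [ 3.2 -1.5  0.8] open 0.0607
MOVE [ 0.21  1.08 -0.06] [0. 0. 0.]
jig mm (np.float64(-2.4), np.float64(-95.8)) z 0.0181 F jig x,y: -1.2 -3.4 0.8 open 0.061
```

View pics/d30.png

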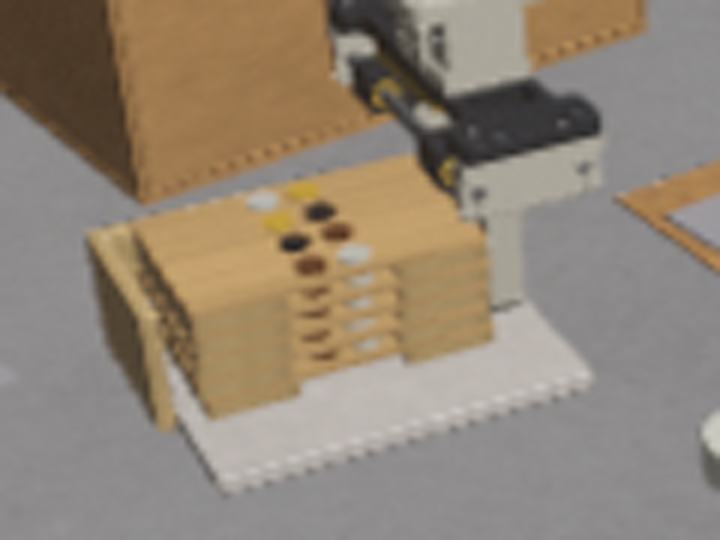

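jog_arm:
  targets:
    - [0.3,-0.2,0,0,0,0,0.35]
    - [0.3,-0.2,0,0,0,0,0.35]
    - [0.3,0.3,0,0,0,0,0.35]
    - [0.3,0.6,0,0,0,0,0.35]
    - [0.3,0.8,0,0,0,0,0.35]

```text
t: 51.5
tool_pos: [0.5299, 0.2803, 0.015]
orientation: [-1.14, 1.252, 1.14]
force: [2.8, -1.6, -1.1]
opening: 0.0608
```

```bash
python3 - <<'E'
from lc import *
goj(-0.003,-.085,.015,174.6);wherej()
E
```

```text
t 51.5 pos [0.5299 0.2803 0.015 ] yaw 174.6 F [ 2.8 -1.6 -1.1] open 0.0608
MOVE [ 0.    0.25 -0.05] [0. 0. 0.]
jig mm (np.float64(-2.5), np.float64(-87.5)) z 0.015 F jig x,y: -1.4 -2.9 -1.1 open 0.061
```

jog_arm:
  targets:
    - [0,0.2,0,0,0,0,0.35]
    - [0,0.4,0,0,0,0,0.35]
    - [0,0.4,0,0,0,0,0.35]

```text
t: 51.88
tool_pos: [0.5264, 0.2806, 0.0153]
orientation: [-1.14, 1.251, 1.139]
force: [5.6, -1.5, -2.1]
opening: 0.0604
```

```bash
python3 - <<'E'
from lc import *
wherej(); c=cam("scene"); crop(c,290,220,430,340,5.5,'s31.png')
c=cam("side"); crop(c,170,130,290,220,6,'d31.png')
E
```

```text
jig mm (np.float64(-2.5), np.float64(-84.0)) z 0.0153 F jig x,y: -0.9 -5.7 -2.1 open 0.06
```

View pics/s31.png

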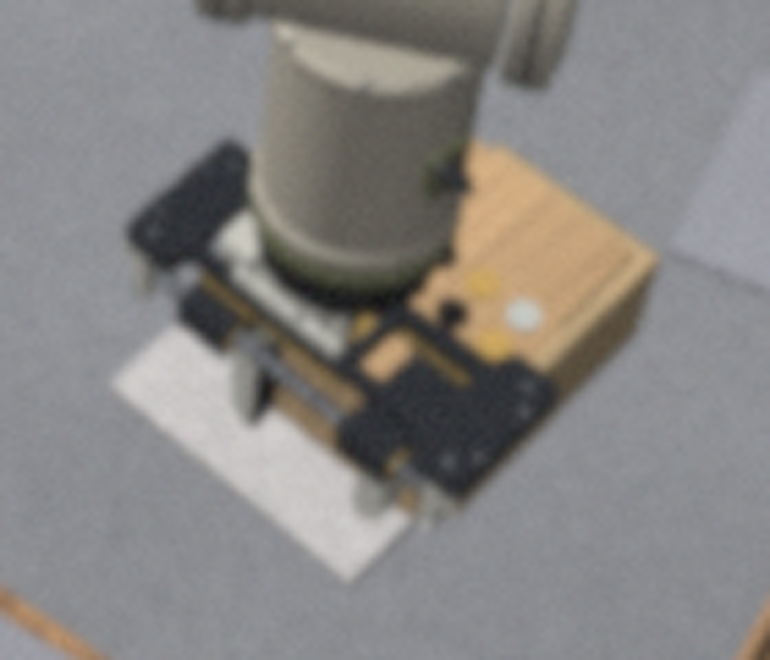

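View pics/d31.png

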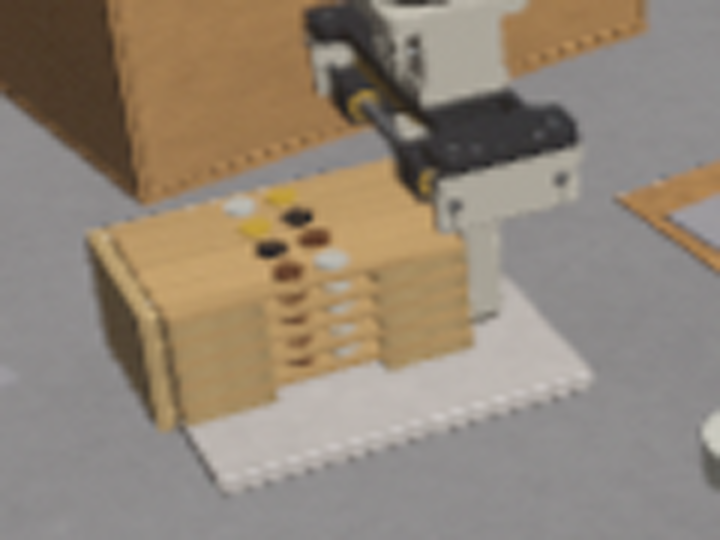

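jog_arm:
  targets:
    - [0,0.2,0,0,0,0,0.35]
    - [0,0.4,0,0,0,0,0.35]
    - [0,0.4,0,0,0,0,0.35]

```text
t: 52.35
tool_pos: [0.5266, 0.2807, 0.0174]
orientation: [-1.144, 1.244, 1.134]
force: [14.8, -4.2, -1.2]
opening: 0.0607
```

```bash
python3 - <<'E'
from lc import *
wherej()
E
```

```text
jig mm (np.float64(-2.4), np.float64(-84.2)) z 0.0174 F jig x,y: -2.8 -15.1 -1.2 open 0.061
```

jog_arm:
  targets:
    - [0.2,0.3,0,0,0,0,0.35]
    - [0.2,0.5,0,0,0,0,0.35]
    - [0.2,0.5,0,0,0,0,0.35]

```text
t: 52.72
tool_pos: [0.527, 0.2808, 0.0183]
orientation: [-1.148, 1.236, 1.127]
force: [18.7, -6.2, 0.4]
opening: 0.0606
```

```bash
python3 - <<'E'
from lc import *
wherej()
E
```

```text
jig mm (np.float64(-2.3), np.float64(-84.6)) z 0.0183 F jig x,y: -4.5 -19.2 0.4 open 0.061
```

jog_arm:
  targets:
    - [0,-1,0,0,0,0,0.35]
    - [0,-3,0,0,0,0,0.35]
    - [0,-5,0,0,0,0,0.35]
    - [-3,-5.5,0,0,0,0,0.35]
    - [-8,-5.5,0,0,0,0,0.35]

```text
t: 53.35
tool_pos: [0.5781, 0.2749, 0.0972]
orientation: [-1.146, 1.242, 1.131]
force: [0.6, 0.7, 0.5]
opening: 0.0604
```

jog_arm:
  targets:
    - [-4,0,0,0,0,0,0.35]
    - [-9,0,0,0,0,0,0.35]
    - [-9,0,0,0,0,0,0.35]

```text
t: 53.72
tool_pos: [0.5793, 0.2763, 0.1932]
orientation: [-1.147, 1.233, 1.127]
force: [-0.1, 0.9, -0.4]
opening: 0.0606
```

```bash
python3 - <<'E'
from lc import *
wherej(); c=cam("scene"); crop(c,290,220,430,340,5.5,'s32.png')
c=cam("side"); crop(c,170,130,290,220,6,'d32.png')
c=cam("wrist"); cv2.imwrite('pics/w32.png',c['img'])
E
```

```text
jig mm (np.float64(-1.8), np.float64(-137.1)) z 0.1932 F jig x,y: 0.9 0.1 -0.4 open 0.061
```

View pics/s32.png

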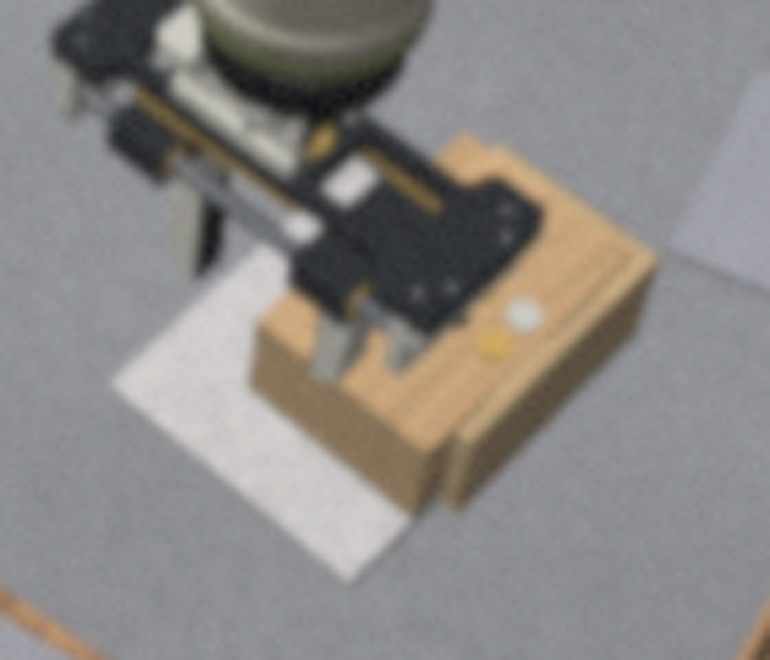

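View pics/d32.png

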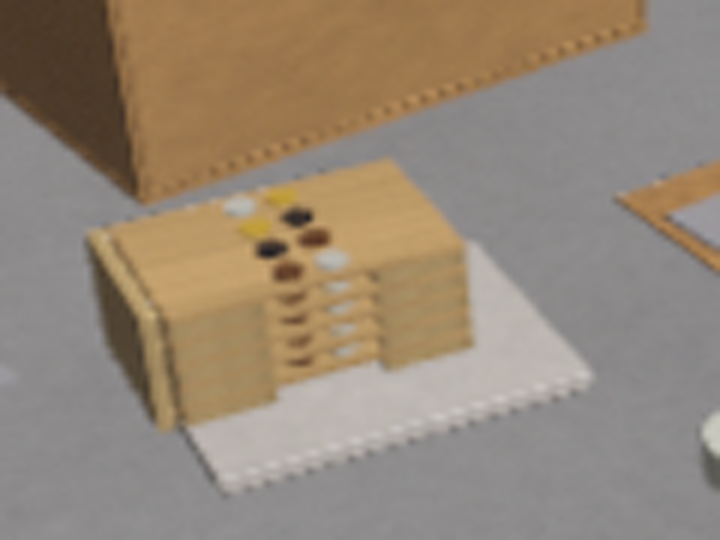

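View pics/w32.png

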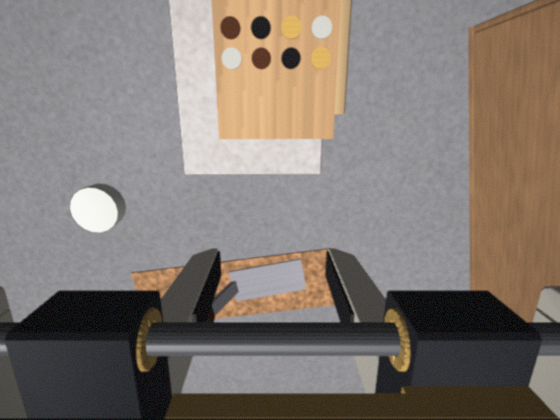

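```bash
python3 - <<'E'
from lc import *
goj(0.0,-.10,.22,174.6)
E
```

```text
t 53.88 pos [0.5761 0.2748 0.1859] yaw 174.7 F [-0.7  0.1 -0.2] open 0.0606
MOVE [-3.44  3.36  0.36] [0.1 0.  0.6]
```

jog_arm:
  targets:
    - [-3,2,0.2,0,0,0.6,0.35]
    - [-3.5,4,0.3,0,0,0.6,0.35]
    - [-3.5,4,0.3,0,0,0.6,0.35]
    - [-3.5,4,0.3,0,0,0.6,0.35]

```text
t: 54.38
tool_pos: [0.5357, 0.2812, 0.2186]
orientation: [-1.14, 1.254, 1.141]
force: [-0.2, 0.8, 0.2]
opening: 0.0604
```

```bash
python3 - <<'E'
from lc import *
wherej(); c=cam("wrist"); crop(c,120,0,440,230,2.5,'w33.png')
E
```

```text
jig mm (np.float64(-1.1), np.float64(-93.2)) z 0.2186 F jig x,y: 0.8 0.3 0.2 open 0.06
```

View pics/w33.png

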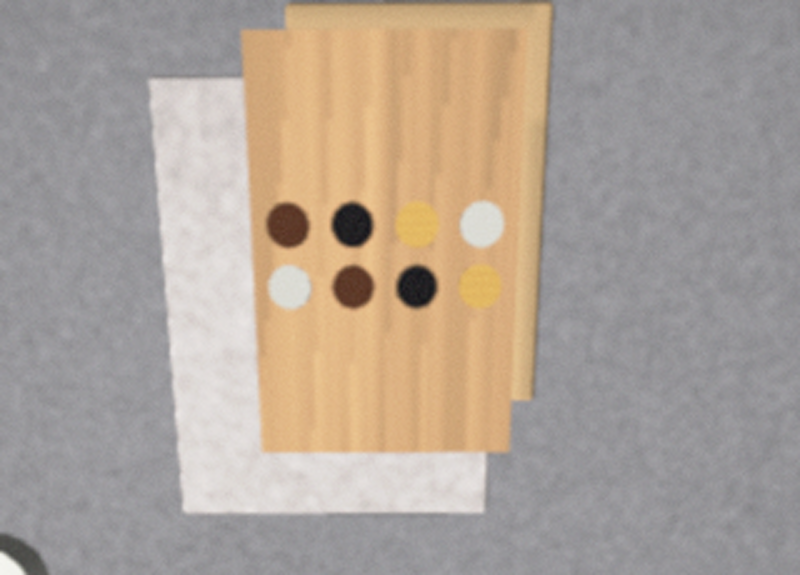

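jog_arm:
  targets:
    - [0,-3,-2,0,0,0,0.35]
    - [0,-7,-6,0,0,0,0.35]
    - [0,-11,-10,0,0,0,0.35]
    - [0,-13,-12,0,0,0,0.35]
    - [0,-13,-12,0,0,0,0.35]

```text
t: 55.05
tool_pos: [0.6551, 0.1468, 0.2169]
orientation: [-1.137, 1.257, 1.139]
force: [-0.1, 0.3, 0.3]
opening: 0.0604
```

```bash
python3 - <<'E'
from lc import *
wherej(); c=cam("wrist"); cv2.imwrite('pics/w34.png',c['img']); c=cam("scene"); crop(c,290,220,430,340,5.5,'s34.png')
E
```

```text
jig mm (np.float64(-123.6), np.float64(-224.7)) z 0.2169 F jig x,y: 0.3 0.2 0.3 open 0.06
```

View pics/w34.png

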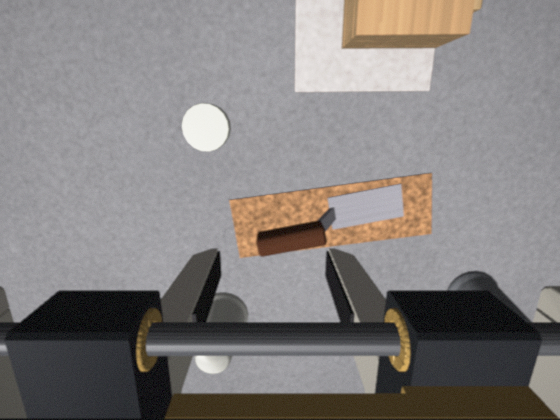

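View pics/s34.png

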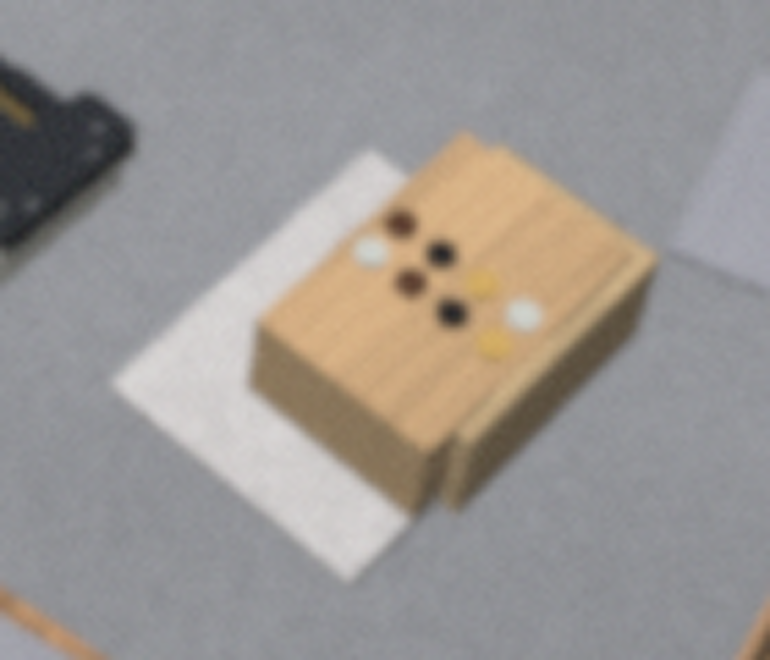

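```bash
python3 - <<'E'
from lc import *
c=cam("wrist"); crop(c,280,0,490,110,3.8,'w34c.png')
P=ray(c,[(295,91.5),(430.5,91)],.010)[:,:2]; print("base corners",P,np.linalg.norm(P[1]-P[0]))
d=(P[1]-P[0])/np.linalg.norm(P[1]-P[0]); yv=np.array([-d[1],d[0]]); o=P[1]-.05*d+.118*yv; print("jig",o,np.degrees(np.arctan2(d[1],d[0])))
for n,uv,z in [("bottom L",(343,47),.010),("bottom R",(434,47),.010),("top L",(343,36),.07),("top R",(471,36),.07)]:
    p=ray(c,uv,z)[0,:2]-o; print(n,(p@d*1000).round(1),(p@yv*1000).round(1))
E
```

```text
base corners [[0.54870638 0.18463194]
 [0.56249746 0.33442415]] 0.15042573177142185
jig [0.4404104  0.29545301] 84.73971694162829
bottom L -49.8 -73.6
bottom R 47.5 -73.9
top L -62.4 -76.0
top R 51.6 -76.4
```

View pics/w34c.png

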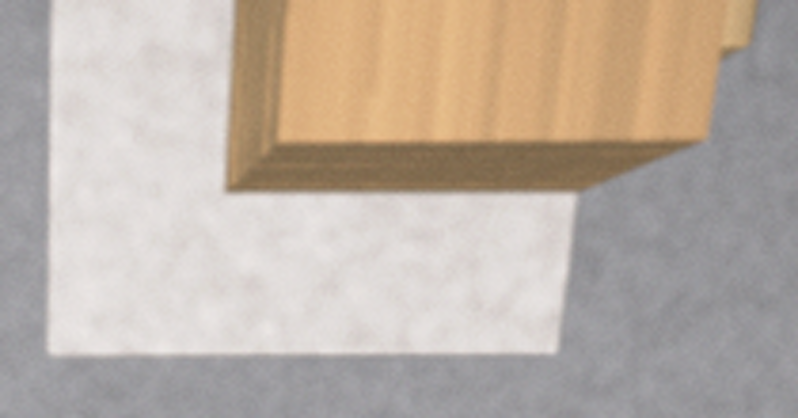

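```bash
python3 - <<'E'
from plant import ticket
print(ticket.close_job())
E
```

```text
the job is handed in; nothing more can be done
None
```

I laid all three loose boards on the stack in the jig with the spatula, tapped the stack against both walls and put the spatula back on its mat. I handed the job in at about 55 s of the 210 s. No verdict was reported.

**Stack:** I pushed the two open sides with the spread fingers. Both pushes stopped dead, at about 32 N towards the end wall and 19 N towards the side wall.
- **Lowest board:** its outer corner measured (-49.8, -73.6) mm in the jig frame. A board pushed home has it at (-50, -75).
- **Top board:** it looks flush with both walls seen from above.
- **Boards in between:** I only judged these by eye. In the side and scene views the open faces show no steps, to about 3 mm.

**Spatula:** it lies flat on its mat, about 8 mm from its resting point and about 3° off the mat's length.

**Bystanders:** I saw no contact with the pincushion, tape or spool, but I did not re-measure where they stand at the end.

**Disagreements:**
- Separate estimates of the jig's position differed by 2–5 mm between views, which is more than the stated calibration.
- The rough corners I marked on the top board made it about 114 mm long instead of 100, or roughly 104 with the left corner re-marked by eye. I therefore gave that measurement little weight.
- Each board ended up about 11 mm further forward on the blade than planned, probably because the neck pushed its edge. This did not affect the lifts.

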